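# Make a brazing nest ready for its gas purge

## Task

Get the brazing nest ready to be purged: lay every copper blank on the bench fully home in a pocket of its own outline in the nest plate, and turn both coupling nuts on the gas block clockwise with the fingers to their first stop (hand-tight), then with the large open-ended wrench a further third of a right angle or so until they stop for good. Lay the wrench back down flat in the middle of its rubber mat, and only when all of that is done swing the ball valve's handle a quarter turn to its open stop. Leave the other things on the bench where they are.

Things in the scene. Friction and masses are not known exactly. Their poses are not given: they have to be found in the camera images.
- nut_a: Captive steel hex nut, 50 mm across flats, 28 mm high, at the end away from the valve (nuts 140 mm apart) on the gas block, a 20 mm copper stub rising 16 mm from its middle. Origin on its axis at its underside, 38 mm above the bench; x normal to a pair of flats, z up. It turns but does not sink. A shoulder 66 mm across lies 2 mm below it.
- nut_b: Captive steel hex nut, 50 mm across flats, 28 mm high, in the middle, 150 mm from the valve stem, on the gas block, a 20 mm copper stub rising 16 mm from its middle. Origin on its axis at its underside, 38 mm above the bench; x normal to a pair of flats, z up. It turns but does not sink. A shoulder 66 mm across lies 2 mm below it.
- run_a (a joint): How far nut_a has been run down by hand, rad: grows clockwise seen from above to the hand-tight stop at 1.57; starts somewhere below 0.5; turns easily (0.1 N m).
- run_b (a joint): The same for nut_b.
- tight_a (a joint): How far nut_a has been pulled up beyond hand-tight, rad: starts at 0, grows clockwise from above to the final stop at 0.6. Stiff (0.9 N m): a job for the wrench. The nut's whole turn is run_a + tight_a.
- tight_b (a joint): The same for nut_b.
- valve (a joint): Ball valve handle, rad: 0 shut, handle across the pipe pointing to the robot's side; grows clockwise seen from above to 1.57, open, handle in line with the pipe (away from the nuts). Stays where it is left.
- lever_grip (a point): Point on the valve handle 80 mm from its stem axis, 66 mm above the bench, at the middle of the black grip: an upright bar 11 mm wide, 24 mm high (54 to 78 mm above the bench), reaching from 39 to 105 mm from the stem axis. x points from the handle's end to the stem.
- nest_hole0 (a point): Middle of the mouth of a round pocket, 66 mm across, near one corner of the nest plate (a fixed steel plate 170 x 170 x 16 mm with four pockets 6 mm deep, 82 mm apart in a square), on the upper face, 16 mm above the bench. x and y along the plate's sides, z up.
- nest_hole1 (a point): The other round pocket, diagonally across. Same axes.
- nest_hole2 (a point): Middle of the mouth of a square pocket, 62 x 62 mm, sides along its x and y.
- nest_hole3 (a point): The other square pocket, diagonally across. Same axes.
- disc_1: Round copper blank, 60 mm across, 16 mm thick, lying flat. Origin at its very centre (8 mm above what it lies on), z normal to its faces. May be absent.
- disc_2: Another, the same as disc_1. May be absent.
- square_1: Square copper blank, 56 x 56 x 16 mm, lying flat, sides along its x and y. Origin at its very centre (8 mm above what it lies on), z normal to its faces. May be absent.
- square_2: Another, the same as square_1. May be absent.
- mat: Fixed black rubber mat, 240 x 130 x 4 mm, where the wrench lies. Origin under its centre, x along its length.
- wrench: Large flat steel open-ended wrench, 200 mm long. Origin halfway along, level with its flat underside; x points to the open jaw, z up. Jaw centre (goes on the nut's axis) at x = 81 mm; jaw 54.4 mm wide, 84 mm over the prongs, which end at x = 101; throat at x = 45; head 14 mm high. Handle x = 23 to -101, 24 wide, 20 high; grip at x = -25. Fits a nut when the nut's flats are along the wrench's x.
- flux_jar: Bystander: jar with a steel lid, 56 mm across, 75 mm high.
- spray_can: Bystander: grey can, 54 mm across, 150 mm high.
- flux_brush: Bystander: brush, 160 mm long.
- small_wrench: Bystander: small wrench, 150 mm long, not for these nuts.
- elbow: Bystander: copper elbow, legs 60 and 70 mm, tube 28 mm thick.
- tube_stub: Bystander: copper tube lying, 22 mm thick, 120 mm long.
Things that resemble listed ones, but are neither listed nor needed, are in the scene too. What is shaped like the square_1 but red or turquoise is not meant.

How it is judged (in metres and radians):
On the way, in this order (a step that is already met when the one before it is completed fails the run):
1. both nuts run down to their hand-tight stop (value of joint each of run_a, run_b above 1.45 rad), for 0.2 s.
2. both nuts pulled up to their final stop (all of step 1 and value of joint each of tight_a, tight_b above 0.5 rad), for 0.2 s.
3. every blank home in a pocket of its outline and the wrench back on its mat (((horizontal distance between disc_1 and nest_hole0 below 0.005 m and z of disc_1 in the frame of nest_hole0 below 0.0045 m) or (horizontal distance between disc_1 and nest_hole1 below 0.005 m and z of disc_1 in the frame of nest_hole1 below 0.0045 m)) and ((horizontal distance between disc_2 and nest_hole0 below 0.005 m and z of disc_2 in the frame of nest_hole0 below 0.0045 m) or (horizontal distance between disc_2 and nest_hole1 below 0.005 m and z of disc_2 in the frame of nest_hole1 below 0.0045 m)) and ((horizontal distance between square_1 and nest_hole2 below 0.005 m and z of square_1 in the frame of nest_hole2 below 0.0045 m) or (horizontal distance between square_1 and nest_hole3 below 0.005 m and z of square_1 in the frame of nest_hole3 below 0.0045 m)) and ((horizontal distance between square_2 and nest_hole2 below 0.005 m and z of square_2 in the frame of nest_hole2 below 0.0045 m) or (horizontal distance between square_2 and nest_hole3 below 0.005 m and z of square_2 in the frame of nest_hole3 below 0.0045 m)) and horizontal distance between wrench and mat below 0.06 m and height (world z) of wrench below 0.012 m and angle between wrench's own z axis and vertical below 0.12 rad), for 0.2 s.
4. the valve handle swung to its open stop (value of joint valve above 1.4 rad), for 0.2 s.
At the end, for the whole second after the job is handed in: Nuts hand-tight (over 1.45 rad) and pulled up (over 0.5 rad); valve open (over 1.4 rad); each blank within 5 mm of the centre of a pocket of its outline, its own centre under 4.5 mm above the plate (home is 2 mm); wrench flat and still, its middle within 60 mm of the mat's centre (all of step 2 and all of step 3 and value of joint valve above 1.4 rad and linear speed of wrench below 0.02 m/s); the robot touches nothing.
It fails at once if the wrench worked a nut that was not yet hand-tight ((contact force between wrench and nut_a above 8 N and value of joint run_a below 1.2 rad) or (contact force between wrench and nut_b above 8 N and value of joint run_b below 1.2 rad)).
It fails at once if a nut pulled up beyond hand-tight with the fingers instead of the wrench ((contact force between the fingers and nut_a above 2 N and value of joint tight_a between 0.35 and 0.5 rad) or (contact force between the fingers and nut_b above 2 N and value of joint tight_b between 0.35 and 0.5 rad)).
It fails at once if a bystander was moved more than 60 mm (distance of any of flux_jar, spray_can, flux_brush, small_wrench, elbow, tube_stub from where it was at the start of the episode above 0.06 m).
Of disc_1, disc_2, square_1, square_2 only 2 to 4 are there at a start; the rules pass over those that are not, and their reading is None.
At some moment in a run one of disc_1, disc_2, square_1, square_2, wrench may be knocked a few centimetres aside while the robot is not near it.
Once in a run the grip may slacken for a moment while it holds something.
It also fails if it takes over 210 s, if anything falls off the work surface, if the arm or the gripper's body presses on something with over 40 N, if the wrist force passes 120 N, or if a joint passes its speed limit or range.

## Robot

A 6-joint arm with a two-finger parallel gripper is mounted at the origin on the work surface. World frame = base frame: x ahead of the robot, y to its left, z up, the work surface at z = 0. Lengths are in mm, angles in rad, forces in N, time in s.
With the tool pointing down it reaches from about 350 to 975 mm from the base axis. Payload 7.1 kg.
Tool frame: the origin (TCP) lies between the finger pads; the fingertips stand 8 mm ahead of it and the grasp point (between the pads) lies 11 mm behind it (ctrl.tips_ahead is the distance from the TCP to the fingertips, in mm); y points along the fingers, z is the direction in which the jaws open and shut, and the axes are right-handed (so a half turn about y gives the same grasp; the last joint's range is limited). The gripper opens to 88 mm and grips with 3 to 60 N. Pads are 20 mm wide; open, the fingers measure 115 mm over their backs; the gripper's body (75 mm by 178 mm) begins 61 mm behind the grasp point.
Start: joints at [-1.339, 0.423, 1.63, -0, 1.089, -0.019], TCP at [155.131, -605.425, 230.675] pointing down, gripper open.
Joint ranges: [-3, 3], [-0.9, 2.11], [0.09, 2.58], [-1.31, 4.45], [0.11, 2.69], [-2.54, 2.54]. Speed limits (rad/s): [2.39, 2.39, 3.01, 3.14, 3.14, 3.14].

## Interface

Orientations are given as a rotation vector (axis times angle).
In Python, from workcell import ctrl gives the robot as it stands.
- The arm moves only by the shell command python3 -m creep 'ROWS'. ROWS is JSON, a list of rows, each an object of numbers: "tx", "ty", "tz": the shift along the world's x, y, z in mm; "rx", "ry", "rz": the turn, a rotation vector about the world's x, y, z in rad; "fingers": the closure in counts, from 0 (fully open) to 255 (shut). A call has 1 to 10 rows; each row is the pose to reach, as a shift and turn from the pose commanded when the call began; what a row does not reach only later rows make up. A row lasts 1/8 s, in which the tool goes at most 62.5 mm and 10.7 degrees, less where a joint would pass 70% of its speed; a pose out of reach is approached as far as the arm can. A call with a gripper value outside its range is refused whole. The fingers move at their own pace and stop on an object; the grip force is fixed at half the most. Time passes only in rows, so rows that repeat a pose let the fingers close. It gives the time, the measured TCP pose, the force and the opening at its end, in the units of the state.
- ctrl.get_obs(): the state, without advancing time (a new reading comes with each control period).
- ctrl.get_image(name): name is "scene" or "top" or "wrist"; returns a dict with "pixels" (384x512x3 uint8, blue, green, red), "intrinsics" (3x3 intrinsics, pixels), "rvec" (rotation vector, rad) and "tvec" (3), from world to camera coordinates, as OpenCV has them. Camera axes: x right, y down, z forward; pixel columns grow to the right and rows downward; lengths in mm; the calibration is good to about 2 mm. The wrist camera is an equidistant fisheye: a pixel r from the principal point sees the ray r / f radians off the axis. A picture is of the moment at which its call begins. There is no depth.
- ctrl.close_job(): hands the job in, once; it reports no verdict.
The state is a dict: "t": time; "qpos": joint angles; "qvel": joint speeds; "joint_torque": joint torques, N m; "ee_pos": TCP position; "orientation": TCP orientation; "ft_force": force on the tool from outside, world axes, zero at the start; "moment": the same for the moment, N m; "width": finger opening in mm.
Only numpy, scipy, OpenCV 4.12 (cv2) and the standard library are available. Lean on these libraries where they do the work, as an engineer would, in place of code of your own. Each camera call takes 0.05 s, during which the arm holds its last target.

## Working session

There is one attempt and no reset: what is moved stays moved. The work goes in short steps, Python scripts to look and compute and a shell command to move; the robot and the scene stay as the last step left them, time stands still between calls to the robot, and variables do not carry over. Pictures are saved under pics/ and viewed, and the job is handed in when it is done.

```bash
ls; mkdir -p pics
python3 - <<'E'
from workcell import ctrl
import cv2
print(ctrl.get_obs(), ctrl.tips_ahead)
for n in ["scene","top","wrist"]:
    im=ctrl.get_image(n); cv2.imwrite(f"pics/{n}0.png",im["pixels"]); print(n,im["intrinsics"],im["rvec"],im["tvec"])
E
```

```text
pics
{'t': 0.0, 'qpos': array([-1.33901699e+00,  4.23851538e-01,  1.63067561e+00,  5.07486826e-06,
        1.08859830e+00, -1.89902020e-02]), 'qvel': array([-5.89523463e-04,  2.42088218e-04,  8.72142834e-04, -4.63344633e-04,
        1.55723774e-05, -3.94730365e-04]), 'joint_torque': array([ 7.85676330e-04, -5.44625866e+01, -2.73671722e+01,  6.43611699e-02,
        2.26523675e-02, -1.16812707e-04]), 'ee_pos': array([ 155.00174579, -604.91810188,  229.9006634 ]), 'orientation': array([-0.26334992,  2.08961849, -2.08640991]), 'ft_force': array([-0.27831152,  0.37576088, -0.62090985]), 'moment': array([-0.00794914, -0.0098778 , -0.01521678]), 'width': 88.23737351292233} 8.0
scene [[439.86336611   0.         255.7886938 ]
 [  0.         439.86336611 187.91498675]
 [  0.           0.           1.        ]] [ 2.33558839  1.0573974  -0.31644664] [-306.47803765 -236.91949423 1514.22405356]
top [[358.19430511   0.         259.32464036]
 [  0.         358.19430511 192.02301813]
 [  0.           0.           1.        ]] [ 2.209048   -2.1487271   0.14468088] [ -42.77144375  480.64761808 1034.09914019]
wrist [[297.31863964   0.         261.0099992 ]
 [  0.         297.31863964 193.36834498]
 [  0.           0.           1.        ]] [-2.2829831   1.7715908   0.27162367] [-625.37845331  -35.61460605  391.99848885]
```

View pics/scene0.png

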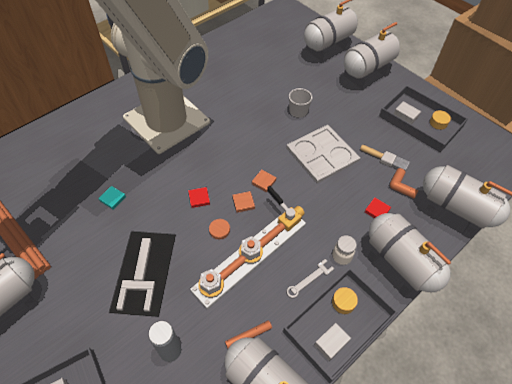

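View pics/top0.png

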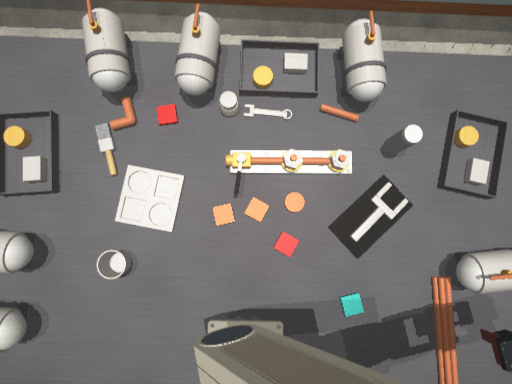

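View pics/wrist0.png

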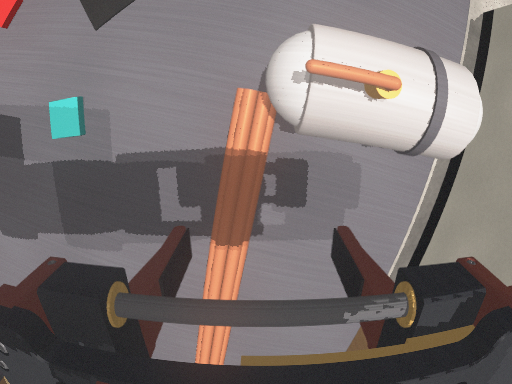

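The top view (robot at the bottom) shows the nest at (150,198) and the gas block from (232,160) to (350,160), with the valve at (240,160) and the nuts at (292,160) and (340,160). The mat and wrench are at (372,215). For blanks I see one disc at (295,202) and two orange squares at (223,214) and (257,209). The red squares at (167,114) and (287,244) and the turquoise one at (352,305) are decoys. I'll measure next.

```bash
cat > h.py <<'E'
import numpy as np, cv2
from workcell import ctrl
from scipy.spatial.transform import Rotation as R
def cam(name):
    im=ctrl.get_image(name); return im
def ray(im,name,u,v):
    K=im["intrinsics"];Rm=cv2.Rodrigues(np.array(im["rvec"],float))[0];t=np.array(im["tvec"],float)
    x=(u-K[0,2])/K[0,0];y=(v-K[1,2])/K[1,1]
    if name=="wrist":
        r=np.hypot(x,y); d=np.array([0,0,1.]) if r<1e-9 else np.array([np.sin(r)*x/r,np.sin(r)*y/r,np.cos(r)])
    else: d=np.array([x,y,1.])
    return -Rm.T@t, Rm.T@d
def w(im,name,u,v,z):
    c,d=ray(im,name,u,v); return (c+d*(z-c[2])/d[2])
def px(im,name,P):
    K=im["intrinsics"];Rm=cv2.Rodrigues(np.array(im["rvec"],float))[0];t=np.array(im["tvec"],float)
    p=(Rm@np.atleast_2d(P).T).T+t
    if name=="wrist":
        r=np.hypot(p[:,0],p[:,1]);th=np.arctan2(r,p[:,2]);s=th/np.maximum(r,1e-9)
        q=p[:,:2]*s[:,None]
    else: q=p[:,:2]/p[:,2:]
    return q*[K[0,0],K[1,1]]+[K[0,2],K[1,2]]
def crop(im,x0,y0,x1,y1,f,fn):
    c=im["pixels"][y0:y1,x0:x1]; cv2.imwrite(fn,cv2.resize(c,None,fx=f,fy=f,interpolation=cv2.INTER_CUBIC))
def rectify(im,name,cx,cy,half,z,s,fn):
    # orthoview at height z: image right=+x? use right=-y, up=+x ; s px per mm
    n=int(2*half*s); jj,ii=np.meshgrid(np.arange(n),np.arange(n))
    X=cx+half-ii/s; Y=cy+half-jj/s
    q=px(im,name,np.stack([X.ravel(),Y.ravel(),np.full(X.size,z)],1)).astype(np.float32)
    o=cv2.remap(im["pixels"],q[:,0].reshape(n,n),q[:,1].reshape(n,n),cv2.INTER_LINEAR)
    cv2.imwrite(fn,o); return o
E
python3 - <<'E'
from h import *
im=cam("top"); sc=cam("scene")
print("cam",ray(im,"top",0,0)[0], ray(sc,"scene",0,0)[0])
for n,u,v,z in [("nutb",292,159,75),("nuta",340,159,75),("valve",240,159,80),("leverend",237,195,66),("disc",295,202,16),("sq",223,214,16),("sq",257,209,16),("nest",150,198,16),("mat",372,216,4),("wr",375,215,20),("hole",140,182,16),("hole",161,214,16),("jar",229,100,75),("can",412,134,150),("small",268,112,5),("red",287,244,16)]:
    print(n,w(im,"top",u,v,z).round())
crop(im,200,130,440,280,3.3,"pics/topcrop0.png")
crop(sc,100,140,360,320,3,"pics/scenecrop0.png")
E
```

```text
cam [ 368.81308526   -3.11065452 1079.89804744] [ 988.05593021 -483.03654557 1110.5653034 ]
nutb [ 574. -119.   75.]
nuta [ 578. -257.   75.]
valve [568.  29.  80.]
leverend [467.  35.  66.]
disc [ 456. -137.   16.]
sq [414.  76.  16.]
sq [432. -24.  16.]
nest [456. 293.  16.]
mat [ 421. -373.    4.]
wr [ 423. -377.   20.]
hole [502. 325.  16.]
hole [409. 258.  16.]
jar [742.  67.  75.]
can [ 637. -433.  150.]
small [734. -50.   5.]
red [ 331. -115.   16.]
```

View pics/topcrop0.png

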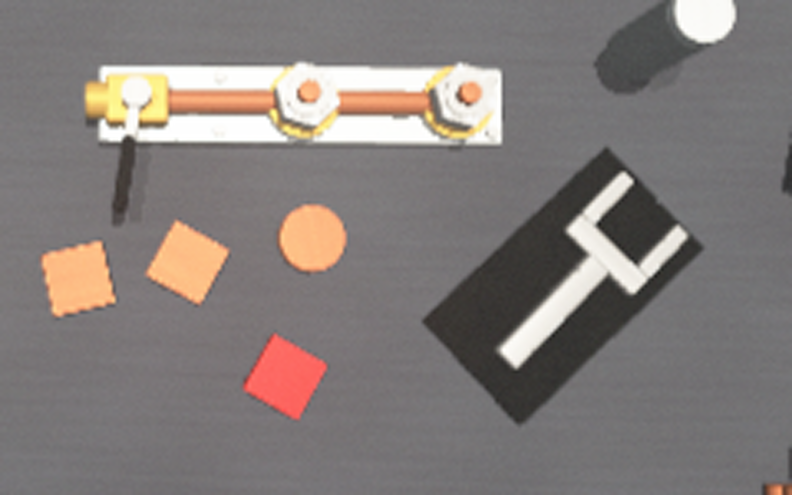

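View pics/scenecrop0.png

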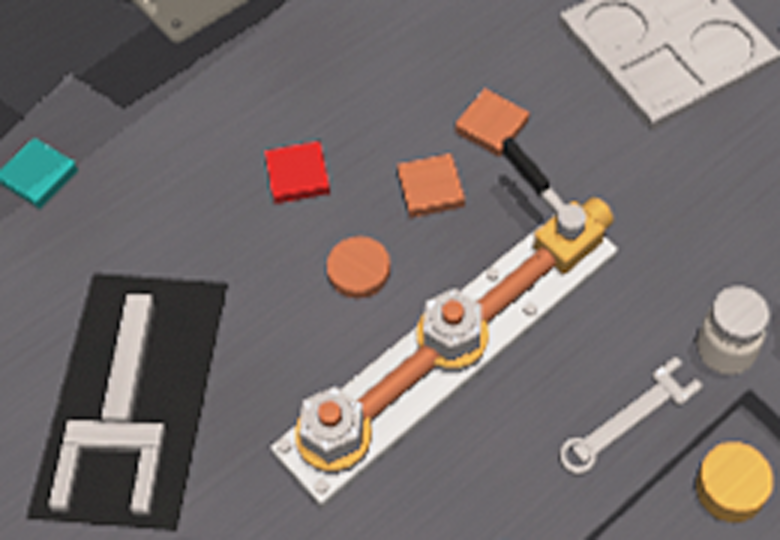

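Run:
```python
from h import *
o=ctrl.get_obs(); r=R.from_rotvec(o["orientation"]).as_matrix(); print(r.round(3), o["t"])
im=cam("wrist"); c,_=ray(im,"wrist",0,0); d=ray(im,"wrist",261,193)[1]; print("cam",c,d, (r.T@(c-o["ee_pos"])).round(1))
```

```text
[[-0.969 -0.     0.248]
 [-0.248  0.001 -0.969]
 [-0.    -1.    -0.001]] 0.25
cam [ 235.90198312 -585.49560809  384.69217685] [-0.28841177 -0.07395641 -0.95464606] [ -83.2 -154.4    0.9]
```

```bash
python3 -m creep '[{"tx":40,"ty":40,"fingers":0},{"tx":85,"ty":85},{"tx":130,"ty":130},{"tx":175,"ty":175},{"tx":220,"ty":220},{"tx":265,"ty":262},{"tx":310,"ty":305},{"tx":355,"ty":350},{"tx":400,"ty":400},{"tx":420,"ty":415}]'
python3 - <<'E'
from h import *
o=ctrl.get_obs(); print(o["qpos"].round(3),o["ee_pos"])
im=cam("wrist"); cv2.imwrite("pics/w1.png",im["pixels"])
E
```

```text
[-1.339  0.423  1.63   0.     1.089 -0.019] [ 155.10611968 -605.24570968  230.39504999]schema error: expected keys tx, ty, tz, rx, ry, rz, fingers
```

View pics/w1.png

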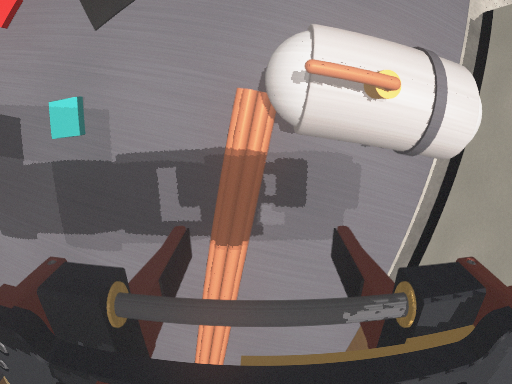

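The call was refused because every row needs all seven keys. The arm hasn't moved.

```bash
python3 -m creep '[{"tx":40,"ty":40,"tz":0,"rx":0,"ry":0,"rz":0,"fingers":0},{"tx":85,"ty":85,"tz":0,"rx":0,"ry":0,"rz":0,"fingers":0},{"tx":130,"ty":130,"tz":0,"rx":0,"ry":0,"rz":0,"fingers":0},{"tx":175,"ty":175,"tz":0,"rx":0,"ry":0,"rz":0,"fingers":0},{"tx":220,"ty":220,"tz":0,"rx":0,"ry":0,"rz":0,"fingers":0},{"tx":265,"ty":262,"tz":0,"rx":0,"ry":0,"rz":0,"fingers":0},{"tx":310,"ty":305,"tz":0,"rx":0,"ry":0,"rz":0,"fingers":0},{"tx":355,"ty":350,"tz":0,"rx":0,"ry":0,"rz":0,"fingers":0},{"tx":400,"ty":400,"tz":0,"rx":0,"ry":0,"rz":0,"fingers":0},{"tx":420,"ty":415,"tz":0,"rx":0,"ry":0,"rz":0,"fingers":0}]'
python3 - <<'E'
from h import *
o=ctrl.get_obs(); print(o["qpos"].round(3),o["ee_pos"])
im=cam("wrist"); cv2.imwrite("pics/w2.png",im["pixels"])
E
```

```text
t: 1.6
ee_pos: [576.8, -187.8, 230.7]
orientation: [-0.265, 2.086, -2.086]
ft_force: [-0.6, -0.1, -0.9]
width: 87.7
[-0.335  0.396  1.672  0.     1.073  0.983] [ 576.82692473 -187.82859625  230.7322671 ]
```

View pics/w2.png

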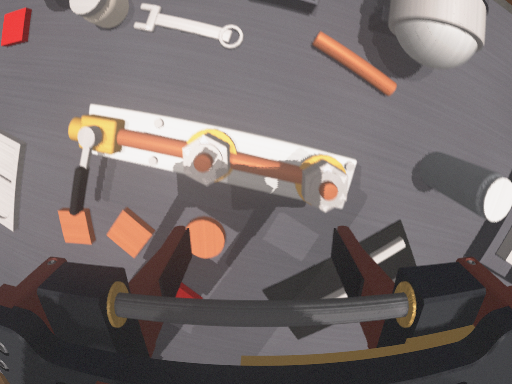

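The fisheye view shows nut_b at (205,158), nut_a at (327,187) and the valve at (88,137). I'll make orthoviews to measure them.

Run:
```python
from h import *
im=cam("wrist")
for n,u,v,z in [("stubb",203,161,82),("stuba",330,190,82),("valve",88,136,82)]: print(n,w(im,"wrist",u,v,z).round(1))
a=rectify(im,"wrist",578,-257,48,66,4,"pics/a.png");b=rectify(im,"wrist",576,-118,48,66,4,"pics/b.png")
cv2.imwrite("pics/ab.png",np.hstack([a,b]))
```

```text
stubb [ 587.7 -122.4   82. ]
stuba [ 591.  -261.8   82. ]
valve [585.4  19.1  82. ]
```

View pics/ab.png

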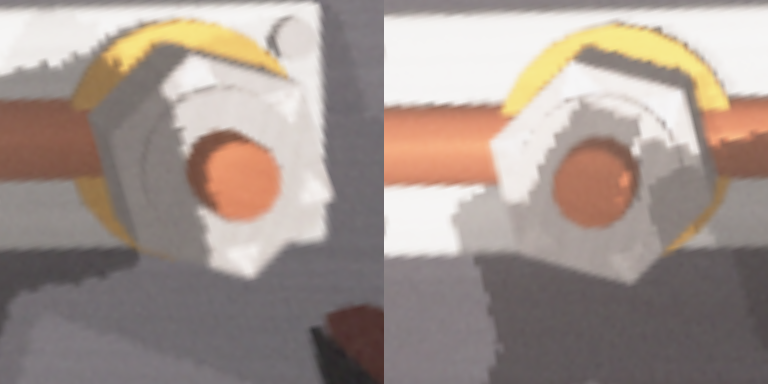

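Run:
```python
from h import *
im=cam("top");sc=cam("scene");wr=cam("wrist")
a=im["pixels"][140:180,215:365];cv2.imwrite("pics/t.png",cv2.resize(a,None,fx=5,fy=5,interpolation=cv2.INTER_CUBIC))
a=sc["pixels"][190:300,190:310];cv2.imwrite("pics/s.png",cv2.resize(a,None,fx=5,fy=5,interpolation=cv2.INTER_CUBIC))
a=wr["pixels"][100:230,60:380];cv2.imwrite("pics/w.png",cv2.resize(a,None,fx=2.5,fy=2.5,interpolation=cv2.INTER_CUBIC))
print(ctrl.get_obs()["ee_pos"], ray(wr,"wrist",0,0)[0])
```

```text
[ 574.50115629 -190.68171849  230.45866916] [ 655.88378296 -170.1443317   384.72359443]
```

View pics/t.png

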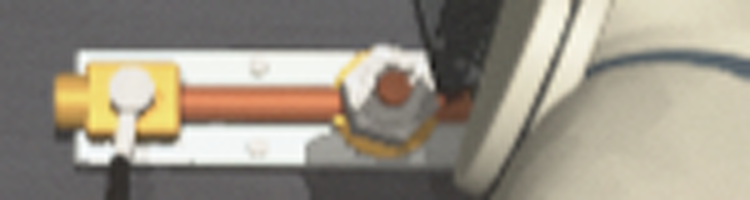

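View pics/s.png

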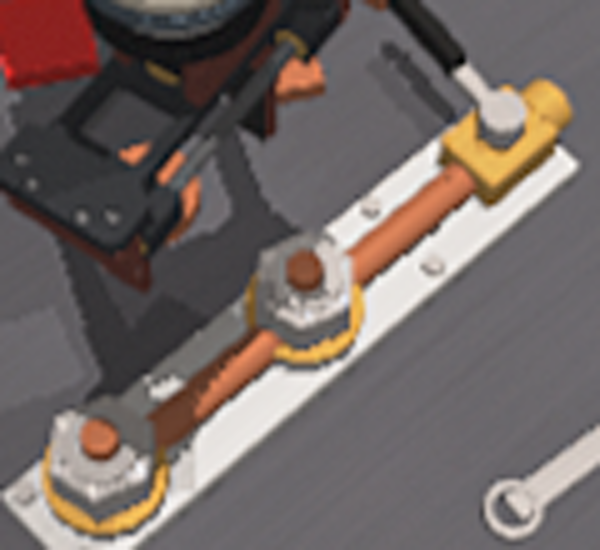

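View pics/w.png

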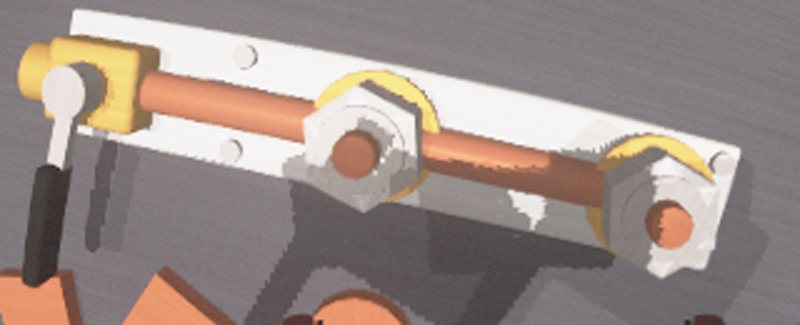

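Run:
```python
from h import *
im=cam("top");sc=cam("scene");wr=cam("wrist")
for n,l in {"b":[("top",293.5,157),("scene",251,243.6),("wrist",202,161.2)],"a":[("top",341.8,158),("scene",210,277.6),("wrist",328,189.6)]}.items():
    for c,u,v in l: print(n,c,w({"top":im,"scene":sc,"wrist":wr}[c],c,u,v,82).round(1))
    import itertools
    for s in itertools.combinations(l,2):
        A=0;B=0
        for c,u,v in s:
            o,d=ray({"top":im,"scene":sc,"wrist":wr}[c],c,u,v); d/=np.linalg.norm(d);P=np.eye(3)-np.outer(d,d);A=A+P;B=B+P@o
        print([c for c,_,_ in s],np.linalg.solve(A,B).round(1))
```

```text
b top [ 578.5 -122.5   82. ]
b scene [ 584.4 -125.9   82. ]
b wrist [ 582.  -126.5   82. ]
['top', 'scene'] [ 580.6 -123.2   73. ]
['top', 'wrist'] [ 580.1 -124.3   72.3]
['scene', 'wrist'] [ 582.  -125.3   78.2]
a top [ 580.  -260.5   82. ]
a scene [ 588.7 -265.3   82. ]
a wrist [ 585.1 -264.5   82. ]
['top', 'scene'] [ 583.2 -263.2   69.1]
['top', 'wrist'] [ 582.6 -265.4   71.5]
['scene', 'wrist'] [ 585.8 -265.    78.6]
```

```bash
cat >> h.py <<'E'
def hexpts(cx,cy,ang,z,af=50):
    a=ang+np.pi/6+np.arange(6)*np.pi/3
    return np.stack([cx+af/np.sqrt(3)*np.cos(a),cy+af/np.sqrt(3)*np.sin(a),np.full(6,z)],1)
def circ(cx,cy,r,z,n=40):
    a=np.linspace(0,2*np.pi,n,endpoint=False); return np.stack([cx+r*np.cos(a),cy+r*np.sin(a),np.full(n,z)],1)
def overlay(im,name,polys,x0,y0,x1,y1,f,fn):
    c=cv2.resize(im["pixels"][y0:y1,x0:x1],None,fx=f,fy=f,interpolation=cv2.INTER_CUBIC)
    for k,p in enumerate(polys):
        q=((px(im,name,p)+.5-[x0,y0])*f).astype(np.int32)
        cv2.polylines(c,[q],True,[(0,255,0),(255,0,0),(255,0,255),(0,255,255)][k%4],1)
    cv2.imwrite(fn,c)
E
python3 - <<'E'
from h import *
wr=cam("wrist")
P=[hexpts(581.5,-125,np.radians(15),66),circ(581.5,-125,10,82),circ(581.5,-125,10,74),circ(581.5,-125,33,36),hexpts(584.5,-264.5,np.radians(-5),66),circ(584.5,-264.5,10,82),circ(584.5,-264.5,10,74),circ(584.5,-264.5,33,36)]
overlay(wr,"wrist",P,160,110,380,230,3.6,"pics/ov1.png")
E
```

```text
(no output)
```

View pics/ov1.png

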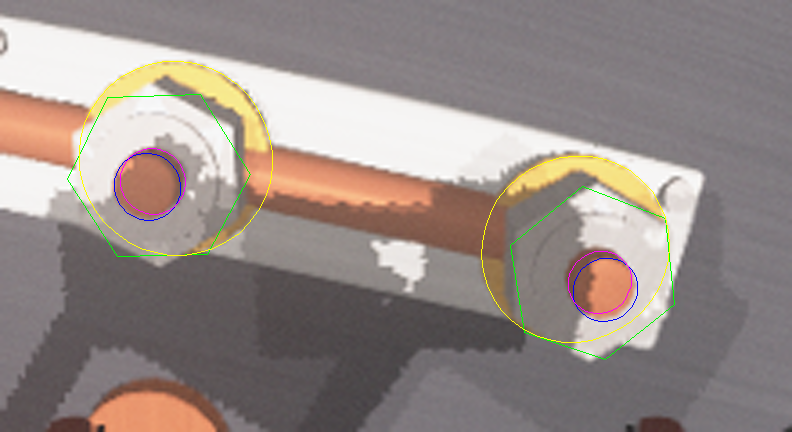

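```bash
python3 -m creep '[{"tx":-40,"ty":-37,"tz":0,"rx":0,"ry":0,"rz":0,"fingers":0},{"tx":-50,"ty":-74,"tz":-20,"rx":0,"ry":0,"rz":0,"fingers":0},{"tx":-50,"ty":-74,"tz":-40,"rx":0,"ry":0,"rz":0,"fingers":0},{"tx":-50,"ty":-74,"tz":-40,"rx":0,"ry":0,"rz":0,"fingers":0}]'
python3 - <<'E'
from h import *
wr=cam("wrist")
print(px(wr,"wrist",[[584.5,-264.5,66]]))
cv2.imwrite("pics/w3.png",wr["pixels"])
E
```

```text
t: 2.55
ee_pos: [523.5, -264.9, 189.5]
orientation: [-0.264, 2.092, -2.088]
ft_force: [-0.7, -0.7, -0.1]
width: 87.6
[[275.8146494  128.43119515]]
```

View pics/w3.png

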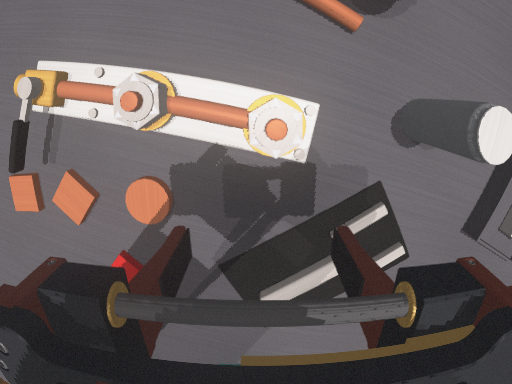

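Both nuts are now in clear light, nut_b at (135,100) and nut_a at (275,128). I'll fit hexagons to them.

Run:
```python
from h import *
wr=cam("wrist")
P=[hexpts(581.5,-125,np.radians(38),66),circ(581.5,-125,10,82),hexpts(584.5,-264.5,np.radians(0),66),circ(584.5,-264.5,10,82)]
overlay(wr,"wrist",P,95,50,335,180,3.3,"pics/ov2.png")
# angle scoring by gradient along projected hexagon (top face at 66)
g=cv2.cvtColor(wr["pixels"],cv2.COLOR_BGR2GRAY).astype(np.float32); g=cv2.GaussianBlur(g,(0,0),0.8)
m=np.hypot(cv2.Sobel(g,cv2.CV_32F,1,0),cv2.Sobel(g,cv2.CV_32F,0,1))
for n,cx,cy in [("b",581.5,-125),("a",584.5,-264.5)]:
    best=[]
    for dx in np.arange(-4,4.1,1):
        for dy in np.arange(-4,4.1,1):
            for a in range(-30,30,2):
                h=hexpts(cx+dx,cy+dy,np.radians(a),66)
                pts=np.concatenate([h[i]+(h[(i+1)%6]-h[i])*np.linspace(.05,.95,15)[:,None] for i in range(6)])
                q=px(wr,"wrist",pts).astype(np.float32)
                best.append((cv2.remap(m,q[:,:1],q[:,1:],1).mean(),cx+dx,cy+dy,a))
    best.sort(reverse=True); print(n,best[:6])
```

```text
b [(np.float32(194.11324), np.float64(580.5), np.float64(-124.0), -14), (np.float32(192.20792), np.float64(581.5), np.float64(-124.0), -16), (np.float32(191.49225), np.float64(580.5), np.float64(-124.0), -16), (np.float32(191.08752), np.float64(581.5), np.float64(-124.0), -14), (np.float32(189.82565), np.float64(580.5), np.float64(-124.0), -12), (np.float32(188.8641), np.float64(581.5), np.float64(-124.0), -18)]
a [(np.float32(95.12578), np.float64(584.5), np.float64(-264.5), -14), (np.float32(93.46667), np.float64(583.5), np.float64(-264.5), -12), (np.float32(92.98225), np.float64(583.5), np.float64(-264.5), -14), (np.float32(92.829124), np.float64(584.5), np.float64(-264.5), -16), (np.float32(92.222374), np.float64(583.5), np.float64(-264.5), -10), (np.float32(91.46184), np.float64(584.5), np.float64(-264.5), -12)]
```

View pics/ov2.png

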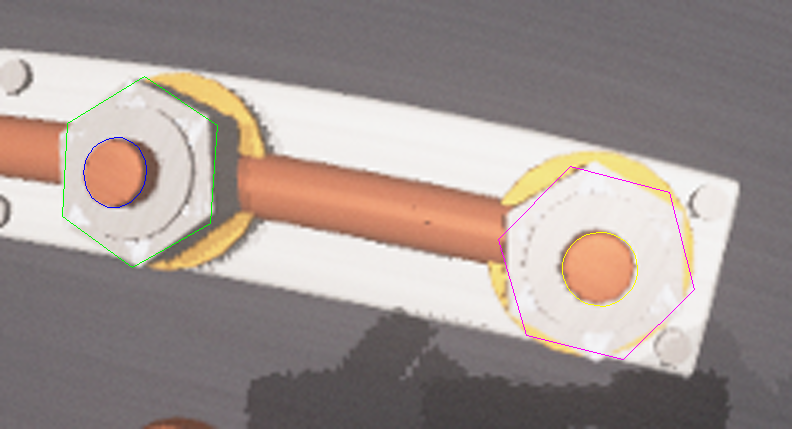

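```bash
python3 -c "
from h import *
print(ctrl.get_obs()['ee_pos'])"; python3 -m creep '[{"tx":10,"ty":0,"tz":0,"rx":0,"ry":0,"rz":0.18,"fingers":0},{"tx":20,"ty":0,"tz":0,"rx":0,"ry":0,"rz":0.36,"fingers":0},{"tx":30,"ty":0,"tz":0,"rx":0,"ry":0,"rz":0.54,"fingers":0},{"tx":40,"ty":0,"tz":0,"rx":0,"ry":0,"rz":0.72,"fingers":0},{"tx":50,"ty":0,"tz":0,"rx":0,"ry":0,"rz":0.90,"fingers":0},{"tx":59.5,"ty":0,"tz":-20,"rx":0,"ry":0,"rz":1.065,"fingers":0},{"tx":59.5,"ty":0,"tz":-40,"rx":0,"ry":0,"rz":1.065,"fingers":0},{"tx":59.5,"ty":0,"tz":-40,"rx":0,"ry":0,"rz":1.065,"fingers":0}]'
python3 - <<'E'
from h import *
o=ctrl.get_obs(); print(o["qpos"].round(3),o["ee_pos"],o["moment"],R.from_rotvec(o["orientation"]).as_matrix()[:,2])
wr=cam("wrist"); cv2.imwrite("pics/w4.png",wr["pixels"])
E
```

```text
[ 525.05625107 -264.74010362  191.14699477]
t: 3.65
ee_pos: [583.3, -263.6, 149.1]
orientation: [-1.078, 1.4, -1.394]
ft_force: [0.8, 0.1, -0.2]
width: 87.5
[-0.443  0.542  1.646 -0.     0.957 -0.185] [ 583.34548737 -263.62918343  149.09770698] [-0.02310064 -0.06404788  0.0240161 ] [ 0.96697738 -0.25483869 -0.00346317]
```

View pics/w4.png

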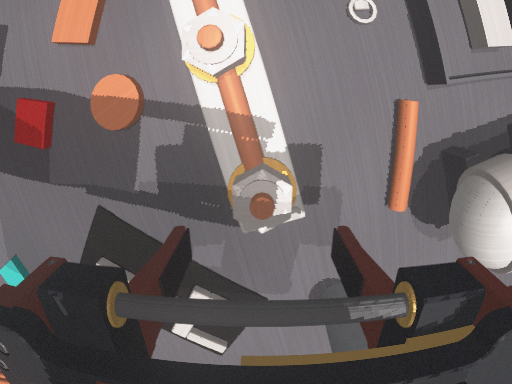

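Nut_a is centred between the fingers at (262,200) with its flats facing them, so I'll go down and grip.

```bash
python3 -m creep '[{"tx":0,"ty":0,"tz":-35,"rx":0,"ry":0,"rz":0,"fingers":0},{"tx":0,"ty":0,"tz":-70,"rx":0,"ry":0,"rz":0,"fingers":0},{"tx":0,"ty":0,"tz":-100,"rx":0,"ry":0,"rz":0,"fingers":0},{"tx":0,"ty":0,"tz":-100,"rx":0,"ry":0,"rz":0,"fingers":0},{"tx":0,"ty":0,"tz":-100,"rx":0,"ry":0,"rz":0,"fingers":255},{"tx":0,"ty":0,"tz":-100,"rx":0,"ry":0,"rz":0,"fingers":255},{"tx":0,"ty":0,"tz":-100,"rx":0,"ry":0,"rz":0,"fingers":255},{"tx":0,"ty":0,"tz":-100,"rx":0,"ry":0,"rz":0,"fingers":255}]'
python3 - <<'E'
from h import *
o=ctrl.get_obs(); print(o["qpos"].round(3),o["ee_pos"],o["moment"],o["width"])
wr=cam("wrist"); cv2.imwrite("pics/w5.png",wr["pixels"])
E
```

```text
t: 4.7
ee_pos: [584.3, -264.4, 51.3]
orientation: [-1.078, 1.395, -1.394]
ft_force: [-12.9, 2.5, 9.2]
width: 51.3
[-0.443  0.679  1.678 -0.     0.785 -0.188] [ 584.34768499 -264.38529067   51.27229675] [ 0.28062298  2.48901833 -0.053793  ] 51.31426450624552
```

View pics/w5.png

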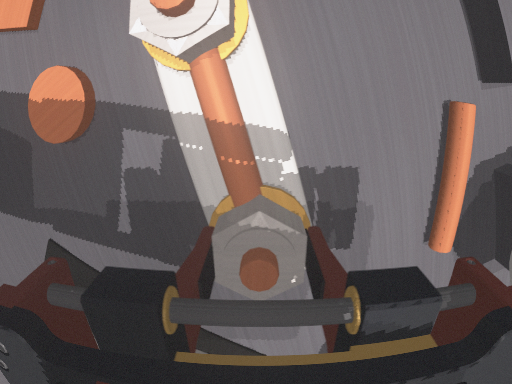

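The grip is on the flats at a width of 51.3. There is a -13 N x load from a small offset, so I'll shift -1 mm and turn clockwise 60°.

```bash
python3 -m creep '[{"tx":-1,"ty":0,"tz":0,"rx":0,"ry":0,"rz":-0.17,"fingers":255},{"tx":-1,"ty":0,"tz":0,"rx":0,"ry":0,"rz":-0.34,"fingers":255},{"tx":-1,"ty":0,"tz":0,"rx":0,"ry":0,"rz":-0.51,"fingers":255},{"tx":-1,"ty":0,"tz":0,"rx":0,"ry":0,"rz":-0.68,"fingers":255},{"tx":-1,"ty":0,"tz":0,"rx":0,"ry":0,"rz":-0.85,"fingers":255},{"tx":-1,"ty":0,"tz":0,"rx":0,"ry":0,"rz":-1.0,"fingers":255},{"tx":-1,"ty":0,"tz":0,"rx":0,"ry":0,"rz":-1.0,"fingers":255}]'
python3 - <<'E'
from h import *
o=ctrl.get_obs(); print(o["qpos"].round(3),o["ee_pos"],o["moment"],o["ft_force"])
print(np.degrees(np.arctan2(*R.from_rotvec(o["orientation"]).as_matrix()[:2,2][::-1])))
wr=cam("wrist"); cv2.imwrite("pics/w6.png",wr["pixels"])
E
```

```text
t: 5.62
ee_pos: [582.8, -263.5, 51.1]
orientation: [-0.326, 2.055, -2.051]
ft_force: [-3.5, 4.8, 6.9]
width: 49.6
[-4.440e-01  6.780e-01  1.681e+00  1.000e-03  7.850e-01  8.130e-01] [ 582.81305865 -263.49428584   51.1161657 ] [ 0.70324292  0.57759529 -0.02907473] [-3.54496864  4.80254933  6.86164949]
-72.02227294593533
```

View pics/w6.png

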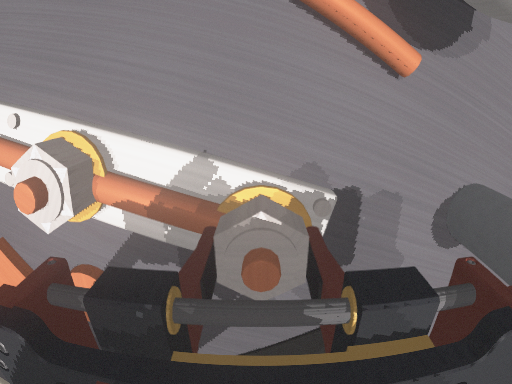

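```bash
python3 -m creep '[{"tx":0,"ty":0,"tz":0,"rx":0,"ry":0,"rz":-0.1,"fingers":255},{"tx":0,"ty":0,"tz":0,"rx":0,"ry":0,"rz":-0.1,"fingers":255}]'; P='
from h import *
o=ctrl.get_obs(); print(o["moment"].round(3),np.degrees(np.arctan2(*R.from_rotvec(o["orientation"]).as_matrix()[:2,2][::-1])),o["qpos"][5])'; python3 -c "$P"
python3 -m creep '[{"tx":0,"ty":0,"tz":0,"rx":0,"ry":0,"rz":-0.1,"fingers":255},{"tx":0,"ty":0,"tz":0,"rx":0,"ry":0,"rz":-0.1,"fingers":255}]'; python3 -c "$P"
```

```text
t: 5.92
ee_pos: [582.8, -263.4, 51.1]
orientation: [-0.229, 2.111, -2.107]
ft_force: [-3.4, 5.0, 6.8]
width: 49.8
[ 0.852  0.553 -0.083] -77.71599915005626 0.9122458015725274
t: 6.18
ee_pos: [582.8, -263.3, 51.1]
orientation: [-0.126, 2.165, -2.161]
ft_force: [-3.2, 4.9, 7.2]
width: 49.4
[ 0.92   0.577 -0.13 ] -83.44565905669069 1.0122540037920547
```

```bash
P='
from h import *
o=ctrl.get_obs(); print(o["moment"].round(3),np.degrees(np.arctan2(*R.from_rotvec(o["orientation"]).as_matrix()[:2,2][::-1])),o["qpos"][5])'
for i in 1; do python3 -m creep '[{"tx":0,"ty":0,"tz":0,"rx":0,"ry":0,"rz":-0.08,"fingers":255},{"tx":0,"ty":0,"tz":0,"rx":0,"ry":0,"rz":-0.08,"fingers":255}]' ; python3 -c "$P"; done
python3 -m creep '[{"tx":0,"ty":0,"tz":0,"rx":0,"ry":0,"rz":-0.08,"fingers":255},{"tx":0,"ty":0,"tz":0,"rx":0,"ry":0,"rz":-0.08,"fingers":255}]'
python3 - <<'E'
from h import *
o=ctrl.get_obs(); print(o["moment"].round(3),np.degrees(np.arctan2(*R.from_rotvec(o["orientation"]).as_matrix()[:2,2][::-1])),o["qpos"][5])
wr=cam("wrist"); cv2.imwrite("pics/w7.png",wr["pixels"])
E
```

```text
t: 6.42
ee_pos: [582.9, -263.3, 51.2]
orientation: [-0.04, 2.207, -2.203]
ft_force: [-3.9, 3.8, 6.4]
width: 50.1
[ 0.973  0.595 -0.138] -88.01879398014586 1.092046536934057
t: 6.68
ee_pos: [582.8, -263.1, 51.1]
orientation: [-0.045, -2.2, 2.197]
ft_force: [-2.8, 5.6, 6.7]
width: 49.8
[1.041 0.541 0.556] -92.48273979476835 1.170818293658843
```

View pics/w7.png

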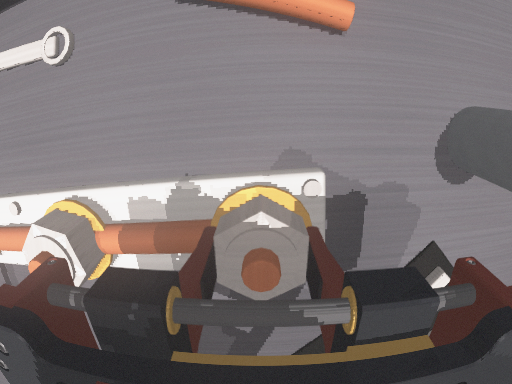

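The moment about z jumped from -0.14 to +0.56 at about -91°, which is the hand-tight stop. A small extra nudge will confirm it.

```bash
python3 -m creep '[{"tx":0,"ty":0,"tz":0,"rx":0,"ry":0,"rz":-0.03,"fingers":255},{"tx":0,"ty":0,"tz":0,"rx":0,"ry":0,"rz":-0.03,"fingers":255}]'
python3 - <<'E'
from h import *
o=ctrl.get_obs(); print(o["moment"].round(3),np.degrees(np.arctan2(*R.from_rotvec(o["orientation"]).as_matrix()[:2,2][::-1])),o["qpos"][5])
E
python3 -m creep '[{"tx":0,"ty":0,"tz":0,"rx":0,"ry":0,"rz":0.02,"fingers":0},{"tx":0,"ty":0,"tz":0,"rx":0,"ry":0,"rz":0.03,"fingers":0},{"tx":0,"ty":0,"tz":0,"rx":0,"ry":0,"rz":0.03,"fingers":0},{"tx":0,"ty":0,"tz":30,"rx":0,"ry":0,"rz":0.2,"fingers":0},{"tx":0,"ty":30,"tz":70,"rx":0,"ry":0,"rz":0.38,"fingers":0},{"tx":-20,"ty":70,"tz":110,"rx":0,"ry":0,"rz":0.56,"fingers":0},{"tx":-40,"ty":100,"tz":130,"rx":0,"ry":0,"rz":0.74,"fingers":0},{"tx":-40,"ty":130,"tz":130,"rx":0,"ry":0,"rz":0.92,"fingers":0},{"tx":-40,"ty":140,"tz":130,"rx":0,"ry":0,"rz":1.1,"fingers":0},{"tx":-40,"ty":140,"tz":130,"rx":0,"ry":0,"rz":1.28,"fingers":0}]'
python3 - <<'E'
from h import *
o=ctrl.get_obs(); print(o["moment"].round(3),np.degrees(np.arctan2(*R.from_rotvec(o["orientation"]).as_matrix()[:2,2][::-1])),o["qpos"][5],o["ee_pos"])
wr=cam("wrist"); cv2.imwrite("pics/w8.png",wr["pixels"])
E
```

```text
t: 6.98
ee_pos: [582.8, -263.1, 51.1]
orientation: [-0.077, -2.185, 2.182]
ft_force: [-3.8, 6.2, 7.5]
width: 50.0
[1.023 0.521 0.722] -94.16635580068457 1.2001808576969588
t: 8.22
ee_pos: [543.7, -123.6, 180.9]
orientation: [-1.018, 1.468, -1.468]
ft_force: [0.4, 0.0, 1.2]
width: 87.7
[-0.014  0.043  0.006] -20.515153172213417 0.1130864185936875 [ 543.65967032 -123.60027957  180.94383281]
```

View pics/w8.png

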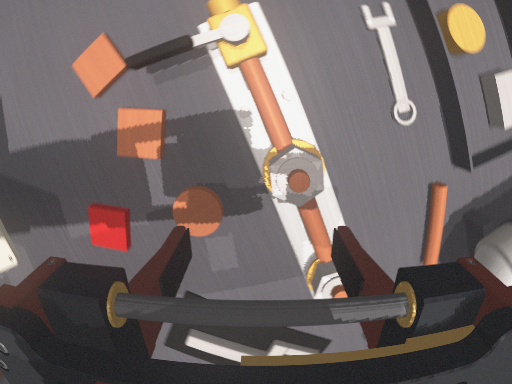

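```bash
python3 -m creep '[{"tx":20,"ty":0.5,"tz":0,"rx":0,"ry":0,"rz":0.1,"fingers":0},{"tx":36.5,"ty":0.5,"tz":-20,"rx":0,"ry":0,"rz":0.1,"fingers":0},{"tx":36.5,"ty":0.5,"tz":-60,"rx":0,"ry":0,"rz":0.1,"fingers":0},{"tx":36.5,"ty":0.5,"tz":-100,"rx":0,"ry":0,"rz":0.1,"fingers":0},{"tx":36.5,"ty":0.5,"tz":-130,"rx":0,"ry":0,"rz":0.1,"fingers":0},{"tx":36.5,"ty":0.5,"tz":-130,"rx":0,"ry":0,"rz":0.1,"fingers":0},{"tx":36.5,"ty":0.5,"tz":-130,"rx":0,"ry":0,"rz":0.1,"fingers":255},{"tx":36.5,"ty":0.5,"tz":-130,"rx":0,"ry":0,"rz":0.1,"fingers":255},{"tx":36.5,"ty":0.5,"tz":-130,"rx":0,"ry":0,"rz":0.1,"fingers":255},{"tx":36.5,"ty":0.5,"tz":-130,"rx":0,"ry":0,"rz":0.1,"fingers":255}]'
python3 - <<'E'
from h import *
o=ctrl.get_obs(); print(o["moment"].round(3),np.degrees(np.arctan2(*R.from_rotvec(o["orientation"]).as_matrix()[:2,2][::-1])),o["qpos"][5],o["ee_pos"])
wr=cam("wrist"); cv2.imwrite("pics/w9.png",wr["pixels"])
E
```

```text
t: 9.52
ee_pos: [580.5, -124.0, 51.4]
orientation: [-1.071, 1.401, -1.402]
ft_force: [-0.8, -0.1, -0.1]
width: 51.8
[ 0.002 -0.021  0.021] -15.192002343475634 0.034633117293943146 [ 580.4846541  -124.00419058   51.35729934]
```

View pics/w9.png

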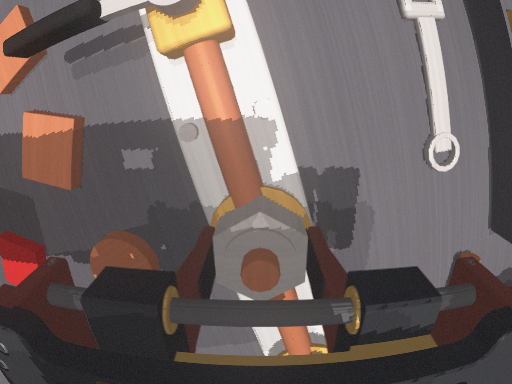

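Nut_b is gripped squarely at a width of 51.8, so I'll turn it clockwise.

```bash
python3 -m creep '[{"tx":0,"ty":0,"tz":0,"rx":0,"ry":0,"rz":-0.05,"fingers":255},{"tx":0,"ty":0,"tz":0,"rx":0,"ry":0,"rz":-0.2,"fingers":255},{"tx":0,"ty":0,"tz":0,"rx":0,"ry":0,"rz":-0.37,"fingers":255},{"tx":0,"ty":0,"tz":0,"rx":0,"ry":0,"rz":-0.54,"fingers":255},{"tx":0,"ty":0.5,"tz":0,"rx":0,"ry":0,"rz":-0.71,"fingers":255},{"tx":0,"ty":0.5,"tz":0,"rx":0,"ry":0,"rz":-0.88,"fingers":255},{"tx":0,"ty":0.5,"tz":0,"rx":0,"ry":0,"rz":-1.02,"fingers":255},{"tx":0,"ty":0.5,"tz":0,"rx":0,"ry":0,"rz":-1.1,"fingers":255},{"tx":0,"ty":0.5,"tz":0,"rx":0,"ry":0,"rz":-1.1,"fingers":255}]'; P='
from h import *
o=ctrl.get_obs(); print(o["moment"].round(3),np.degrees(np.arctan2(*R.from_rotvec(o["orientation"]).as_matrix()[:2,2][::-1])),o["qpos"][5])'
python3 -c "$P"
python3 -m creep '[{"tx":0,"ty":0,"tz":0,"rx":0,"ry":0,"rz":-0.1,"fingers":255},{"tx":0,"ty":0,"tz":0,"rx":0,"ry":0,"rz":-0.1,"fingers":255}]' ; python3 -c "$P"
```

```text
t: 10.7
ee_pos: [579.6, -123.4, 51.3]
orientation: [-0.218, 2.114, -2.114]
ft_force: [-3.1, 0.0, 7.8]
width: 49.8
[ 0.051  0.603 -0.122] -78.2718908647781 1.1364042738746634
t: 10.95
ee_pos: [579.5, -123.3, 51.3]
orientation: [-0.115, 2.169, -2.168]
ft_force: [-3.6, 0.9, 7.7]
width: 49.8
[ 0.096  0.652 -0.113] -84.01162962287091 1.2365400443131906
```

```bash
P='
from h import *
o=ctrl.get_obs(); print(o["moment"].round(3),np.degrees(np.arctan2(*R.from_rotvec(o["orientation"]).as_matrix()[:2,2][::-1])),o["qpos"][5])'
python3 -m creep '[{"tx":0,"ty":0,"tz":0,"rx":0,"ry":0,"rz":-0.08,"fingers":255},{"tx":0,"ty":0,"tz":0,"rx":0,"ry":0,"rz":-0.08,"fingers":255}]' ; python3 -c "$P"
python3 -m creep '[{"tx":0,"ty":0,"tz":0,"rx":0,"ry":0,"rz":-0.07,"fingers":255},{"tx":0,"ty":0,"tz":0,"rx":0,"ry":0,"rz":-0.07,"fingers":255}]' ; python3 -c "$P"
```

```text
t: 11.2
ee_pos: [579.6, -123.2, 51.3]
orientation: [-0.029, 2.21, -2.209]
ft_force: [-3.1, 1.2, 6.7]
width: 49.7
[ 0.148  0.638 -0.132] -88.582330585705 1.3163515022605319
t: 11.45
ee_pos: [579.5, -123.2, 51.3]
orientation: [-0.046, -2.199, 2.199]
ft_force: [-3.8, 1.9, 8.0]
width: 49.8
[0.265 0.628 0.606] -92.46291077487491 1.384987271442084
```

Nut_b has hit its stop too. One more nudge, then I'll release and go look at the wrench.

```bash
python3 -m creep '[{"tx":0,"ty":0,"tz":0,"rx":0,"ry":0,"rz":-0.03,"fingers":255},{"tx":0,"ty":0,"tz":0,"rx":0,"ry":0,"rz":-0.03,"fingers":255}]' 
python3 -m creep '[{"tx":0,"ty":0,"tz":0,"rx":0,"ry":0,"rz":0.02,"fingers":0},{"tx":0,"ty":0,"tz":0,"rx":0,"ry":0,"rz":0.03,"fingers":0},{"tx":0,"ty":0,"tz":0,"rx":0,"ry":0,"rz":0.03,"fingers":0},{"tx":0,"ty":0,"tz":40,"rx":0,"ry":0,"rz":0.03,"fingers":0},{"tx":0,"ty":-30,"tz":90,"rx":0,"ry":0,"rz":-0.1,"fingers":0},{"tx":-40,"ty":-75,"tz":130,"rx":0,"ry":0,"rz":-0.25,"fingers":0},{"tx":-80,"ty":-120,"tz":150,"rx":0,"ry":0,"rz":-0.4,"fingers":0},{"tx":-120,"ty":-165,"tz":150,"rx":0,"ry":0,"rz":-0.55,"fingers":0},{"tx":-155,"ty":-210,"tz":150,"rx":0,"ry":0,"rz":-0.7,"fingers":0},{"tx":-155,"ty":-240,"tz":150,"rx":0,"ry":0,"rz":-0.7,"fingers":0}]'
python3 - <<'E'
from h import *
o=ctrl.get_obs(); print(o["moment"].round(3),np.degrees(np.arctan2(*R.from_rotvec(o["orientation"]).as_matrix()[:2,2][::-1])),o["qpos"].round(3),o["ee_pos"])
wr=cam("wrist"); cv2.imwrite("pics/w10.png",wr["pixels"])
E
```

```text
t: 11.7
ee_pos: [579.5, -123.2, 51.3]
orientation: [-0.078, -2.184, 2.184]
ft_force: [-3.5, 1.5, 7.3]
width: 49.8
t: 12.95
ee_pos: [422.5, -365.1, 200.9]
orientation: [-0.723, -1.764, 1.764]
ft_force: [0.5, 0.1, 0.1]
width: 88.1
[ 0.079 -0.026  0.028] -134.62774730888685 [-0.734  0.364  1.802 -0.     0.976  1.616] [ 422.49735661 -365.12639558  200.9225236 ]
```

View pics/w10.png

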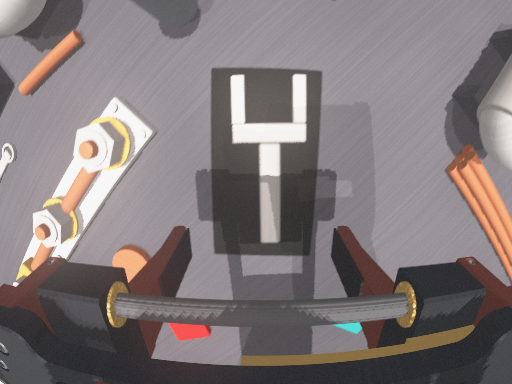

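The wrench lies straight ahead of the gripper. Its handle runs from (269,144) to (270,242), the prong tips are at (238,75) and (299,75), and the mat corners are at (211,70), (321,71), (214,251) and (309,255).

```bash
cat >> h.py <<'E'
def rect(cx,cy,th,x0,x1,y0,y1,z):
    c,s=np.cos(th),np.sin(th)
    return np.array([[cx+c*x-s*y,cy+s*x+c*y,z] for x,y in [(x0,y0),(x1,y0),(x1,y1),(x0,y1)]])
E
python3 - <<'E'
from h import *
wr=cam("wrist")
M=[w(wr,"wrist",u,v,4) for u,v in [(211,70),(321,71),(309,255),(214,251)]]
M=np.array(M); print("mat",M.mean(0).round(1),[np.linalg.norm(M[i]-M[(i+1)%4]).round(1) for i in range(4)])
d=(M[0]+M[1]-M[2]-M[3]); tm=np.arctan2(d[1],d[0]); print(np.degrees(tm))
a=w(wr,"wrist",270,242,24); b=w(wr,"wrist",269,144,24); l=w(wr,"wrist",238,75,18); r=w(wr,"wrist",299,75,18); 
th=np.arctan2(*(b-a)[:2][::-1]); print(a,b,np.linalg.norm(b-a),np.degrees(th), l,r,np.linalg.norm(l-r),np.degrees(np.arctan2(*((l+r)/2-a)[:2][::-1])))
u=np.array([np.cos(th),np.sin(th),0]); c=((a+101*u)+((l+r)/2-101*u))/2; print("wrench origin",c.round(1))
cx,cy=c[:2]
overlay(wr,"wrist",[rect(cx,cy,th,-101,23,-12,12,24),rect(cx,cy,th,45,101,27.2,42,18),rect(cx,cy,th,45,101,-42,-27.2,18),rect(M.mean(0)[0],M.mean(0)[1],tm,-120,120,-65,65,4)],190,50,340,270,2.7,"pics/ov3.png")
E
```

```text
mat [ 426.7 -376.2    4. ] [np.float64(128.8), np.float64(237.9), np.float64(128.7), np.float64(232.2)]
-45.80815688577553
[ 357.08794571 -318.4241602    24.        ] [ 445.01244227 -401.92526343   24.        ] 121.2565517313958 -43.52189204978127 [ 525.02026864 -432.18482748   18.        ] [ 477.55812314 -481.03056044   18.        ] 68.10698116732749 -43.77919210301584
wrench origin [ 429.2 -387.5   21. ]
```

View pics/ov3.png

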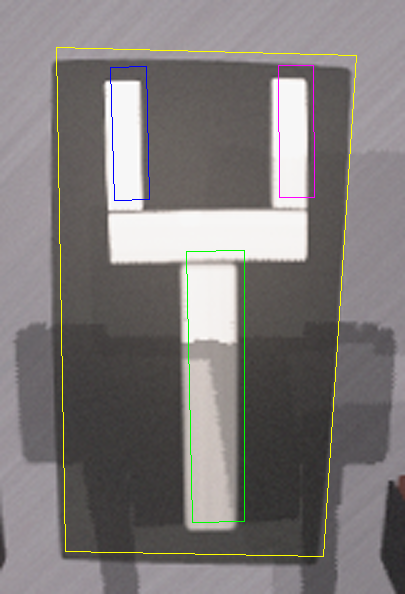

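```bash
python3 -m creep '[{"tx":-2,"ty":-10,"tz":-40,"rx":0,"ry":0,"rz":0.01,"fingers":0},{"tx":-2,"ty":-10,"tz":-90,"rx":0,"ry":0,"rz":0.01,"fingers":0},{"tx":-2,"ty":-10,"tz":-130,"rx":0,"ry":0,"rz":0.01,"fingers":0},{"tx":-2,"ty":-10,"tz":-165,"rx":0,"ry":0,"rz":0.01,"fingers":0},{"tx":-2,"ty":-10,"tz":-186,"rx":0,"ry":0,"rz":0.01,"fingers":0},{"tx":-2,"ty":-10,"tz":-186,"rx":0,"ry":0,"rz":0.01,"fingers":0}]'
python3 - <<'E'
from h import *
o=ctrl.get_obs(); print(o["ft_force"].round(3),np.degrees(np.arctan2(*R.from_rotvec(o["orientation"]).as_matrix()[:2,2][::-1])),o["qpos"].round(3),o["ee_pos"])
wr=cam("wrist"); cv2.imwrite("pics/w11.png",wr["pixels"])
E
```

```text
t: 13.8
ee_pos: [423.4, -372.2, 13.6]
orientation: [-0.711, -1.775, 1.773]
ft_force: [-0.7, -0.7, -0.3]
width: 87.9
[-0.683 -0.685 -0.349] -133.73714562969658 [-0.742  0.664  1.861  0.     0.618  1.592] [ 423.41712506 -372.23261837   13.64792638]
```

View pics/w11.png

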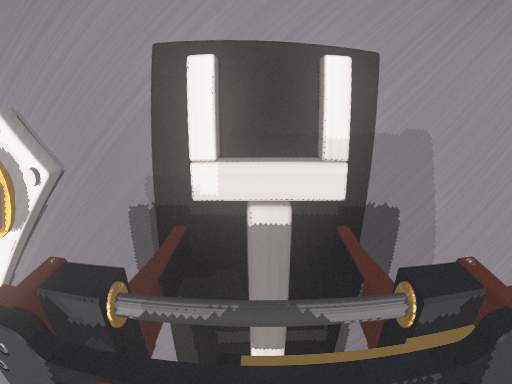

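The fingers straddle the handle, which sits at column 268 between jaws centred on column 261. I'll shift about 2 mm, close and lift.

```bash
python3 -m creep '[{"tx":-1.5,"ty":-1.5,"tz":0,"rx":0,"ry":0,"rz":0,"fingers":255},{"tx":-1.5,"ty":-1.5,"tz":0,"rx":0,"ry":0,"rz":0,"fingers":255},{"tx":-1.5,"ty":-1.5,"tz":0,"rx":0,"ry":0,"rz":0,"fingers":255},{"tx":-1.5,"ty":-1.5,"tz":0,"rx":0,"ry":0,"rz":0,"fingers":255},{"tx":-1.5,"ty":-1.5,"tz":0,"rx":0,"ry":0,"rz":0,"fingers":255},{"tx":-1.5,"ty":-1.5,"tz":0,"rx":0,"ry":0,"rz":0,"fingers":255},{"tx":-1.5,"ty":-1.5,"tz":20,"rx":0,"ry":0,"rz":0,"fingers":255},{"tx":-1.5,"ty":-1.5,"tz":50,"rx":0,"ry":0,"rz":0,"fingers":255},{"tx":-1.5,"ty":-1.5,"tz":100,"rx":0,"ry":0,"rz":0,"fingers":255},{"tx":-1.5,"ty":-1.5,"tz":100,"rx":0,"ry":0,"rz":0,"fingers":255}]'
python3 - <<'E'
from h import *
o=ctrl.get_obs(); print(o["ft_force"].round(3),o["moment"],np.degrees(np.arctan2(*R.from_rotvec(o["orientation"]).as_matrix()[:2,2][::-1])),o["qpos"].round(3),o["ee_pos"])
wr=cam("wrist"); cv2.imwrite("pics/w12.png",wr["pixels"])
E
```

```text
t: 15.1
ee_pos: [423.6, -376.7, 119.1]
orientation: [-0.721, -1.774, 1.779]
ft_force: [-0.2, -0.6, -2.9]
width: 23.2
[-0.217 -0.561 -2.943] [0.09369704 0.03310769 0.03812557] -133.78812840621674 [-0.748  0.489  1.837  0.     0.808  1.587] [ 423.59748576 -376.71427959  119.05716566]
```

View pics/w12.png

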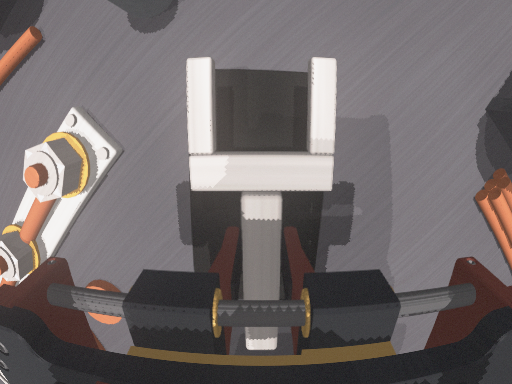

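Run:
```python
from h import *
wr=cam("wrist"); crop(wr,175,40,345,210,4,"pics/c12.png")
```

```text
(no output)
```

View pics/c12.png

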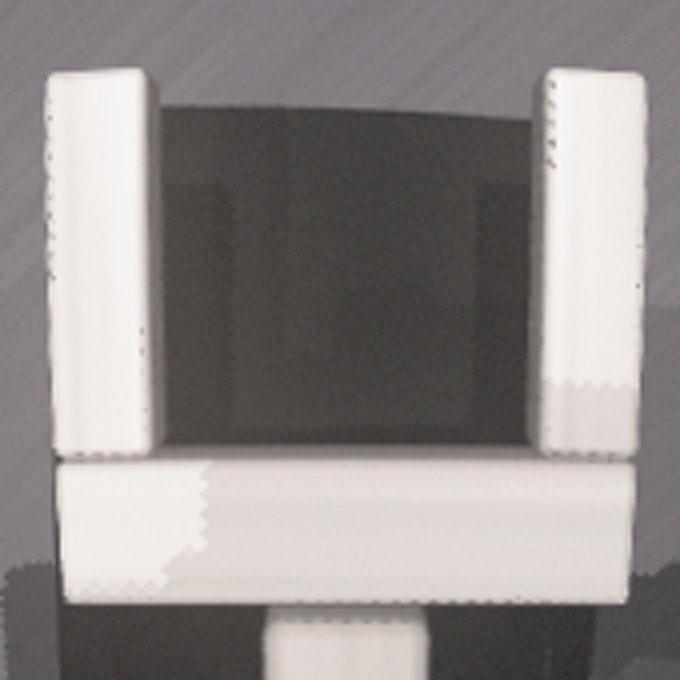

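```bash
cat >> h.py <<'E'
from scipy.optimize import least_squares
def fitwr(im,pp,ip,x0):
    pp=np.array(pp,float);ip=np.array(ip,float)
    f=lambda p:(px(im,"wrist",R.from_euler("zyx",p[3:]).apply(pp)+p[:3])-ip).ravel()
    s=least_squares(f,x0,x_scale=[10,10,10,.1,.1,.1]); return s.x,np.sqrt((s.fun**2).mean())
E
python3 - <<'E'
from h import *
wr=cam("wrist"); o=ctrl.get_obs()
pp=[(101,42,14),(101,-42,14),(101,27.2,14),(101,-27.2,14),(45,42,14),(45,-42,14),(23,42,14),(23,-42,14)]
ip=np.array([(186.5,57.5),(336.2,57.5),(212,57.5),(313,57.5),(189.3,155.5),(333.5,155.5),(191.3,190.8),(332,190.8)])-.4
x,e=fitwr(wr,pp,ip,[425,-380,108,np.radians(-44),0,0])
print(x[:3].round(1),np.degrees(x[3:]).round(2),e)
r=R.from_rotvec(o["orientation"]); W=R.from_euler("zyx",x[3:])
print("ee",o["ee_pos"],"tcp in wrench",W.inv().apply(o["ee_pos"]-x[:3]).round(1))
E
```

```text
[ 428.9 -381.9   87.2] [-43.87  -1.52  -0.7 ] 0.703505507771381
ee [ 420.94563243 -374.31345535  114.3069019 ] tcp in wrench [-10.2   0.2  27.3]
```

The fit puts the wrench about 17 mm lower in the grip than when I grasped it, so it slipped, possibly from the slackening. I'll set it back on the mat and re-grip.

```bash
python3 -m creep '[{"tx":0,"ty":0,"tz":-30,"rx":0,"ry":0,"rz":0,"fingers":255},{"tx":0,"ty":0,"tz":-60,"rx":0,"ry":0,"rz":0,"fingers":255},{"tx":0,"ty":0,"tz":-76,"rx":0,"ry":0,"rz":0,"fingers":255},{"tx":0,"ty":0,"tz":-81,"rx":0,"ry":0,"rz":0,"fingers":255},{"tx":0,"ty":0,"tz":-81,"rx":0,"ry":0,"rz":0,"fingers":255}]'
python3 - <<'E'
from h import *
o=ctrl.get_obs(); print(o["ft_force"].round(3),o["moment"],o["ee_pos"])
sc=cam("scene"); crop(sc,90,200,240,340,4,"pics/s13.png")
wr=cam("wrist"); cv2.imwrite("pics/w13.png",wr["pixels"])
E
```

```text
t: 15.88
ee_pos: [421.7, -374.9, 33.5]
orientation: [-0.712, -1.774, 1.774]
ft_force: [-0.0, 0.4, -2.8]
width: 23.6
[-2.000e-03  4.160e-01 -2.809e+00] [ 0.09832657  0.02254275 -0.01661965] [ 421.65168472 -374.94444856   33.54671706]
```

View pics/s13.png

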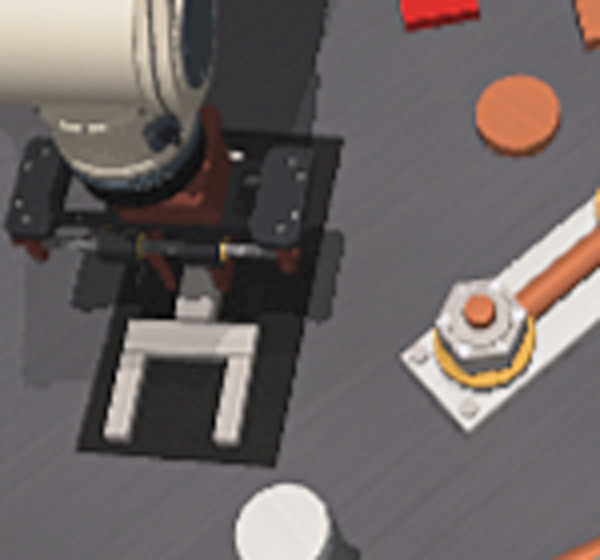

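View pics/w13.png

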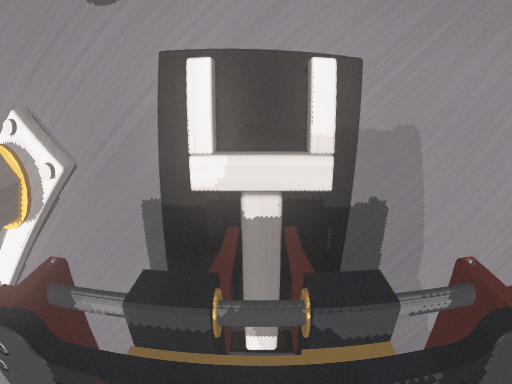

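```bash
for r in 1; do python3 -m creep '[{"tx":0,"ty":0,"tz":-4,"rx":0,"ry":0,"rz":0,"fingers":255},{"tx":0,"ty":0,"tz":-4,"rx":0,"ry":0,"rz":0,"fingers":255}]' ; done;  python3 -m creep '[{"tx":0,"ty":0,"tz":-4,"rx":0,"ry":0,"rz":0,"fingers":255},{"tx":0,"ty":0,"tz":-4,"rx":0,"ry":0,"rz":0,"fingers":255}]';  python3 -m creep '[{"tx":0,"ty":0,"tz":-4,"rx":0,"ry":0,"rz":0,"fingers":255},{"tx":0,"ty":0,"tz":-4,"rx":0,"ry":0,"rz":0,"fingers":255}]'
```

```text
t: 16.23
ee_pos: [421.8, -375.1, 30.0]
orientation: [-0.714, -1.774, 1.774]
ft_force: [-0.7, 0.0, -3.4]
width: 24.1
t: 16.48
ee_pos: [422.6, -375.8, 28.0]
orientation: [-0.715, -1.774, 1.776]
ft_force: [-4.0, 1.8, 19.3]
width: 23.3
t: 16.73
ee_pos: [424.0, -377.2, 25.5]
orientation: [-0.72, -1.774, 1.778]
ft_force: [-3.8, 2.6, 29.0]
width: 23.6
```

```bash
python3 -m creep '[{"tx":0,"ty":0,"tz":3,"rx":0,"ry":0,"rz":0,"fingers":0},{"tx":0,"ty":0,"tz":3,"rx":0,"ry":0,"rz":0,"fingers":0},{"tx":0,"ty":0,"tz":3,"rx":0,"ry":0,"rz":0,"fingers":0},{"tx":0,"ty":0,"tz":-8,"rx":0,"ry":0,"rz":0,"fingers":0},{"tx":0,"ty":0,"tz":-8,"rx":0,"ry":0,"rz":0,"fingers":0},{"tx":0,"ty":0,"tz":-8,"rx":0,"ry":0,"rz":0,"fingers":0}]'
python3 - <<'E'
from h import *
o=ctrl.get_obs(); print(o["ft_force"].round(3),o["ee_pos"])
wr=cam("wrist"); cv2.imwrite("pics/w14.png",wr["pixels"])
E
```

```text
t: 17.48
ee_pos: [421.2, -374.6, 12.9]
orientation: [-0.711, -1.774, 1.773]
ft_force: [-0.2, 0.3, 0.3]
width: 80.3
[-0.214  0.3    0.287] [ 421.24323836 -374.57088567   12.88109736]
```

View pics/w14.png

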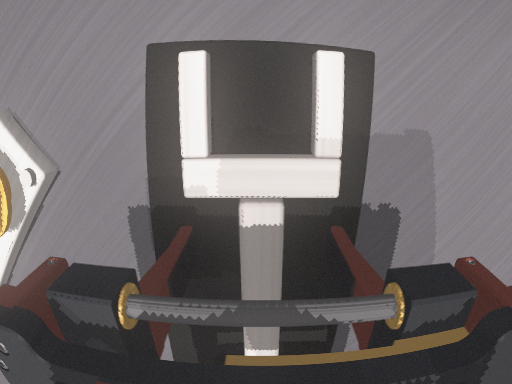

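```bash
python3 -m creep '[{"tx":0,"ty":0,"tz":0,"rx":0,"ry":0,"rz":0,"fingers":255},{"tx":0,"ty":0,"tz":0,"rx":0,"ry":0,"rz":0,"fingers":255},{"tx":0,"ty":0,"tz":0,"rx":0,"ry":0,"rz":0,"fingers":255},{"tx":0,"ty":0,"tz":0,"rx":0,"ry":0,"rz":0,"fingers":255},{"tx":0,"ty":0,"tz":0,"rx":0,"ry":0,"rz":0,"fingers":255},{"tx":0,"ty":0,"tz":0,"rx":0,"ry":0,"rz":0,"fingers":255},{"tx":0,"ty":0,"tz":0,"rx":0,"ry":0,"rz":0,"fingers":255}]';python3 -m creep '[{"tx":0,"ty":0,"tz":8,"rx":0,"ry":0,"rz":0,"fingers":255},{"tx":0,"ty":0,"tz":20,"rx":0,"ry":0,"rz":0,"fingers":255},{"tx":0,"ty":0,"tz":40,"rx":0,"ry":0,"rz":0,"fingers":255},{"tx":0,"ty":0,"tz":60,"rx":0,"ry":0,"rz":0,"fingers":255},{"tx":0,"ty":0,"tz":80,"rx":0,"ry":0,"rz":0,"fingers":255},{"tx":0,"ty":0,"tz":100,"rx":0,"ry":0,"rz":0,"fingers":255},{"tx":0,"ty":0,"tz":100,"rx":0,"ry":0,"rz":0,"fingers":255}]'
python3 - <<'E'
from h import *
o=ctrl.get_obs(); print(o["ft_force"].round(3),o["ee_pos"])
wr=cam("wrist"); cv2.imwrite("pics/w15.png",wr["pixels"]); crop(wr,160,30,360,210,4,"pics/c15.png")
E
```

```text
t: 18.4
ee_pos: [421.6, -374.9, 13.7]
orientation: [-0.713, -1.774, 1.774]
ft_force: [0.6, -1.3, -0.5]
width: 23.8
t: 19.27
ee_pos: [422.7, -375.9, 116.3]
orientation: [-0.717, -1.774, 1.777]
ft_force: [-0.9, -0.9, -3.0]
width: 24.1
[-0.865 -0.863 -3.036] [ 422.69124475 -375.88942612  116.25421775]
```

View pics/c15.png

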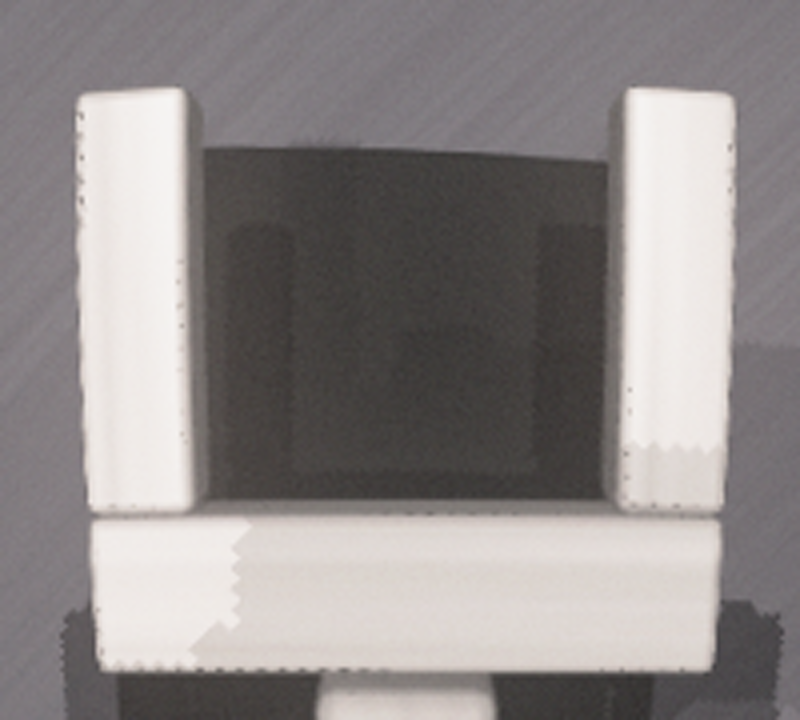

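Run:
```python
from h import *
wr=cam("wrist"); o=ctrl.get_obs()
pp=[(101,42,14),(101,-42,14),(101,27.2,14),(101,-27.2,14),(45,42,14),(45,-42,14),(23,42,14),(23,-42,14)]
ip=np.array([(179.3,52.5),(344,53),(206,52),(316.8,52.5),(182.5,160),(340.3,160),(185.3,197.5),(338.5,197.5)])-.4
x,e=fitwr(wr,pp,ip,[425,-380,108,np.radians(-44),0,0])
print(x[:3].round(1),np.degrees(x[3:]).round(2),e)
W=R.from_euler("zyx",x[3:])
print("ee",o["ee_pos"],"tcp in wrench",W.inv().apply(o["ee_pos"]-x[:3]).round(1), "psi",np.degrees(np.arctan2(*R.from_rotvec(o["orientation"]).as_matrix()[:2,2][::-1])))
```

```text
[ 429.8 -382.8  101.6] [-43.81  -1.65  -1.42] 0.7197363690527498
ee [ 421.58260254 -374.89535012  114.12187769] tcp in wrench [-10.9   0.1  12.9] psi -133.78675893537945
```

The grip is good this time: TCP at wrench x = -10.9 and the wrench level. Next I carry it over nut_a at clearance height.

```bash
python3 -m creep '[{"tx":0,"ty":10,"tz":5,"rx":0,"ry":0,"rz":0.1,"fingers":255},{"tx":0,"ty":25,"tz":5,"rx":0,"ry":0,"rz":0.2,"fingers":255},{"tx":0,"ty":40,"tz":5,"rx":0,"ry":0,"rz":0.32,"fingers":255},{"tx":5,"ty":55,"tz":5,"rx":0,"ry":0,"rz":0.44,"fingers":255},{"tx":20,"ty":70,"tz":5,"rx":0,"ry":0,"rz":0.56,"fingers":255},{"tx":35,"ty":85,"tz":5,"rx":0,"ry":0,"rz":0.68,"fingers":255},{"tx":50,"ty":100,"tz":5,"rx":0,"ry":0,"rz":0.78,"fingers":255},{"tx":65,"ty":110,"tz":5,"rx":0,"ry":0,"rz":0.78,"fingers":255},{"tx":70,"ty":110,"tz":0,"rx":0,"ry":0,"rz":0.78,"fingers":255},{"tx":70,"ty":110,"tz":0,"rx":0,"ry":0,"rz":0.78,"fingers":255}]'
python3 - <<'E'
from h import *
wr=cam("wrist"); cv2.imwrite("pics/w16.png",wr["pixels"])
o=ctrl.get_obs(); print(o["ee_pos"],np.degrees(np.arctan2(*R.from_rotvec(o["orientation"]).as_matrix()[:2,2][::-1])))
P=[hexpts(582.8,-263,np.radians(a),66) for a in (31,29)]+[circ(582.8,-263,10,82)]+[hexpts(579.7,-123.2,np.radians(31),66)]
overlay(wr,"wrist",P,20,20,340,210,2.5,"pics/ov16.png")
E
```

```text
t: 20.62
ee_pos: [491.3, -265.0, 112.9]
orientation: [-0.018, 2.215, -2.214]
ft_force: [0.1, -0.4, -3.4]
width: 23.6
[ 491.10287873 -265.08771854  113.08352307] -89.14490312988201
```

View pics/ov16.png

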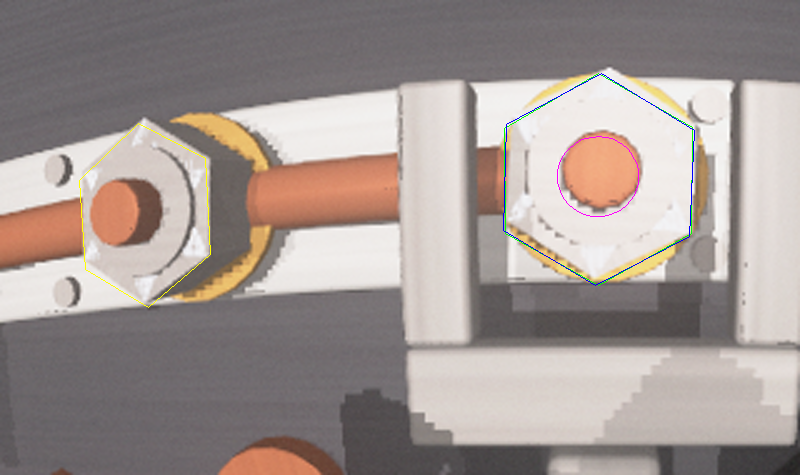

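The prongs straddle nut_a with its flats parallel to them: nut centre at crop (600,178), prong mid at (606). I'll shift +1 mm in y and lower over the nut.

```bash
python3 -m creep '[{"tx":0,"ty":1,"tz":-15,"rx":0,"ry":0,"rz":0,"fingers":255},{"tx":0,"ty":1,"tz":-30,"rx":0,"ry":0,"rz":0,"fingers":255},{"tx":0,"ty":1,"tz":-38,"rx":0,"ry":0,"rz":0,"fingers":255},{"tx":0,"ty":1,"tz":-44,"rx":0,"ry":0,"rz":0,"fingers":255},{"tx":0,"ty":1,"tz":-44,"rx":0,"ry":0,"rz":0,"fingers":255}]'
python3 - <<'E'
from h import *
wr=cam("wrist"); cv2.imwrite("pics/w17.png",wr["pixels"])
o=ctrl.get_obs(); print(o["ee_pos"],o["ft_force"],o["moment"])
E
```

```text
t: 21.3
ee_pos: [491.4, -263.8, 69.2]
orientation: [-0.018, 2.214, -2.213]
ft_force: [0.6, -0.2, -3.1]
width: 23.8
[ 491.66495304 -263.96106937   69.57695219] [ 0.26502449  0.92115844 -2.8190191 ] [-0.02429802  0.03790691  0.02201492]
```

View pics/w17.png

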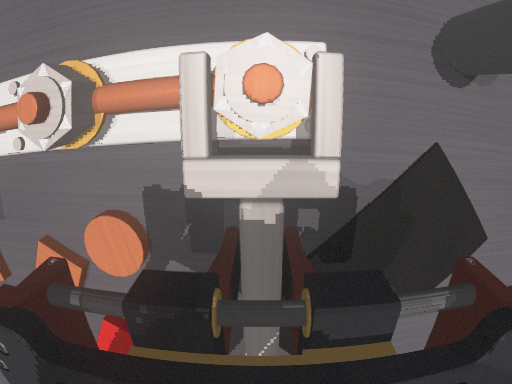

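```bash
python3 -m creep '[{"tx":0,"ty":0,"tz":-5,"rx":0,"ry":0,"rz":0,"fingers":255},{"tx":0,"ty":0,"tz":-10,"rx":0,"ry":0,"rz":0,"fingers":255},{"tx":0,"ty":0,"tz":-14,"rx":0,"ry":0,"rz":0,"fingers":255},{"tx":0,"ty":0,"tz":-14,"rx":0,"ry":0,"rz":0,"fingers":255}]'
python3 - <<'E'
from h import *
wr=cam("wrist"); cv2.imwrite("pics/w18.png",wr["pixels"])
o=ctrl.get_obs(); print(o["ee_pos"],o["ft_force"],o["moment"])
c=np.array([582.8,-263]); p=o["ee_pos"][:2]-c
for k in range(0,41,5):
    a=-np.radians(k); q=np.array([[np.cos(a),-np.sin(a)],[np.sin(a),np.cos(a)]])@p-p; print(k,round(-a and a,3),q.round(1))
E
```

```text
t: 21.85
ee_pos: [491.4, -263.8, 55.3]
orientation: [-0.018, 2.214, -2.213]
ft_force: [0.6, -0.3, -3.4]
width: 24.0
[ 491.50716195 -263.85174229   55.47043935] [-0.1458908   0.07131296 -3.3177674 ] [-0.05196854  0.04939379 -0.017262  ]
0 0.0 [0. 0.]
5 -0.087 [0.3 8. ]
10 -0.175 [ 1.2 15.9]
15 -0.262 [ 2.9 23.7]
20 -0.349 [ 5.2 31.3]
25 -0.436 [ 8.2 38.7]
30 -0.524 [11.8 45.8]
35 -0.611 [16.  52.5]
40 -0.698 [20.8 58.9]
```

View pics/w18.png

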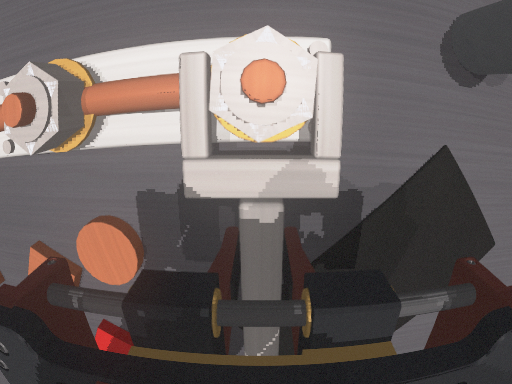

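The jaw is fully around the nut with no contact force. I'll turn it clockwise about the nut axis in stages.

```bash
python3 -m creep '[{"tx":0.3,"ty":8,"tz":0,"rx":0,"ry":0,"rz":-0.087,"fingers":255},{"tx":1.2,"ty":15.9,"tz":0,"rx":0,"ry":0,"rz":-0.175,"fingers":255},{"tx":2.9,"ty":23.7,"tz":0,"rx":0,"ry":0,"rz":-0.262,"fingers":255},{"tx":5.2,"ty":31.3,"tz":0,"rx":0,"ry":0,"rz":-0.349,"fingers":255},{"tx":5.2,"ty":31.3,"tz":0,"rx":0,"ry":0,"rz":-0.349,"fingers":255}]'
python3 - <<'E'
from h import *
wr=cam("wrist"); cv2.imwrite("pics/w19.png",wr["pixels"])
o=ctrl.get_obs(); print(o["ee_pos"],o["ft_force"],o["moment"],o["width"],np.degrees(np.arctan2(*R.from_rotvec(o["orientation"]).as_matrix()[:2,2][::-1])))
E
```

```text
t: 22.52
ee_pos: [497.9, -233.5, 56.1]
orientation: [-0.345, -2.04, 2.044]
ft_force: [1.5, -6.2, -6.3]
width: 23.9
[ 497.87085415 -233.55716559   56.07367698] [ 0.87772389 -4.80588494 -5.04341556] [-0.6674448  -0.06762833  0.23901676] 23.953734051415214 -109.03200472338087
```

View pics/w19.png

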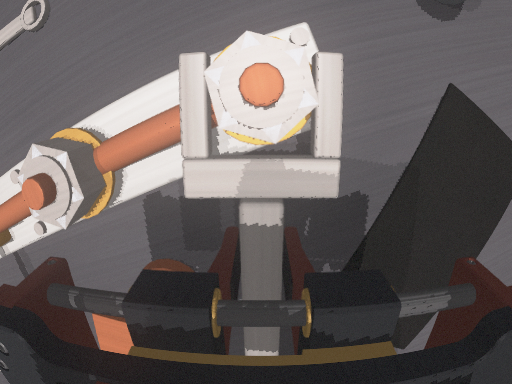

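```bash
python3 -m creep '[{"tx":3,"ty":7.4,"tz":0,"rx":0,"ry":0,"rz":-0.087,"fingers":255},{"tx":6.6,"ty":14.5,"tz":0,"rx":0,"ry":0,"rz":-0.175,"fingers":255},{"tx":10.8,"ty":21.2,"tz":0,"rx":0,"ry":0,"rz":-0.262,"fingers":255},{"tx":10.8,"ty":21.2,"tz":0,"rx":0,"ry":0,"rz":-0.262,"fingers":255}]'
python3 - <<'E'
from h import *
wr=cam("wrist"); cv2.imwrite("pics/w20.png",wr["pixels"])
o=ctrl.get_obs(); print(o["ee_pos"],o["ft_force"],o["moment"],o["width"],np.degrees(np.arctan2(*R.from_rotvec(o["orientation"]).as_matrix()[:2,2][::-1])))
E
```

```text
t: 23.08
ee_pos: [508.5, -212.3, 56.0]
orientation: [-0.579, -1.882, 1.885]
ft_force: [-0.3, -6.1, -5.1]
width: 23.9
[ 508.40149432 -212.4245083    56.00812125] [ 0.95822683 -5.71965129 -4.90116279] [-0.71029403  0.08272084  0.18779507] 23.83031568344847 -124.03285431728433
```

View pics/w20.png

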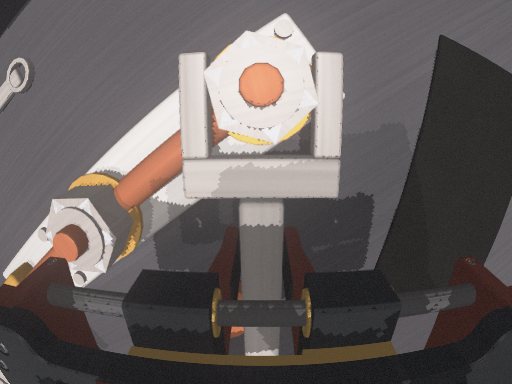

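```bash
python3 -m creep '[{"tx":4.8,"ty":6.4,"tz":0,"rx":0,"ry":0,"rz":-0.087,"fingers":255},{"tx":4.8,"ty":6.4,"tz":0,"rx":0,"ry":0,"rz":-0.087,"fingers":255}]'; python3 -m creep '[{"tx":2.2,"ty":2.4,"tz":0,"rx":0,"ry":0,"rz":-0.035,"fingers":255},{"tx":2.2,"ty":2.4,"tz":0,"rx":0,"ry":0,"rz":-0.035,"fingers":255}]'; python3 -m creep '[{"tx":2.2,"ty":2.4,"tz":0,"rx":0,"ry":0,"rz":-0.035,"fingers":255},{"tx":2.2,"ty":2.4,"tz":0,"rx":0,"ry":0,"rz":-0.035,"fingers":255}]'
python3 - <<'E'
from h import *
o=ctrl.get_obs(); print(o["ee_pos"],o["ft_force"],o["moment"],o["width"],np.degrees(np.arctan2(*R.from_rotvec(o["orientation"]).as_matrix()[:2,2][::-1])))
E
```

```text
t: 23.38
ee_pos: [513.1, -206.0, 56.0]
orientation: [-0.65, -1.827, 1.83]
ft_force: [-0.0, -6.8, -4.9]
width: 23.9
t: 23.62
ee_pos: [515.0, -203.7, 55.9]
orientation: [-0.677, -1.805, 1.807]
ft_force: [-0.4, -6.4, -3.7]
width: 24.1
t: 23.88
ee_pos: [517.2, -201.3, 56.0]
orientation: [-0.704, -1.782, 1.785]
ft_force: [-0.4, -6.7, -4.0]
width: 23.8
[ 517.18805495 -201.28735041   55.96019065] [-0.42102208 -6.65206766 -4.03923037] [-0.92194339  0.23872015  0.2172554 ] 23.771045734162147 -132.99586448170936
```

```bash
python3 -m creep '[{"tx":2.3,"ty":2.3,"tz":0,"rx":0,"ry":0,"rz":-0.035,"fingers":255},{"tx":2.3,"ty":2.3,"tz":0,"rx":0,"ry":0,"rz":-0.035,"fingers":255}]';  python3 -m creep '[{"tx":2.3,"ty":2.2,"tz":0,"rx":0,"ry":0,"rz":-0.035,"fingers":255},{"tx":2.3,"ty":2.2,"tz":0,"rx":0,"ry":0,"rz":-0.035,"fingers":255}]'
python3 - <<'E'
from h import *
o=ctrl.get_obs(); print(o["ee_pos"],o["ft_force"],o["moment"],o["width"],np.degrees(np.arctan2(*R.from_rotvec(o["orientation"]).as_matrix()[:2,2][::-1])))
wr=cam("wrist"); cv2.imwrite("pics/w21.png",wr["pixels"])
E
```

```text
t: 24.12
ee_pos: [519.4, -199.0, 55.9]
orientation: [-0.73, -1.759, 1.762]
ft_force: [-1.0, -7.7, -3.6]
width: 24.0
t: 24.38
ee_pos: [521.7, -196.8, 55.9]
orientation: [-0.757, -1.736, 1.739]
ft_force: [-1.7, -6.1, -3.4]
width: 24.0
[ 521.68587424 -196.80112302   55.92461162] [-1.73810559 -6.13170293 -3.3720119 ] [-0.98675284  0.21529784  0.26958009] 23.984920664201102 -137.00888697652923
```

View pics/w21.png

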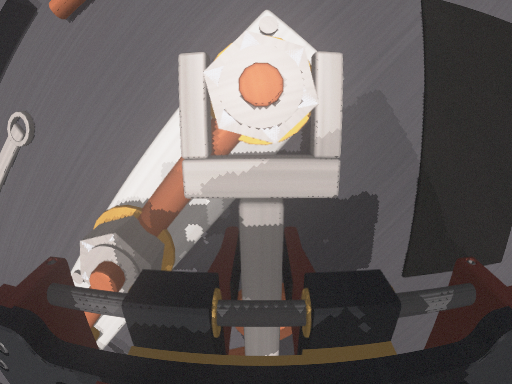

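```bash
python3 -m creep '[{"tx":2.4,"ty":2.1,"tz":0,"rx":0,"ry":0,"rz":-0.035,"fingers":255},{"tx":2.4,"ty":2.1,"tz":0,"rx":0,"ry":0,"rz":-0.035,"fingers":255}]';  python3 -m creep '[{"tx":2.4,"ty":2.1,"tz":0,"rx":0,"ry":0,"rz":-0.035,"fingers":255},{"tx":2.4,"ty":2.1,"tz":0,"rx":0,"ry":0,"rz":-0.035,"fingers":255}]'
python3 - <<'E'
from h import *
o=ctrl.get_obs(); print(o["ee_pos"],o["ft_force"],o["moment"],o["width"],np.degrees(np.arctan2(*R.from_rotvec(o["orientation"]).as_matrix()[:2,2][::-1])))
wr=cam("wrist"); cv2.imwrite("pics/w22.png",wr["pixels"])
P=[]
for a in (-15,-8,0): P.append(hexpts(582.8,-263,np.radians(a),66))
overlay(wr,"wrist",P,170,10,360,150,4,"pics/ov22.png")
E
```

```text
t: 24.68
ee_pos: [523.9, -194.7, 55.9]
orientation: [-0.782, -1.713, 1.715]
ft_force: [-2.3, -6.9, -3.2]
width: 23.8
t: 24.92
ee_pos: [526.0, -192.9, 55.9]
orientation: [-0.807, -1.689, 1.693]
ft_force: [-3.8, -7.9, -2.7]
width: 23.7
[ 526.04328656 -192.86694998   55.8628036 ] [-3.7661548  -7.92421243 -2.70221116] [-1.33677215  0.5815695   0.52815185] 23.65462995836783 -140.9659609818713
```

View pics/ov22.png

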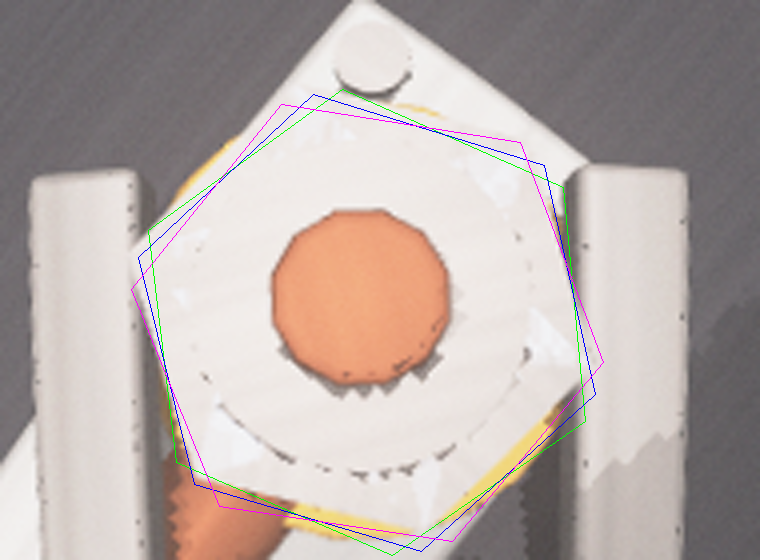

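```bash
python3 -m creep '[{"tx":2.5,"ty":2.0,"tz":0,"rx":0,"ry":0,"rz":-0.035,"fingers":255},{"tx":2.5,"ty":2,"tz":0,"rx":0,"ry":0,"rz":-0.035,"fingers":255}]';  python3 -m creep '[{"tx":2.5,"ty":2,"tz":0,"rx":0,"ry":0,"rz":-0.035,"fingers":255},{"tx":2.5,"ty":2,"tz":0,"rx":0,"ry":0,"rz":-0.035,"fingers":255}]'
python3 - <<'E'
from h import *
o=ctrl.get_obs(); print(o["ee_pos"],o["ft_force"],o["moment"],o["width"],np.degrees(np.arctan2(*R.from_rotvec(o["orientation"]).as_matrix()[:2,2][::-1])))
wr=cam("wrist"); cv2.imwrite("pics/w23.png",wr["pixels"]); crop(wr,170,10,360,150,4,"pics/c23.png")
E
```

```text
t: 25.22
ee_pos: [528.3, -191.3, 55.8]
orientation: [-0.831, -1.665, 1.67]
ft_force: [-3.9, -10.1, -3.2]
width: 23.6
t: 25.48
ee_pos: [530.4, -189.6, 55.8]
orientation: [-0.855, -1.641, 1.648]
ft_force: [-5.2, -14.4, -3.1]
width: 23.7
[ 530.42329443 -189.61172143   55.76051461] [ -5.15419449 -14.41962517  -3.12674398] [-2.19260811  0.92263369  0.88899192] 23.68249317318388 -144.90858616804522
```

View pics/c23.png

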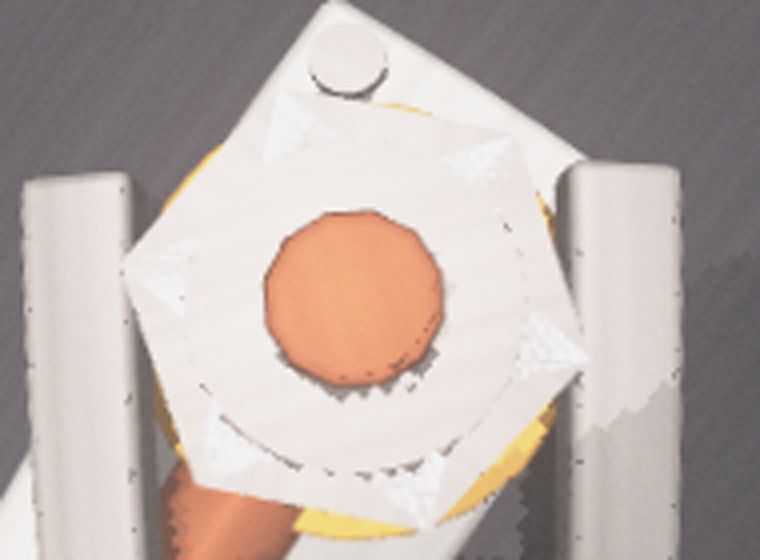

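Run:
```python
from h import *
wr=cam("wrist")
v=np.array([(275,92),(515,132),(585,355),(430,525),(195,485),(127,270)])/4+[170,10]-.4
p=np.array([w(wr,"wrist",*q,66)[:2] for q in v]); c=p.mean(0); print(c, np.linalg.norm(p-c,axis=1)*np.sqrt(3))
a=np.degrees(np.arctan2(*(p-c).T[::-1])); print(a, (a-30)%60)
```

```text
[ 584.65672267 -263.946688  ] [49.12641034 50.41383358 49.11498536 48.89063364 50.28453482 48.17149544]
[ -35.44636337  -96.11857561 -156.01150454  144.10934169   83.13650608
   24.52963457] [54.55363663 53.88142439 53.98849546 54.10934169 53.13650608 54.52963457]
```

Force climbed to 15 N, about 2.2 N m, and nut_a now sits at -6° (mod 60), some 35° past hand-tight. That is the final stop. I'll back off to centre the jaw and lift straight up.

```bash
python3 -m creep '[{"tx":-6.5,"ty":-5,"tz":0,"rx":0,"ry":0,"rz":0.083,"fingers":255},{"tx":-12.3,"ty":-10.5,"tz":0,"rx":0,"ry":0,"rz":0.165,"fingers":255},{"tx":-17.5,"ty":-16,"tz":0,"rx":0,"ry":0,"rz":0.25,"fingers":255},{"tx":-22.2,"ty":-21.9,"tz":0,"rx":0,"ry":0,"rz":0.33,"fingers":255},{"tx":-22.2,"ty":-21.9,"tz":0,"rx":0,"ry":0,"rz":0.33,"fingers":255}]'
python3 - <<'E'
from h import *
o=ctrl.get_obs(); print(o["ee_pos"],o["ft_force"],o["moment"],o["width"],np.degrees(np.arctan2(*R.from_rotvec(o["orientation"]).as_matrix()[:2,2][::-1])))
wr=cam("wrist"); cv2.imwrite("pics/w24.png",wr["pixels"])
E
```

```text
t: 26.2
ee_pos: [510.3, -210.0, 56.1]
orientation: [-0.611, -1.86, 1.86]
ft_force: [5.5, 1.7, -6.0]
width: 23.5
[ 510.29732785 -210.049746     56.10864965] [ 5.51372182  1.72318846 -5.96157271] [ 0.26514348 -0.80393882  0.40855508] 23.462419883485325 -126.23923062202145
```

View pics/w24.png

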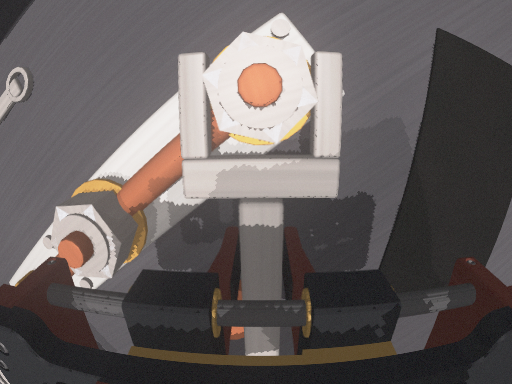

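Run:
```python
from h import *
wr=cam("wrist"); crop(wr,170,10,360,160,4,"pics/c24.png")
```

```text
(no output)
```

View pics/c24.png

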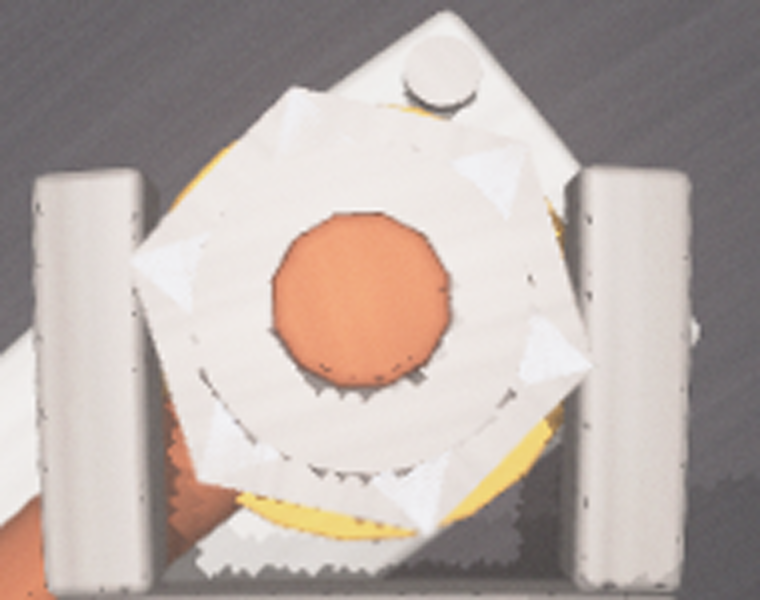

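Run:
```python
from h import *
wr=cam("wrist")
v=np.array([(297,88),(527,145),(590,365),(428,533),(200,480),(133,262)])/4+[170,10]-.4
p=np.array([w(wr,"wrist",*q,66)[:2] for q in v]); c=p.mean(0); print(c, np.linalg.norm(p-c,axis=1)*np.sqrt(3))
a=np.degrees(np.arctan2(*(p-c).T[::-1])); print(a, (a-30)%60)
```

```text
[ 584.53527318 -263.87959612] [49.64742938 49.43410445 48.99799786 49.53622861 49.69326274 49.15636683]
[ -20.48008166  -79.95650589 -139.35831829  159.97977017  100.03891065
   40.72295443] [ 9.51991834 10.04349411 10.64168171  9.97977017 10.03891065 10.72295443]
```

The nut followed the wrench back: it is wedged in the jaw and has unwound about 16°. I'll pull it up again to the stop, unload until the torque is near zero, and then lift straight off.

```bash
python3 -m creep '[{"tx":4,"ty":5.2,"tz":0,"rx":0,"ry":0,"rz":-0.07,"fingers":255},{"tx":8.8,"ty":10.3,"tz":0,"rx":0,"ry":0,"rz":-0.145,"fingers":255},{"tx":13.5,"ty":14.7,"tz":0,"rx":0,"ry":0,"rz":-0.215,"fingers":255},{"tx":18.3,"ty":18.7,"tz":0,"rx":0,"ry":0,"rz":-0.285,"fingers":255},{"tx":18.3,"ty":18.7,"tz":0,"rx":0,"ry":0,"rz":-0.285,"fingers":255}]'
cat >> h.py <<'E'
def T(c):
    o=ctrl.get_obs(); p=o["ee_pos"][:2]-np.array(c); f=o["ft_force"]; 
    print("ee",o["ee_pos"].round(1),"f",f.round(1),"Mz",o["moment"][2].round(2),"Ttot",((p[0]*f[1]-p[1]*f[0])/1000+o["moment"][2]).round(2),"psi",np.degrees(np.arctan2(*R.from_rotvec(o["orientation"]).as_matrix()[:2,2][::-1])).round(1),"w",o["width"].round(1),"t",o["t"])
E
python3 -c "
from h import *
T((582.8,-263))"
```

```text
t: 26.98
ee_pos: [527.9, -191.7, 55.9]
orientation: [-0.827, -1.671, 1.675]
ft_force: [0.5, -7.6, -4.2]
width: 23.8Traceback (most recent call last):
  File "<string>", line 3, in <module>
    T((582.8,-263))
    ~^^^^^^^^^^^^^^
  File "h.py", line 53, in T
    print("ee",o["ee_pos"].round(1),"f",f.round(1),"Mz",o["moment"][2].round(2),"Ttot",((p[0]*f[1]-p[1]*f[0])/1000+o["moment"][2]).round(2),"psi",np.degrees(np.arctan2(*R.from_rotvec(o["orientation"]).as_matrix()[:2,2][::-1])).round(1),"w",o["width"].round(1),"t",o["t"])
                                                                                                                                                                                                                                                ^^^^^^^^^^^^^^^^
AttributeError: 'float' object has no attribute 'round'
```

```bash
sed -i 's/o\["width"\].round(1)/round(float(o["width"]),1)/' h.py; python3 -c "
from h import *
T((582.8,-263))"; python3 -m creep '[{"tx":2.4,"ty":2.1,"tz":0,"rx":0,"ry":0,"rz":-0.035,"fingers":255},{"tx":2.4,"ty":2.1,"tz":0,"rx":0,"ry":0,"rz":-0.035,"fingers":255}]';python3 -c "
from h import *
T((582.8,-263))"
```

```text
ee [ 527.9 -191.7   55.9] f [ 0.5 -7.6 -4.2] Mz 0.62 Ttot 1.0 psi -142.5 w 23.8 t 26.975
t: 27.22
ee_pos: [529.6, -190.3, 55.9]
orientation: [-0.85, -1.647, 1.653]
ft_force: [-2.3, -11.7, -4.1]
width: 23.8
ee [ 529.6 -190.3   55.9] f [ -2.3 -11.7  -4.1] Mz 0.89 Ttot 1.68 psi -144.5 w 23.8 t 27.225
```

```bash
python3 -m creep '[{"tx":-2,"ty":-1.8,"tz":0,"rx":0,"ry":0,"rz":0.03,"fingers":255},{"tx":-3.5,"ty":-3.1,"tz":0,"rx":0,"ry":0,"rz":0.05,"fingers":255},{"tx":-3.5,"ty":-3.1,"tz":0,"rx":0,"ry":0,"rz":0.05,"fingers":255}]';python3 -c "
from h import *
T((582.8,-263))"; python3 -m creep '[{"tx":-1,"ty":-0.9,"tz":0,"rx":0,"ry":0,"rz":0.015,"fingers":255},{"tx":-1,"ty":-0.9,"tz":0,"rx":0,"ry":0,"rz":0.015,"fingers":255}]';python3 -c "
from h import *
T((582.8,-263))"
```

```text
t: 27.6
ee_pos: [527.0, -192.4, 56.0]
orientation: [-0.817, -1.682, 1.683]
ft_force: [3.3, -5.1, -5.1]
width: 24.2
ee [ 527.  -192.4   56. ] f [ 3.3 -5.1 -5.1] Mz 0.52 Ttot 0.57 psi -141.7 w 24.2 t 27.6
t: 27.85
ee_pos: [526.2, -193.0, 56.0]
orientation: [-0.807, -1.693, 1.692]
ft_force: [3.6, -4.0, -4.3]
width: 23.8
ee [ 526.2 -193.    56. ] f [ 3.6 -4.  -4.3] Mz 0.28 Ttot 0.25 psi -140.9 w 23.8 t 27.85
```

```bash
python3 -m creep '[{"tx":0,"ty":-1.4,"tz":0,"rx":0,"ry":0,"rz":0.01,"fingers":255},{"tx":0,"ty":-1.4,"tz":0,"rx":0,"ry":0,"rz":0.01,"fingers":255}]';python3 -c "
from h import *
T((582.8,-263))"; python3 -m creep '[{"tx":0,"ty":0,"tz":3,"rx":0,"ry":0,"rz":0,"fingers":255},{"tx":0,"ty":0,"tz":3,"rx":0,"ry":0,"rz":0,"fingers":255}]';python3 -c "
from h import *
T((582.8,-263))"
```

```text
t: 28.1
ee_pos: [525.6, -193.7, 55.9]
orientation: [-0.798, -1.699, 1.699]
ft_force: [3.0, 1.3, -3.8]
width: 24.0
ee [ 525.6 -193.7   55.9] f [ 3.   1.3 -3.8] Mz 0.32 Ttot 0.05 psi -140.3 w 24.0 t 28.1
t: 28.35
ee_pos: [525.4, -193.9, 58.8]
orientation: [-0.797, -1.699, 1.699]
ft_force: [4.2, -0.5, -5.6]
width: 23.8
ee [ 525.4 -193.9   58.8] f [ 4.2 -0.5 -5.6] Mz 0.23 Ttot -0.03 psi -140.3 w 23.8 t 28.35
```

```bash
python3 -m creep '[{"tx":0,"ty":0,"tz":5,"rx":0,"ry":0,"rz":0,"fingers":255},{"tx":0,"ty":0,"tz":10,"rx":0,"ry":0,"rz":0,"fingers":255},{"tx":0,"ty":0,"tz":15,"rx":0,"ry":0,"rz":0,"fingers":255},{"tx":0,"ty":0,"tz":15,"rx":0,"ry":0,"rz":0,"fingers":255}]';python3 - <<'E'
from h import *
T((582.8,-263))
wr=cam("wrist"); crop(wr,170,10,360,210,3,"pics/c25.png")
E
```

```text
t: 28.85
ee_pos: [525.1, -194.7, 73.8]
orientation: [-0.797, -1.699, 1.7]
ft_force: [3.6, -4.8, -7.6]
width: 24.3
ee [ 525.1 -194.7   73.8] f [ 3.6 -4.8 -7.6] Mz 0.29 Ttot 0.32 psi -140.2 w 24.3 t 28.85
```

View pics/c25.png

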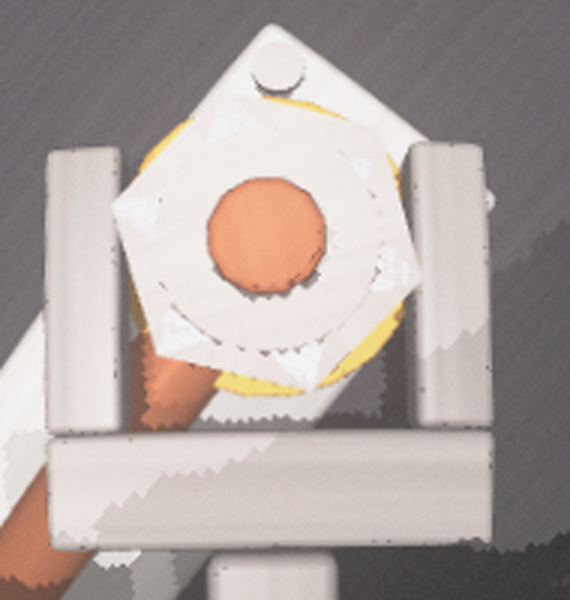

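The head is still gripping the nut and the wrench has tilted in the pads (prong image length 96 px against 105). I'll lower back and free it lengthwise instead.

```bash
python3 -m creep '[{"tx":0,"ty":0,"tz":-6,"rx":0,"ry":0,"rz":0,"fingers":255},{"tx":0,"ty":0,"tz":-12,"rx":0,"ry":0,"rz":0,"fingers":255},{"tx":0,"ty":0,"tz":-18,"rx":0,"ry":0,"rz":0,"fingers":255},{"tx":0,"ty":0,"tz":-18,"rx":0,"ry":0,"rz":0,"fingers":255}]';python3 - <<'E'
from h import *
T((582.8,-263))
wr=cam("wrist"); crop(wr,170,10,360,210,3,"pics/c26.png")
E
```

```text
t: 29.4
ee_pos: [523.9, -193.4, 54.7]
orientation: [-0.793, -1.698, 1.699]
ft_force: [-4.5, 2.4, 0.2]
width: 23.8
ee [ 523.9 -193.4   54.7] f [-4.5  2.4  0.2] Mz 0.37 Ttot 0.54 psi -140.2 w 23.8 t 29.4
```

View pics/c26.png

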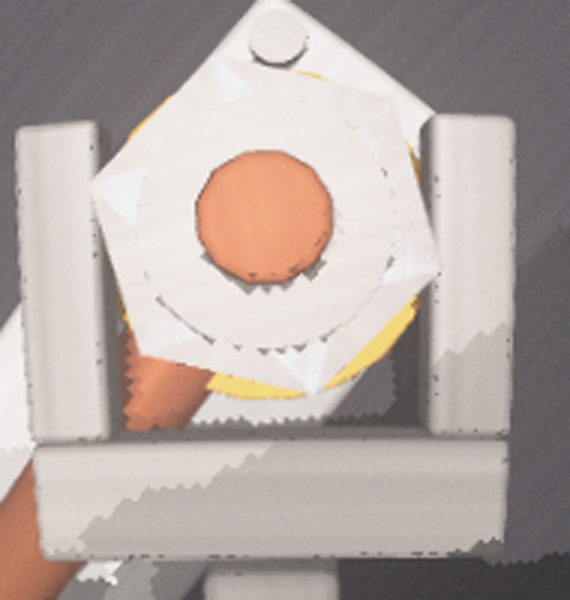

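```bash
python3 -m creep '[{"tx":-2,"ty":2.4,"tz":0,"rx":0,"ry":0,"rz":0,"fingers":255},{"tx":-4,"ty":4.8,"tz":0,"rx":0,"ry":0,"rz":0,"fingers":255},{"tx":-4,"ty":4.8,"tz":0,"rx":0,"ry":0,"rz":0,"fingers":255}]';python3 - <<'E'
from h import *
T((582.8,-263))
wr=cam("wrist"); crop(wr,170,10,360,210,3,"pics/c27.png")
E
```

```text
t: 29.82
ee_pos: [524.1, -192.1, 56.6]
orientation: [-0.805, -1.7, 1.703]
ft_force: [2.1, -11.9, -5.2]
width: 23.8
ee [ 524.1 -192.1   56.6] f [  2.1 -11.9  -5.2] Mz 0.19 Ttot 0.74 psi -140.2 w 23.8 t 29.825
```

View pics/c27.png

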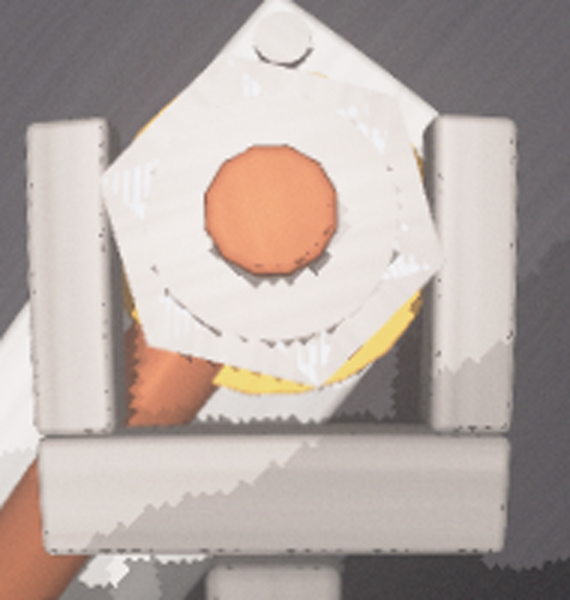

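```bash
python3 -m creep '[{"tx":-4,"ty":0,"tz":0,"rx":0,"ry":0,"rz":0.03,"fingers":255},{"tx":-7,"ty":1,"tz":0,"rx":0,"ry":0,"rz":0.05,"fingers":255},{"tx":-7,"ty":1,"tz":0,"rx":0,"ry":0,"rz":0.05,"fingers":255}]';python3 - <<'E'
from h import *
T((582.8,-263))
wr=cam("wrist"); crop(wr,170,10,360,210,3,"pics/c28.png")
E
```

```text
t: 30.25
ee_pos: [519.2, -192.1, 57.3]
orientation: [-0.774, -1.735, 1.737]
ft_force: [6.2, -14.2, -4.7]
width: 23.7
ee [ 519.2 -192.1   57.3] f [  6.2 -14.2  -4.7] Mz -0.13 Ttot 0.33 psi -137.4 w 23.7 t 30.25
```

View pics/c28.png

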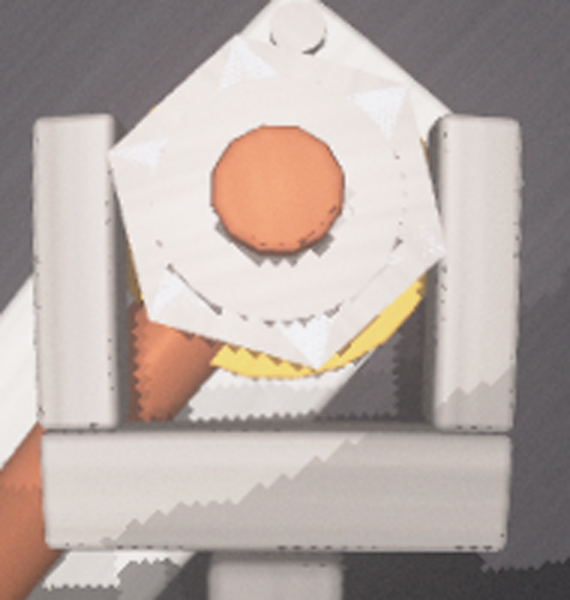

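The nut is sliding out of the jaw (stub from row 210 to row 187). I'll keep pulling back.

```bash
python3 -m creep '[{"tx":-3.5,"ty":3.7,"tz":0,"rx":0,"ry":0,"rz":0,"fingers":255},{"tx":-7,"ty":7.4,"tz":0,"rx":0,"ry":0,"rz":0,"fingers":255},{"tx":-7,"ty":7.4,"tz":0,"rx":0,"ry":0,"rz":0,"fingers":255}]';python3 - <<'E'
from h import *
T((582.8,-263))
wr=cam("wrist"); crop(wr,170,0,360,210,3,"pics/c29.png")
E
```

```text
t: 30.68
ee_pos: [508.9, -182.0, 56.4]
orientation: [-0.766, -1.733, 1.732]
ft_force: [-1.1, 0.5, -4.3]
width: 23.6
ee [ 508.9 -182.    56.4] f [-1.1  0.5 -4.3] Mz -0.03 Ttot 0.02 psi -137.5 w 23.6 t 30.675
```

View pics/c29.png

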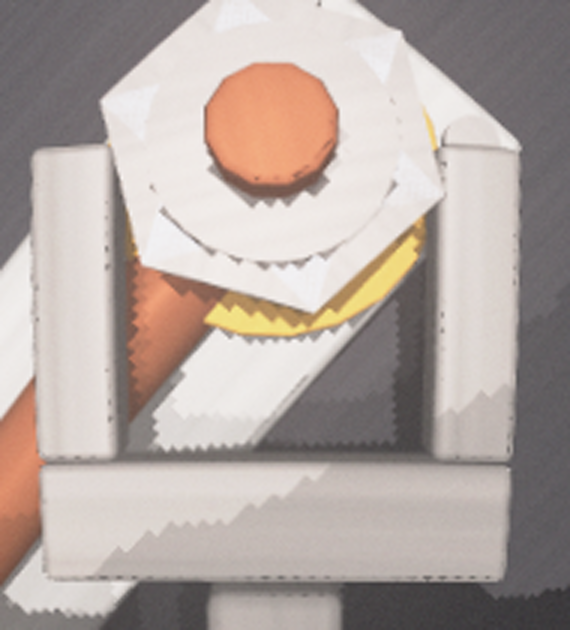

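```bash
python3 -m creep '[{"tx":-1,"ty":1,"tz":4,"rx":0,"ry":0,"rz":0.02,"fingers":255},{"tx":-1,"ty":1,"tz":20,"rx":0,"ry":0,"rz":0.02,"fingers":255},{"tx":-1,"ty":1,"tz":40,"rx":0,"ry":0,"rz":0.02,"fingers":255},{"tx":-1,"ty":1,"tz":55,"rx":0,"ry":0,"rz":0.02,"fingers":255},{"tx":-1,"ty":1,"tz":55,"rx":0,"ry":0,"rz":0.02,"fingers":255}]';python3 - <<'E'
from h import *
T((582.8,-263))
wr=cam("wrist"); crop(wr,150,0,380,210,3,"pics/c30.png")
E
```

```text
t: 31.35
ee_pos: [507.4, -180.0, 112.4]
orientation: [-0.749, -1.747, 1.747]
ft_force: [0.3, -0.2, -4.2]
width: 23.6
ee [ 507.4 -180.   112.4] f [ 0.3 -0.2 -4.2] Mz 0.02 Ttot 0.01 psi -136.2 w 23.6 t 31.35
```

View pics/c30.png

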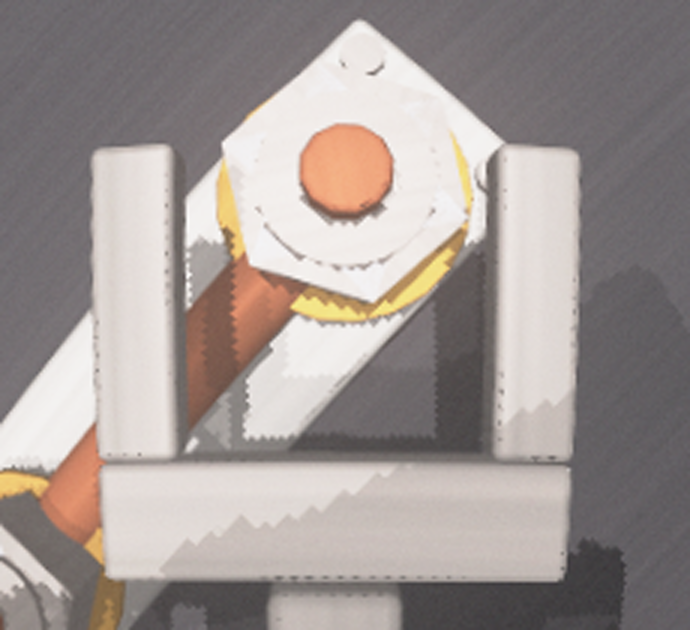

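Run:
```python
from h import *
wr=cam("wrist"); o=ctrl.get_obs()
pp=[(101,42,14),(101,-42,14),(101,27.2,14),(101,-27.2,14),(45,42,14),(45,-42,14),(23,42,14),(23,-42,14)]
ip=np.array([(180.7,49.3),(343.3,49.3),(207.3,49),(315.7,49),(183.3,154.3),(340,154.3),(186,193.3),(337.7,193.3)])-.4
x,e=fitwr(wr,pp,ip,[560,-230,100,np.radians(-46),0,0])
W=R.from_euler("zyx",x[3:])
print(x[:3].round(1),np.degrees(x[3:]).round(2),e,"tcp in wrench",W.inv().apply(o["ee_pos"]-x[:3]).round(1))
v=np.array([(224,145),(248,268),(376,302),(468,212)])/3+[150,0]-.4
p=np.array([w(wr,"wrist",*q,66)[:2] for q in v]); c=np.array([584,-263.5])
print(np.linalg.norm(p-c,axis=1)*np.sqrt(3)); a=np.degrees(np.arctan2(*(p-c).T[::-1])); print(a,(a-30)%60)
```

```text
[ 515.5 -189.2   97. ] [-46.22  -0.68  -0.92] 0.5543675045794081 tcp in wrench [-12.9  -0.1  14.1]
[47.93356793 50.82655364 50.13058495 48.99891447]
[  26.89825064   87.46646042  147.82152525 -151.04730557] [56.89825064 57.46646042 57.82152525 58.95269443]
```

Nut_a now sits at -2.2° (mod 60), about 31–32° past hand-tight (~0.54 rad). That is over the limit but with little margin, so I'll recheck it later. Nut_b next.

```bash
python3 -m creep '[{"tx":-4,"ty":8,"tz":2,"rx":0,"ry":0,"rz":0.12,"fingers":255},{"tx":-8,"ty":16,"tz":2,"rx":0,"ry":0,"rz":0.24,"fingers":255},{"tx":-12,"ty":24,"tz":2,"rx":0,"ry":0,"rz":0.36,"fingers":255},{"tx":-16,"ty":32,"tz":2,"rx":0,"ry":0,"rz":0.48,"fingers":255},{"tx":-20,"ty":40,"tz":2,"rx":0,"ry":0,"rz":0.6,"fingers":255},{"tx":-21,"ty":50,"tz":2,"rx":0,"ry":0,"rz":0.72,"fingers":255},{"tx":-21.7,"ty":57,"tz":2,"rx":0,"ry":0,"rz":0.805,"fingers":255},{"tx":-21.7,"ty":57,"tz":2,"rx":0,"ry":0,"rz":0.805,"fingers":255}]'
python3 - <<'E'
from h import *
T((579.7,-123.2))
wr=cam("wrist"); cv2.imwrite("pics/w31.png",wr["pixels"])
P=[hexpts(579.7,-123.2,np.radians(a),66) for a in (31,29)]+[circ(579.7,-123.2,10,82)]
overlay(wr,"wrist",P,150,10,380,210,3.4,"pics/ov31.png")
E
```

```text
t: 32.45
ee_pos: [484.0, -122.3, 112.0]
orientation: [-0.001, -2.22, 2.219]
ft_force: [0.3, -1.3, -2.6]
width: 23.8
ee [ 484.  -122.3  112. ] f [ 0.3 -1.3 -2.6] Mz -0.06 Ttot 0.07 psi -90.1 w 23.8 t 32.45
```

View pics/ov31.png

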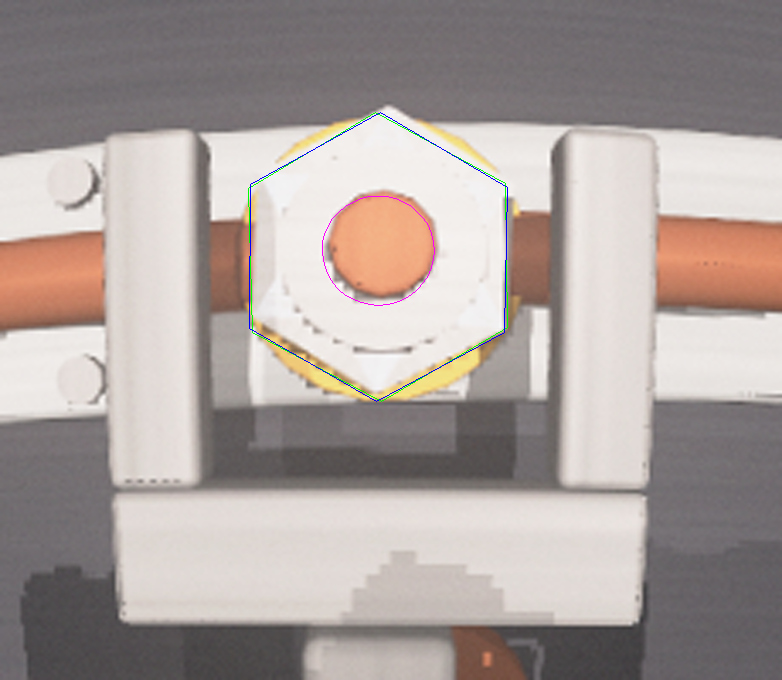

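View pics/w31.png

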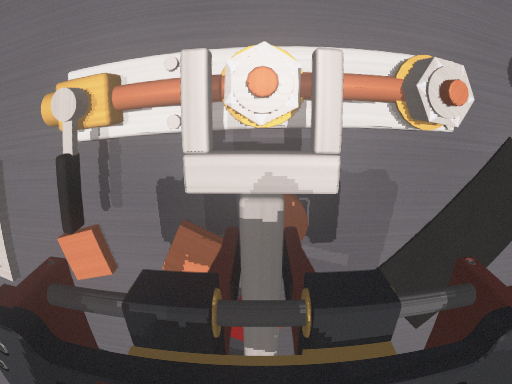

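Nut_b is square in the jaw (nut centre 379, jaw mid 381), so I'll lower.

```bash
python3 -m creep '[{"tx":1.5,"ty":0,"tz":-15,"rx":0,"ry":0,"rz":0,"fingers":255},{"tx":1.5,"ty":0,"tz":-30,"rx":0,"ry":0,"rz":0,"fingers":255},{"tx":1.5,"ty":0,"tz":-38,"rx":0,"ry":0,"rz":0,"fingers":255},{"tx":1.5,"ty":0,"tz":-46,"rx":0,"ry":0,"rz":0,"fingers":255},{"tx":1.5,"ty":0,"tz":-54,"rx":0,"ry":0,"rz":0,"fingers":255},{"tx":1.5,"ty":0,"tz":-54,"rx":0,"ry":0,"rz":0,"fingers":255}]'
python3 - <<'E'
from h import *
T((579.7,-123.2))
wr=cam("wrist"); cv2.imwrite("pics/w32.png",wr["pixels"])
o=ctrl.get_obs();c=np.array([579.7,-123.2]); 
L=94
for th in range(0,-57,-4): print(th, (c-L*np.array([np.cos(np.radians(th)),np.sin(np.radians(th))])-[485.7,-123.2]).round(1))
E
```

```text
t: 33.25
ee_pos: [485.7, -122.7, 58.1]
orientation: [-0.001, -2.22, 2.22]
ft_force: [-0.0, 0.2, -3.9]
width: 23.9
ee [ 485.7 -122.7   58.1] f [-0.   0.2 -3.9] Mz -0.04 Ttot -0.06 psi -90.1 w 23.9 t 33.25
0 [0. 0.]
-4 [0.2 6.6]
-8 [ 0.9 13.1]
-12 [ 2.1 19.5]
-16 [ 3.6 25.9]
-20 [ 5.7 32.1]
-24 [ 8.1 38.2]
-28 [11.  44.1]
-32 [14.3 49.8]
-36 [18.  55.3]
-40 [22.  60.4]
-44 [26.4 65.3]
-48 [31.1 69.9]
-52 [36.1 74.1]
-56 [41.4 77.9]
```

View pics/w32.png

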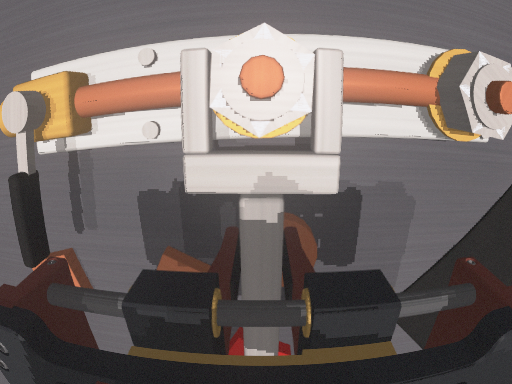

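```bash
python3 -m creep '[{"tx":0.9,"ty":13.1,"tz":0,"rx":0,"ry":0,"rz":-0.14,"fingers":255},{"tx":3.6,"ty":25.9,"tz":0,"rx":0,"ry":0,"rz":-0.279,"fingers":255},{"tx":8.1,"ty":38.2,"tz":0,"rx":0,"ry":0,"rz":-0.419,"fingers":255},{"tx":14.3,"ty":49.8,"tz":0,"rx":0,"ry":0,"rz":-0.558,"fingers":255},{"tx":22,"ty":60.4,"tz":0,"rx":0,"ry":0,"rz":-0.698,"fingers":255},{"tx":26.4,"ty":65.3,"tz":0,"rx":0,"ry":0,"rz":-0.768,"fingers":255},{"tx":26.4,"ty":65.3,"tz":0,"rx":0,"ry":0,"rz":-0.768,"fingers":255}]'
python3 - <<'E'
from h import *
T((579.7,-123.2))
wr=cam("wrist"); crop(wr,130,0,390,210,3,"pics/c33.png")
E
```

```text
t: 34.17
ee_pos: [512.7, -58.0, 59.0]
orientation: [-0.717, -1.77, 1.772]
ft_force: [-0.4, -6.3, -3.9]
width: 23.8
ee [512.7 -58.   59. ] f [-0.4 -6.3 -3.9] Mz 0.3 Ttot 0.75 psi -134.1 w 23.8 t 34.175
```

View pics/c33.png

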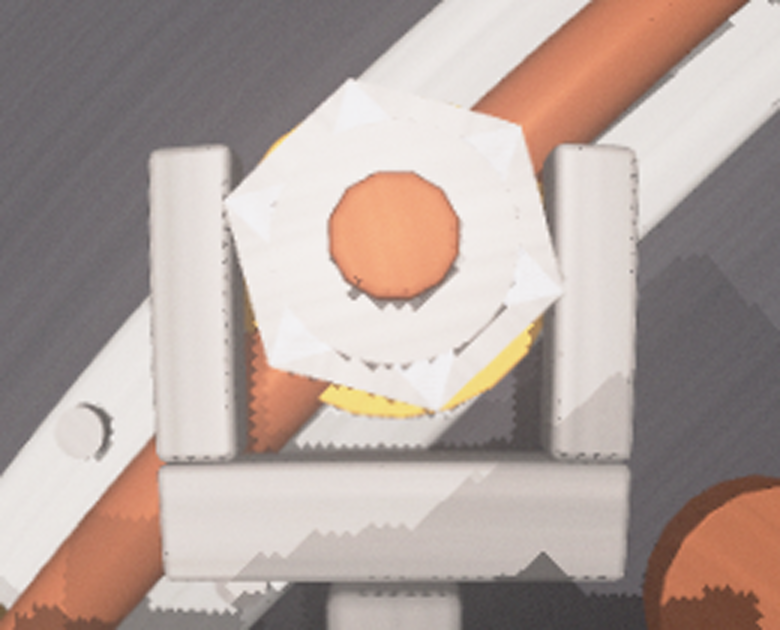

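```bash
python3 -m creep '[{"tx":4.7,"ty":4.6,"tz":0,"rx":0,"ry":0,"rz":-0.07,"fingers":255},{"tx":9.7,"ty":8.8,"tz":0,"rx":0,"ry":0,"rz":-0.14,"fingers":255},{"tx":9.7,"ty":8.8,"tz":0,"rx":0,"ry":0,"rz":-0.14,"fingers":255}]'; python3 -c "
from h import *
T((579.7,-123.2))"; python3 -m creep '[{"tx":2.6,"ty":1.9,"tz":0,"rx":0,"ry":0,"rz":-0.035,"fingers":255},{"tx":2.6,"ty":1.9,"tz":0,"rx":0,"ry":0,"rz":-0.035,"fingers":255}]'; python3 -c "
from h import *
T((579.7,-123.2))"
```

```text
t: 34.6
ee_pos: [521.8, -49.6, 58.9]
orientation: [-0.819, -1.677, 1.681]
ft_force: [-2.4, -7.5, -3.5]
width: 23.8
ee [521.8 -49.6  58.9] f [-2.4 -7.5 -3.5] Mz 0.74 Ttot 1.36 psi -142.0 w 23.8 t 34.6
t: 34.85
ee_pos: [523.7, -48.2, 58.8]
orientation: [-0.842, -1.652, 1.658]
ft_force: [-5.1, -11.2, -2.6]
width: 24.2
ee [523.7 -48.2  58.8] f [ -5.1 -11.2  -2.6] Mz 0.84 Ttot 1.85 psi -144.0 w 24.2 t 34.85
```

Nut_b is at its final stop (1.85 N m). I'll unload part way and pull back along the handle, keeping the torque slightly clockwise this time.

```bash
python3 -m creep '[{"tx":-2,"ty":-1.8,"tz":0,"rx":0,"ry":0,"rz":0.03,"fingers":255},{"tx":-3.5,"ty":-3.1,"tz":0,"rx":0,"ry":0,"rz":0.05,"fingers":255},{"tx":-3.5,"ty":-3.1,"tz":0,"rx":0,"ry":0,"rz":0.05,"fingers":255}]'; python3 -c "
from h import *
T((579.7,-123.2))"; python3 -m creep '[{"tx":-2.5,"ty":3.2,"tz":0,"rx":0,"ry":0,"rz":0,"fingers":255},{"tx":-5,"ty":6.4,"tz":0,"rx":0,"ry":0,"rz":0,"fingers":255},{"tx":-5,"ty":6.4,"tz":0,"rx":0,"ry":0,"rz":0,"fingers":255}]'; python3 -c "
from h import *
T((579.7,-123.2))"
```

```text
t: 35.22
ee_pos: [521.2, -50.3, 59.0]
orientation: [-0.81, -1.687, 1.688]
ft_force: [-1.9, -4.9, -1.4]
width: 23.9
ee [521.2 -50.3  59. ] f [-1.9 -4.9 -1.4] Mz 0.41 Ttot 0.83 psi -141.3 w 23.9 t 35.225
t: 35.6
ee_pos: [519.9, -46.8, 59.7]
orientation: [-0.819, -1.689, 1.691]
ft_force: [6.1, -25.4, -6.6]
width: 23.7
ee [519.9 -46.8  59.7] f [  6.1 -25.4  -6.6] Mz -0.14 Ttot 0.91 psi -141.3 w 23.7 t 35.6
```

```bash
python3 -m creep '[{"tx":-2,"ty":-1.5,"tz":0,"rx":0,"ry":0,"rz":0.01,"fingers":255},{"tx":-4,"ty":1,"tz":0,"rx":0,"ry":0,"rz":0.01,"fingers":255},{"tx":-4,"ty":1,"tz":0,"rx":0,"ry":0,"rz":0.01,"fingers":255}]'
python3 - <<'E'
from h import *
T((579.7,-123.2))
wr=cam("wrist"); crop(wr,130,0,390,210,3,"pics/c34.png")
E
```

```text
t: 35.98
ee_pos: [517.8, -45.9, 60.2]
orientation: [-0.816, -1.698, 1.697]
ft_force: [8.8, -24.9, -7.0]
width: 23.9
ee [517.8 -45.9  60.2] f [  8.8 -24.9  -7. ] Mz -0.15 Ttot 0.71 psi -140.7 w 23.9 t 35.975
```

View pics/c34.png

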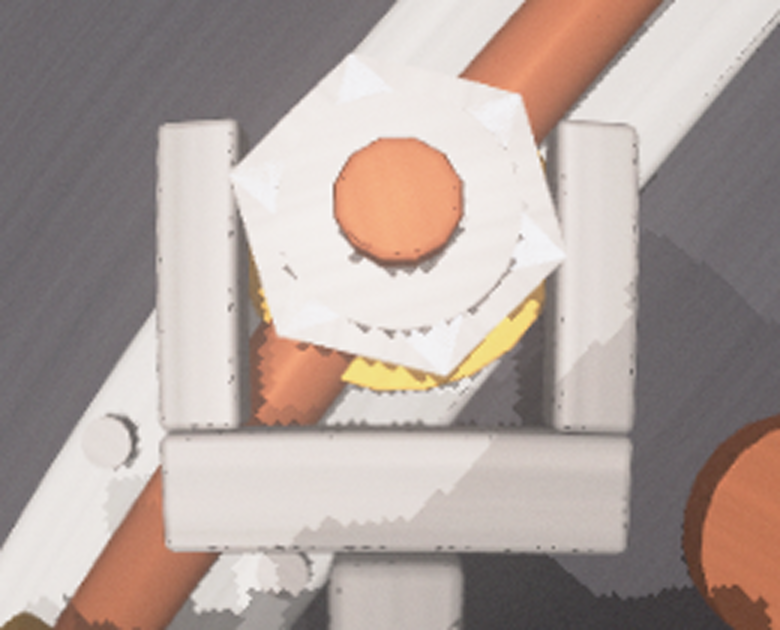

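```bash
python3 -m creep '[{"tx":-2.5,"ty":-1.8,"tz":0,"rx":0,"ry":0,"rz":0.02,"fingers":255},{"tx":-2.5,"ty":-1.8,"tz":0,"rx":0,"ry":0,"rz":0.02,"fingers":255}]'
python3 - <<'E'
from h import *
T((579.7,-123.2))
E
python3 -m creep '[{"tx":-4.5,"ty":0.6,"tz":0,"rx":0,"ry":0,"rz":0.02,"fingers":255},{"tx":-4.5,"ty":0.6,"tz":0,"rx":0,"ry":0,"rz":0.02,"fingers":255}]'
python3 - <<'E'
from h import *
T((579.7,-123.2))
wr=cam("wrist"); crop(wr,130,0,390,210,3,"pics/c35.png")
E
```

```text
t: 36.28
ee_pos: [516.0, -47.2, 60.4]
orientation: [-0.803, -1.713, 1.709]
ft_force: [11.4, -18.9, -7.6]
width: 23.5
ee [516.  -47.2  60.4] f [ 11.4 -18.9  -7.6] Mz -0.12 Ttot 0.22 psi -139.6 w 23.5 t 36.275
t: 36.52
ee_pos: [511.4, -45.9, 60.6]
orientation: [-0.788, -1.727, 1.722]
ft_force: [9.7, -14.1, -4.0]
width: 23.6
ee [511.4 -45.9  60.6] f [  9.7 -14.1  -4. ] Mz 0.23 Ttot 0.44 psi -138.4 w 23.6 t 36.525
```

View pics/c35.png

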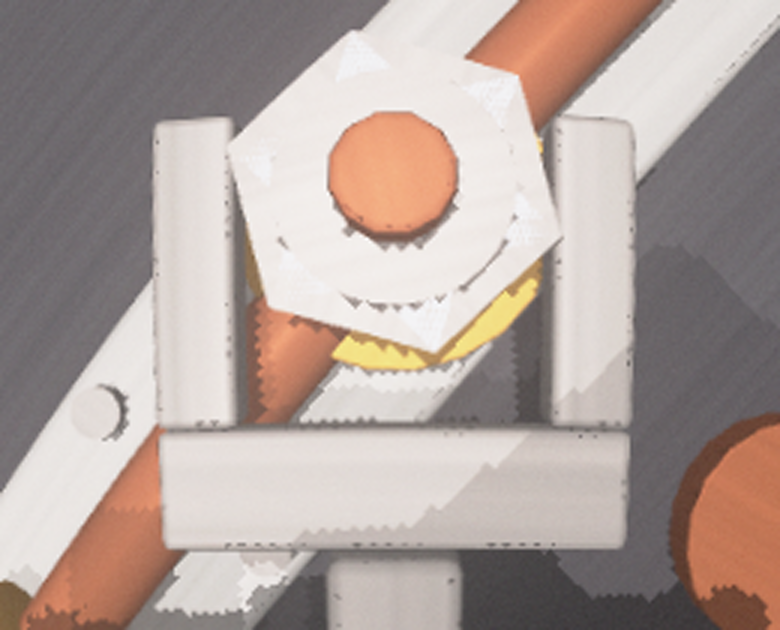

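It has started sliding (stub to crossbar from 235 to 255 px), so I'll keep pulling straight back.

```bash
python3 -m creep '[{"tx":-3.2,"ty":3.6,"tz":0,"rx":0,"ry":0,"rz":0,"fingers":255},{"tx":-6.4,"ty":7.2,"tz":0,"rx":0,"ry":0,"rz":0,"fingers":255},{"tx":-8,"ty":9,"tz":0,"rx":0,"ry":0,"rz":0,"fingers":255},{"tx":-8,"ty":9,"tz":0,"rx":0,"ry":0,"rz":0,"fingers":255}]'
python3 - <<'E'
from h import *
T((579.7,-123.2))
wr=cam("wrist"); crop(wr,130,0,390,210,3,"pics/c36.png")
E
```

```text
t: 37.08
ee_pos: [497.6, -34.2, 58.9]
orientation: [-0.774, -1.721, 1.72]
ft_force: [1.9, 1.1, -2.8]
width: 24.1
ee [497.6 -34.2  58.9] f [ 1.9  1.1 -2.8] Mz 0.24 Ttot -0.02 psi -138.4 w 24.1 t 37.075
```

View pics/c36.png

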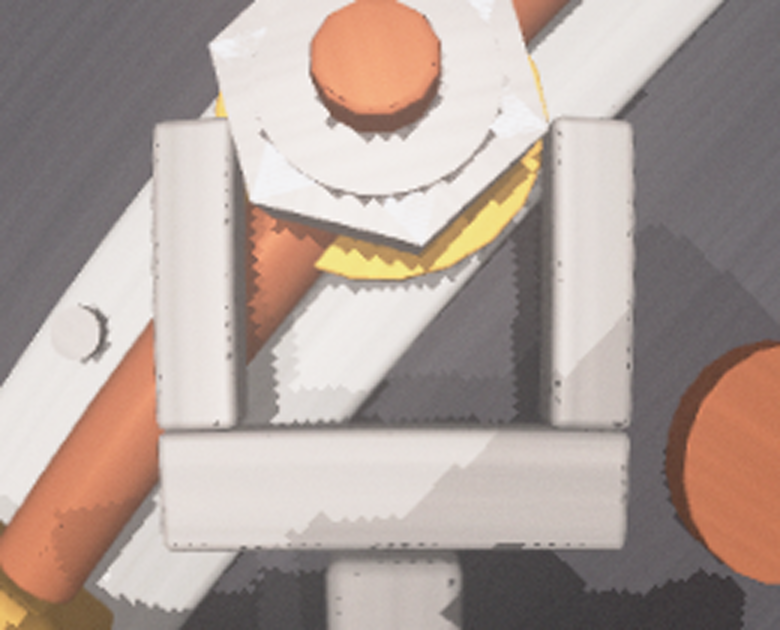

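```bash
python3 -m creep '[{"tx":-2,"ty":2,"tz":5,"rx":0,"ry":0,"rz":0,"fingers":255},{"tx":-2,"ty":0,"tz":25,"rx":0,"ry":0,"rz":0,"fingers":255},{"tx":-2,"ty":-5,"tz":50,"rx":0,"ry":0,"rz":0,"fingers":255},{"tx":-12,"ty":-20,"tz":60,"rx":0,"ry":0,"rz":0,"fingers":255},{"tx":-22,"ty":-40,"tz":60,"rx":0,"ry":0,"rz":0,"fingers":255},{"tx":-32,"ty":-60,"tz":60,"rx":0,"ry":0,"rz":0,"fingers":255},{"tx":-32,"ty":-60,"tz":60,"rx":0,"ry":0,"rz":0,"fingers":255}]'
python3 - <<'E'
from h import *
T((579.7,-123.2))
wr=cam("wrist"); cv2.imwrite("pics/w37.png",wr["pixels"])
E
```

```text
t: 38.0
ee_pos: [463.2, -95.8, 118.2]
orientation: [-0.773, -1.718, 1.719]
ft_force: [-0.1, -0.1, -4.5]
width: 23.9
ee [463.2 -95.8 118.2] f [-0.1 -0.1 -4.5] Mz -0.01 Ttot 0.01 psi -138.6 w 23.9 t 38.0
```

View pics/w37.png

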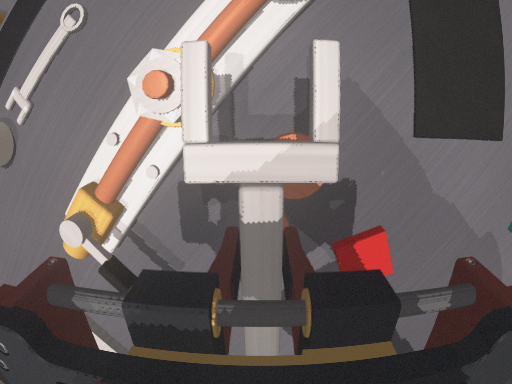

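```bash
python3 -m creep '[{"tx":-4,"ty":-15,"tz":5,"rx":0,"ry":0,"rz":0.12,"fingers":255},{"tx":-8,"ty":-30,"tz":5,"rx":0,"ry":0,"rz":0.24,"fingers":255},{"tx":-12,"ty":-45,"tz":5,"rx":0,"ry":0,"rz":0.36,"fingers":255},{"tx":-16,"ty":-60,"tz":5,"rx":0,"ry":0,"rz":0.48,"fingers":255},{"tx":-20,"ty":-75,"tz":5,"rx":0,"ry":0,"rz":0.6,"fingers":255},{"tx":-23,"ty":-95,"tz":5,"rx":0,"ry":0,"rz":0.72,"fingers":255},{"tx":-23,"ty":-95,"tz":5,"rx":0,"ry":0,"rz":0.83,"fingers":255},{"tx":-23,"ty":-95,"tz":5,"rx":0,"ry":0,"rz":0.83,"fingers":255}]'
python3 - <<'E'
from h import *
T((579.7,-123.2))
wr=cam("wrist"); cv2.imwrite("pics/w38.png",wr["pixels"]); print(px(wr,"wrist",[[582.8,-263,66],[579.7,-123.2,66]]))
c1=cv2.resize(wr["pixels"][20:140,90:230],None,fx=5,fy=5,interpolation=cv2.INTER_CUBIC)
cv2.imwrite("pics/c38b.png",c1)
c1=cv2.resize(wr["pixels"][20:140,300:440],None,fx=5,fy=5,interpolation=cv2.INTER_CUBIC)
cv2.imwrite("pics/c38a.png",c1)
E
```

```text
t: 39.05
ee_pos: [442.0, -189.4, 123.4]
orientation: [-0.017, -2.213, 2.213]
ft_force: [-0.4, -0.1, -3.3]
width: 23.4
ee [ 442.  -189.4  123.4] f [-0.4 -0.1 -3.3] Mz -0.02 Ttot -0.03 psi -90.9 w 23.4 t 39.05
[[358.47376381  28.66357869]
 [165.06959928  35.31324892]]
```

View pics/c38a.png

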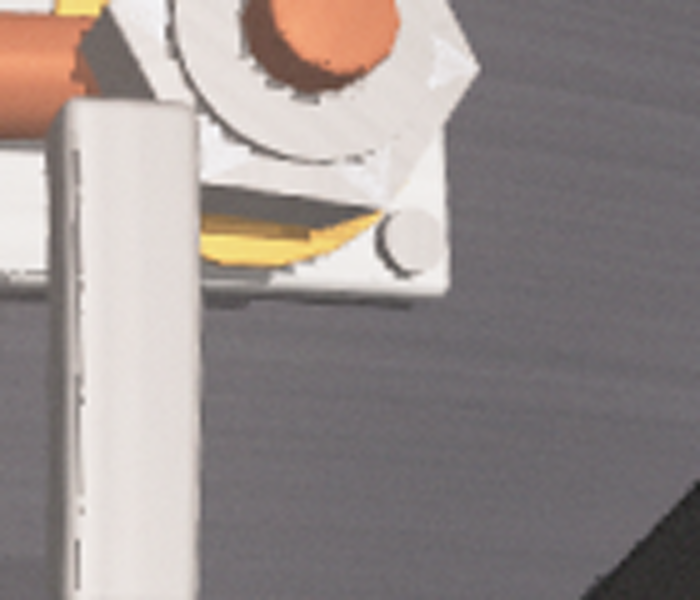

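View pics/c38b.png

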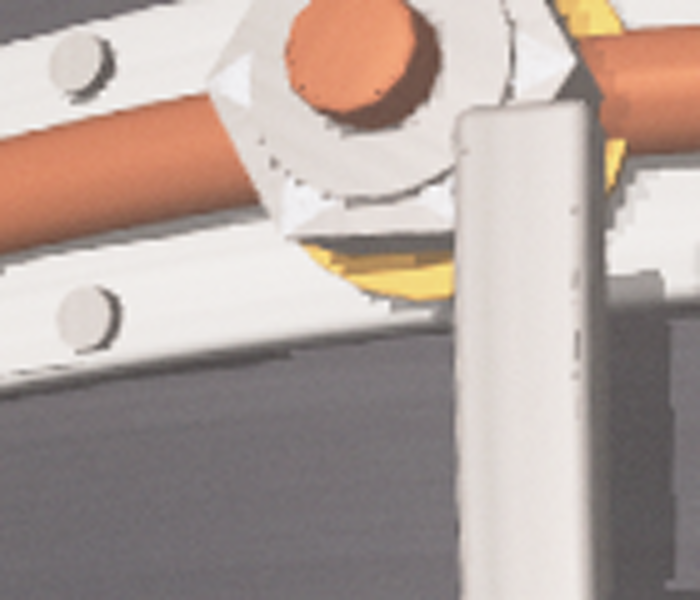

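```bash
python3 -m creep '[{"tx":21,"ty":33,"tz":0,"rx":0,"ry":0,"rz":0,"fingers":255},{"tx":42,"ty":67,"tz":0,"rx":0,"ry":0,"rz":0,"fingers":255},{"tx":42,"ty":67,"tz":0,"rx":0,"ry":0,"rz":0,"fingers":255},{"tx":42,"ty":67,"tz":0,"rx":0,"ry":0,"rz":0,"fingers":255}]'
cat >> h.py <<'E'
def save(name,fn):
    im=cam(name); import pickle; pickle.dump(im,open(fn+".pkl","wb")); cv2.imwrite(fn+".png",im["pixels"]); return im
def load(fn):
    import pickle; return pickle.load(open(fn+".pkl","rb"))
E
python3 - <<'E'
from h import *
wr=save("wrist","pics/va"); q=px(wr,"wrist",[[582.8,-263,66]])[0].astype(int); print(q)
crop(wr,q[0]-60,max(q[1]-60,0),min(q[0]+60,512),q[1]+60,5,"pics/va_c.png")
E
python3 -m creep '[{"tx":0,"ty":-50,"tz":0,"rx":0,"ry":0,"rz":0,"fingers":255},{"tx":0,"ty":-100,"tz":0,"rx":0,"ry":0,"rz":0,"fingers":255},{"tx":0,"ty":-143,"tz":0,"rx":0,"ry":0,"rz":0,"fingers":255},{"tx":0,"ty":-143,"tz":0,"rx":0,"ry":0,"rz":0,"fingers":255},{"tx":0,"ty":-143,"tz":0,"rx":0,"ry":0,"rz":0,"fingers":255}]'
python3 - <<'E'
from h import *
wr=save("wrist","pics/vb"); q=px(wr,"wrist",[[579.7,-123.2,66]])[0].astype(int); print(q)
crop(wr,max(q[0]-60,0),max(q[1]-60,0),q[0]+60,q[1]+60,5,"pics/vb_c.png")
E
```

```text
t: 39.6
ee_pos: [483.8, -122.4, 123.5]
orientation: [-0.016, -2.214, 2.213]
ft_force: [0.6, -0.4, -3.7]
width: 23.7
[436  91]
t: 40.28
ee_pos: [483.2, -265.7, 123.3]
orientation: [-0.018, -2.213, 2.211]
ft_force: [-0.6, 1.0, -3.1]
width: 23.5
[ 79 101]
```

View pics/va_c.png

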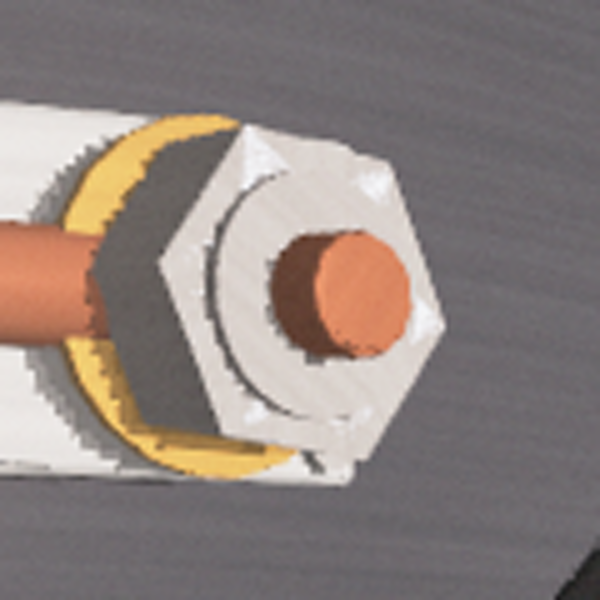

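View pics/vb_c.png

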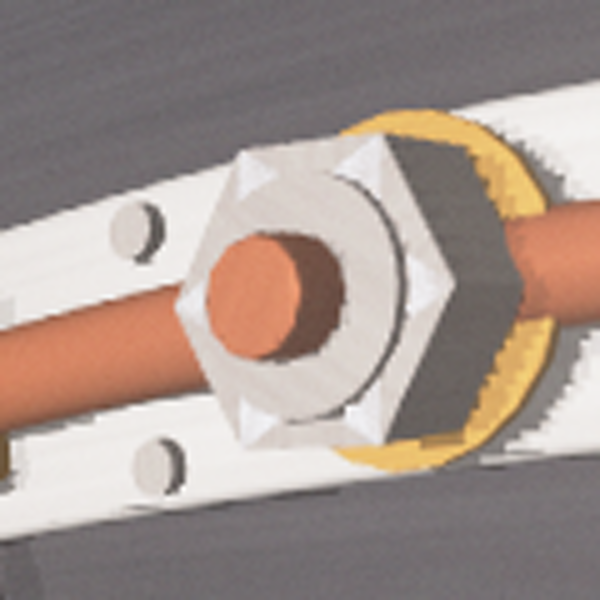

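Run:
```python
from h import *
for n,off,v in [("va",(376,31),[(248,128),(385,160),(445,325),(367,462),(222,435),(160,262)]),("vb",(19,41),[(243,150),(385,135),(455,285),(385,443),(243,445),(178,303)])]:
    im=load("pics/"+n); v=np.array(v)/5+off-.4
    p=np.array([w(im,"wrist",*q,66)[:2] for q in v]); c=p.mean(0); a=np.degrees(np.arctan2(*(p-c).T[::-1]))
    print(n,c,(np.linalg.norm(p-c,axis=1)*np.sqrt(3)).round(1),((a)%60).round(1),((a)%60).mean())
```

```text
va [ 584.67068023 -264.32114238] [48.8 49.7 49.9 50.6 50.2 49.6] [25.8 27.9 26.7 26.5 25.8 25.9] 26.431392024867403
vb [ 581.17830498 -124.36799902] [49.5 49.  48.9 49.8 49.1 49.3] [25.9 25.  25.2 26.6 24.8 25.2] 25.443295604556557
```

Nuts a and b measure -3.6° and -4.6° (mod 60), against about 28.7° at hand-tight. They are 32–33° past it, within about 2° of the final stop. Now the wrench goes back to the mat.

```bash
python3 -m creep '[{"tx":-15,"ty":-10,"tz":0,"rx":0,"ry":0,"rz":-0.1,"fingers":255},{"tx":-30,"ty":-20,"tz":0,"rx":0,"ry":0,"rz":-0.2,"fingers":255},{"tx":-45,"ty":-35,"tz":0,"rx":0,"ry":0,"rz":-0.32,"fingers":255},{"tx":-60,"ty":-50,"tz":0,"rx":0,"ry":0,"rz":-0.44,"fingers":255},{"tx":-69,"ty":-65,"tz":0,"rx":0,"ry":0,"rz":-0.56,"fingers":255},{"tx":-69,"ty":-80,"tz":0,"rx":0,"ry":0,"rz":-0.68,"fingers":255},{"tx":-69,"ty":-96,"tz":-20,"rx":0,"ry":0,"rz":-0.77,"fingers":255},{"tx":-69,"ty":-96,"tz":-45,"rx":0,"ry":0,"rz":-0.77,"fingers":255},{"tx":-69,"ty":-96,"tz":-70,"rx":0,"ry":0,"rz":-0.77,"fingers":255},{"tx":-69,"ty":-96,"tz":-70,"rx":0,"ry":0,"rz":-0.77,"fingers":255}]'
python3 - <<'E'
from h import *
T((0,0)); save("wrist","pics/w40")
E
```

```text
t: 41.58
ee_pos: [414.2, -359.6, 52.2]
orientation: [-0.724, -1.761, 1.758]
ft_force: [-0.7, 0.1, -2.7]
width: 23.9
ee [ 414.2 -359.6   52.2] f [-0.7  0.1 -2.7] Mz -0.01 Ttot -0.23 psi -134.9 w 23.9 t 41.575
```

View pics/w40.png

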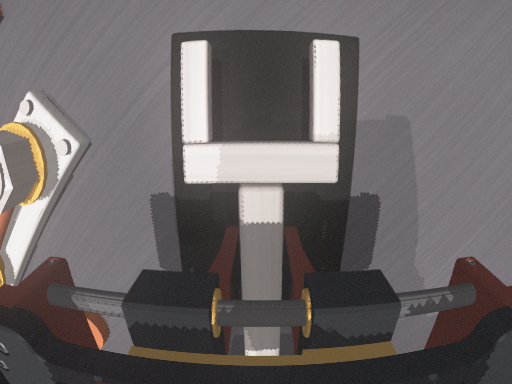

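```bash
python3 -m creep '[{"tx":-3,"ty":2,"tz":-15,"rx":0,"ry":0,"rz":0,"fingers":255},{"tx":-3,"ty":2,"tz":-28,"rx":0,"ry":0,"rz":0,"fingers":255},{"tx":-3,"ty":2,"tz":-32,"rx":0,"ry":0,"rz":0,"fingers":255},{"tx":-3,"ty":2,"tz":-32,"rx":0,"ry":0,"rz":0,"fingers":255}]'; python3 -m creep '[{"tx":0,"ty":0,"tz":-3,"rx":0,"ry":0,"rz":0,"fingers":255},{"tx":0,"ty":0,"tz":-3,"rx":0,"ry":0,"rz":0,"fingers":255}]'
```

```text
t: 42.12
ee_pos: [412.1, -359.7, 21.3]
orientation: [-0.728, -1.76, 1.76]
ft_force: [-0.4, -0.5, -1.7]
width: 23.8
t: 42.38
ee_pos: [412.6, -360.1, 19.0]
orientation: [-0.73, -1.76, 1.761]
ft_force: [-0.3, 0.1, -1.4]
width: 23.7
```

```bash
python3 -m creep '[{"tx":0,"ty":0,"tz":-3,"rx":0,"ry":0,"rz":0,"fingers":255},{"tx":0,"ty":0,"tz":-3,"rx":0,"ry":0,"rz":0,"fingers":255}]'; python3 -m creep '[{"tx":0,"ty":0,"tz":-2,"rx":0,"ry":0,"rz":0,"fingers":255},{"tx":0,"ty":0,"tz":-2,"rx":0,"ry":0,"rz":0,"fingers":255}]'
```

```text
t: 42.62
ee_pos: [412.5, -359.9, 15.8]
orientation: [-0.729, -1.76, 1.761]
ft_force: [0.4, 0.9, -0.5]
width: 23.6
t: 42.88
ee_pos: [412.4, -359.8, 14.7]
orientation: [-0.729, -1.76, 1.76]
ft_force: [-1.9, 3.4, 11.7]
width: 23.8
```

The wrench is down, so I'll release and lift.

```bash
python3 -m creep '[{"tx":0,"ty":0,"tz":1,"rx":0,"ry":0,"rz":0,"fingers":0},{"tx":0,"ty":0,"tz":1,"rx":0,"ry":0,"rz":0,"fingers":0},{"tx":0,"ty":0,"tz":1,"rx":0,"ry":0,"rz":0,"fingers":0},{"tx":0,"ty":0,"tz":1,"rx":0,"ry":0,"rz":0,"fingers":0},{"tx":0,"ty":0,"tz":40,"rx":0,"ry":0,"rz":0,"fingers":0},{"tx":0,"ty":0,"tz":90,"rx":0,"ry":0,"rz":0,"fingers":0},{"tx":0,"ty":0,"tz":140,"rx":0,"ry":0,"rz":0,"fingers":0},{"tx":0,"ty":0,"tz":180,"rx":0,"ry":0,"rz":0,"fingers":0},{"tx":0,"ty":0,"tz":180,"rx":0,"ry":0,"rz":0,"fingers":0}]'
python3 - <<'E'
from h import *
im=save("wrist","pics/w41"); save("scene","pics/s41")
a=w(im,"wrist",261,193,24);print(a)
E
```

```text
t: 44.0
ee_pos: [413.7, -361.1, 196.9]
orientation: [-0.736, -1.76, 1.764]
ft_force: [0.2, -0.5, 0.3]
width: 87.9
[ 401.7353922  -348.97456865   24.        ]
```

View pics/w41.png

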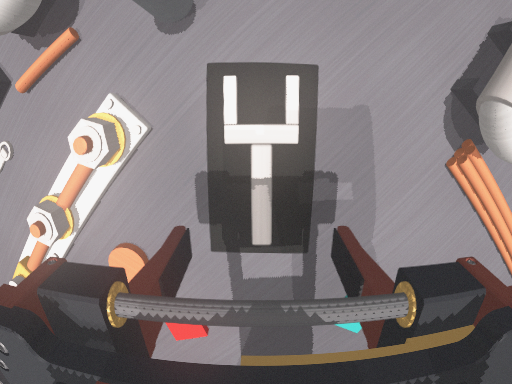

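View pics/s41.png

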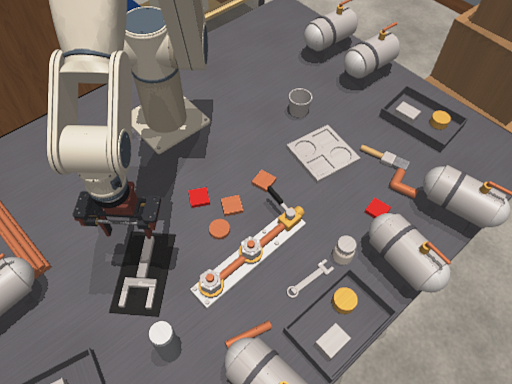

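The wrench lies flat and centred on its mat. In the scene view the nearer square has shifted from (243,201) to (231,205), so that was the knock. I'll go look at the blanks.

```bash
python3 -m creep '[{"tx":-2,"ty":40,"tz":10,"rx":0,"ry":0,"rz":0.1,"fingers":0},{"tx":-4,"ty":85,"tz":20,"rx":0,"ry":0,"rz":0.2,"fingers":0},{"tx":-6,"ty":130,"tz":30,"rx":0,"ry":0,"rz":0.3,"fingers":0},{"tx":-8,"ty":175,"tz":40,"rx":0,"ry":0,"rz":0.4,"fingers":0},{"tx":-10,"ty":220,"tz":40,"rx":0,"ry":0,"rz":0.5,"fingers":0},{"tx":-12,"ty":265,"tz":40,"rx":0,"ry":0,"rz":0.6,"fingers":0},{"tx":-14,"ty":310,"tz":40,"rx":0,"ry":0,"rz":0.7,"fingers":0},{"tx":-30,"ty":345,"tz":40,"rx":0,"ry":0,"rz":0.77,"fingers":0},{"tx":-40,"ty":370,"tz":40,"rx":0,"ry":0,"rz":0.77,"fingers":0},{"tx":-40,"ty":370,"tz":40,"rx":0,"ry":0,"rz":0.77,"fingers":0}]'
python3 - <<'E'
from h import *
T((0,0)); save("wrist","pics/w42")
E
```

```text
t: 45.35
ee_pos: [370.6, 11.3, 232.2]
orientation: [-0.01, -2.214, 2.213]
ft_force: [0.4, -0.4, -0.1]
width: 87.8
ee [370.6  11.3 232.2] f [ 0.4 -0.4 -0.1] Mz -0.04 Ttot -0.19 psi -90.7 w 87.8 t 45.35
```

View pics/w42.png

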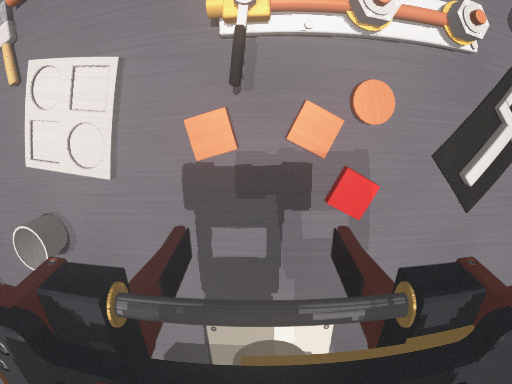

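The view shows squares at (211,133) and (316,129), the disc at (374,103), the red decoy at (353,193) and the nest at (72,117). Exactly three copper blanks are on the bench. I'll measure them in an orthoview at z=16.

Run:
```python
from h import *
im=load("pics/w42")
cx,cy,half,s=430,-10,150,2.6
o=rectify(im,"wrist",cx,cy,half,16,s,"pics/r42.png")
hsv=cv2.cvtColor(o,cv2.COLOR_BGR2HSV); m=cv2.inRange(hsv,(6,120,140),(16,255,255))
cs,_=cv2.findContours(m,cv2.RETR_EXTERNAL,cv2.CHAIN_APPROX_NONE)
for c in cs:
    if cv2.contourArea(c)<5000: continue
    (u,v),(a,b),t=cv2.minAreaRect(c); 
    print("rect ctr",round(cx+half-v/s,1),round(cy+half-u/s,1),"size",round(a/s,1),round(b/s,1),"ang",t,"area",cv2.contourArea(c)/s/s)
    box=cv2.boxPoints(((u,v),(a,b),t)).astype(int); cv2.polylines(o,[box],True,(0,255,0),1)
cv2.imwrite("pics/r42.png",o)
n=rectify(im,"wrist",456,292,110,16,3.4,"pics/n42.png")
```

```text
rect ctr 416.6 73.6 size 55.4 56.2 ang 75.55596160888672 area 3001.627218934911
rect ctr 421.1 -57.7 size 56.5 55.6 ang 27.315610885620117 area 3026.2573964497037
rect ctr 458.8 -132.9 size 58.5 53.5 ang 90.0 area 2581.730769230769
```

View pics/r42.png

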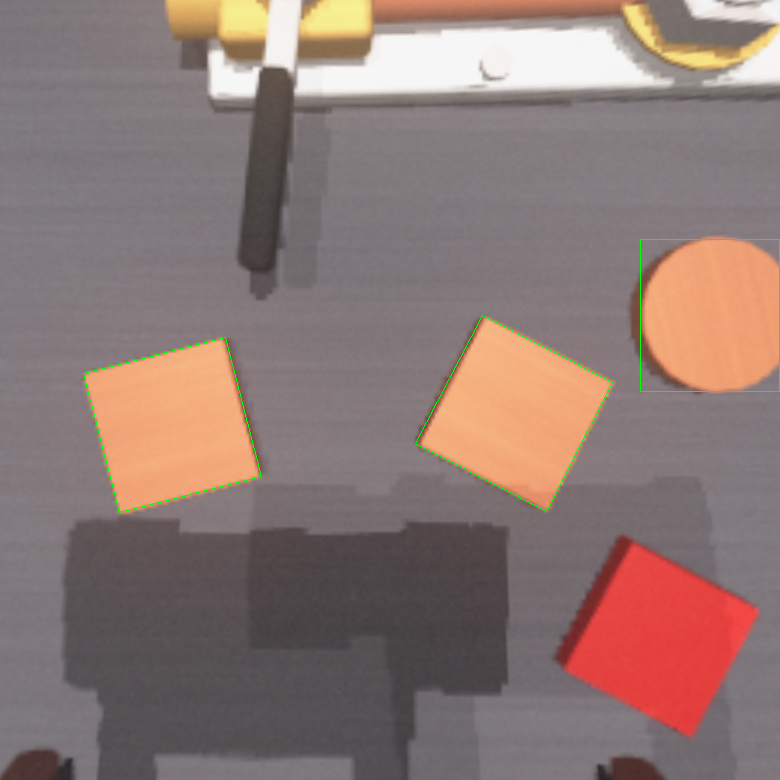

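View pics/n42.png

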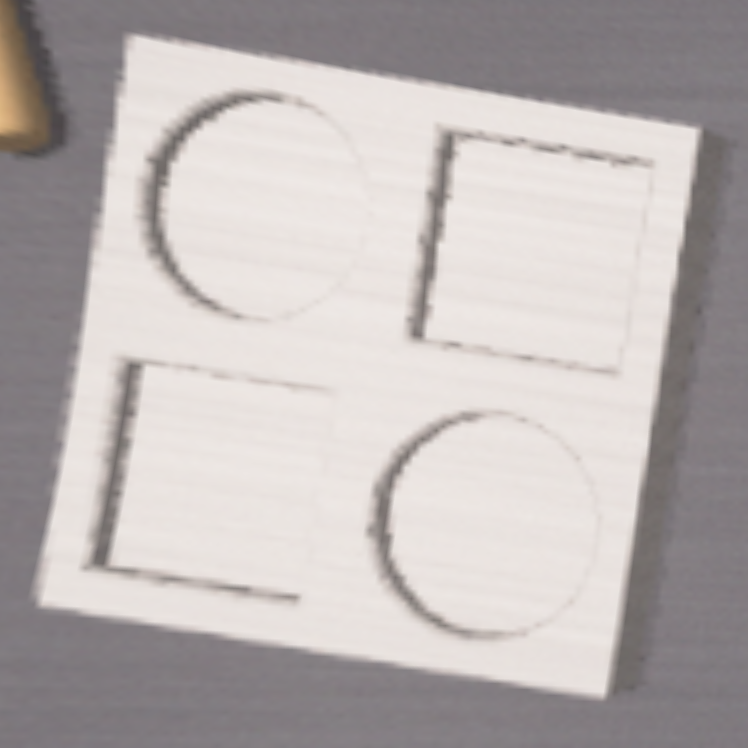

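```bash
python3 -c "
from h import *
T((0,0))"; python3 -m creep '[{"tx":22,"ty":30,"tz":-30,"rx":0,"ry":0,"rz":0.13,"fingers":0},{"tx":44.5,"ty":63,"tz":-70,"rx":0,"ry":0,"rz":0.26,"fingers":0},{"tx":44.5,"ty":63,"tz":-120,"rx":0,"ry":0,"rz":0.26,"fingers":0},{"tx":44.5,"ty":63,"tz":-170,"rx":0,"ry":0,"rz":0.26,"fingers":0},{"tx":44.5,"ty":63,"tz":-190,"rx":0,"ry":0,"rz":0.26,"fingers":0},{"tx":44.5,"ty":63,"tz":-190,"rx":0,"ry":0,"rz":0.26,"fingers":0}]'
python3 - <<'E'
from h import *
T((0,0)); save("wrist","pics/w43")
E
```

```text
ee [371.4  10.6 232.6] f [-0.3 -0.2  0.2] Mz -0.03 Ttot -0.1 psi -90.8 w 88.0 t 45.4
t: 46.15
ee_pos: [415.6, 72.2, 41.7]
orientation: [-0.261, 2.094, -2.094]
ft_force: [-0.5, -0.7, 0.2]
width: 87.7
ee [415.6  72.2  41.7] f [-0.5 -0.7  0.2] Mz 0.03 Ttot -0.23 psi -76.0 w 87.7 t 46.15
```

View pics/w43.png

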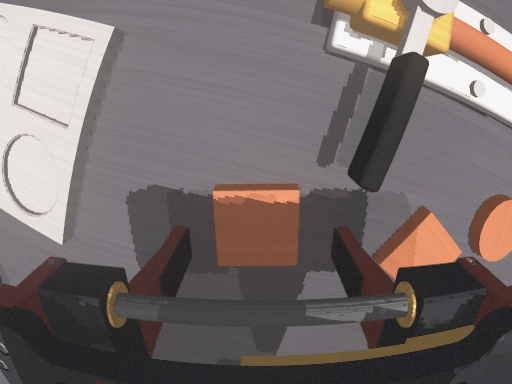

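The square sits between the fingers, aligned. Down, grip and lift.

```bash
python3 -m creep '[{"tx":0,"ty":1.5,"tz":-15,"rx":0,"ry":0,"rz":0,"fingers":0},{"tx":0,"ty":1.5,"tz":-26,"rx":0,"ry":0,"rz":0,"fingers":0},{"tx":0,"ty":1.5,"tz":-26,"rx":0,"ry":0,"rz":0,"fingers":0},{"tx":0,"ty":1.5,"tz":-26,"rx":0,"ry":0,"rz":0,"fingers":255},{"tx":0,"ty":1.5,"tz":-26,"rx":0,"ry":0,"rz":0,"fingers":255},{"tx":0,"ty":1.5,"tz":-26,"rx":0,"ry":0,"rz":0,"fingers":255},{"tx":0,"ty":1.5,"tz":-26,"rx":0,"ry":0,"rz":0,"fingers":255},{"tx":0,"ty":1.5,"tz":-26,"rx":0,"ry":0,"rz":0,"fingers":255}]'; python3 -m creep '[{"tx":0,"ty":0,"tz":10,"rx":0,"ry":0,"rz":0,"fingers":255},{"tx":0,"ty":0,"tz":30,"rx":0,"ry":0,"rz":0,"fingers":255},{"tx":0,"ty":0,"tz":60,"rx":0,"ry":0,"rz":0,"fingers":255},{"tx":0,"ty":0,"tz":80,"rx":0,"ry":0,"rz":0,"fingers":255},{"tx":0,"ty":0,"tz":80,"rx":0,"ry":0,"rz":0,"fingers":255}]';python3 - <<'E'
from h import *
T((0,0)); save("wrist","pics/w44")
E
```

```text
t: 47.2
ee_pos: [416.9, 74.8, 17.9]
orientation: [-0.257, 2.091, -2.091]
ft_force: [0.1, 0.0, 4.7]
width: 55.7
t: 47.82
ee_pos: [417.6, 74.9, 99.0]
orientation: [-0.254, 2.09, -2.09]
ft_force: [0.2, -0.0, -2.1]
width: 55.7
ee [417.6  74.9  99. ] f [ 0.2 -0.  -2.1] Mz -0.03 Ttot -0.05 psi -76.0 w 55.7 t 47.825
```

View pics/w44.png

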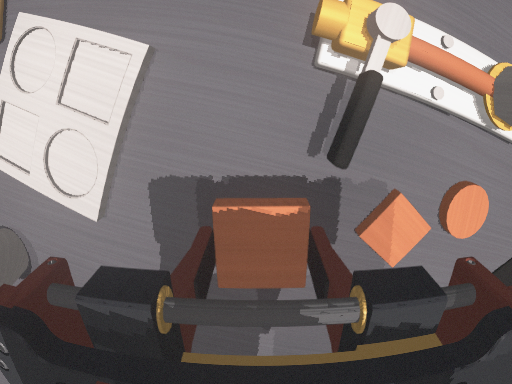

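```bash
python3 -m creep '[{"tx":12,"ty":35,"tz":0,"rx":0,"ry":0,"rz":-0.08,"fingers":255},{"tx":27,"ty":70,"tz":0,"rx":0,"ry":0,"rz":-0.16,"fingers":255},{"tx":42,"ty":105,"tz":0,"rx":0,"ry":0,"rz":-0.24,"fingers":255},{"tx":57,"ty":140,"tz":0,"rx":0,"ry":0,"rz":-0.32,"fingers":255},{"tx":75.5,"ty":173,"tz":0,"rx":0,"ry":0,"rz":-0.403,"fingers":255},{"tx":75.5,"ty":173,"tz":-40,"rx":0,"ry":0,"rz":-0.403,"fingers":255},{"tx":75.5,"ty":173,"tz":-55,"rx":0,"ry":0,"rz":-0.403,"fingers":255},{"tx":75.5,"ty":173,"tz":-55,"rx":0,"ry":0,"rz":-0.403,"fingers":255}]';python3 - <<'E'
from h import *
T((0,0)); im=save("wrist","pics/w45"); crop(im,150,80,380,320,3,"pics/c45.png")
E
```

```text
t: 48.88
ee_pos: [490.5, 246.7, 40.8]
orientation: [-0.165, -2.134, 2.14]
ft_force: [-0.8, 0.6, -2.1]
width: 55.6
ee [490.5 246.7  40.8] f [-0.8  0.6 -2.1] Mz -0.01 Ttot 0.48 psi -99.1 w 55.6 t 48.875
```

View pics/w45.png

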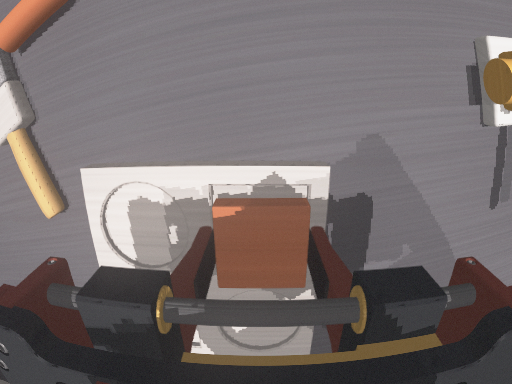

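View pics/c45.png

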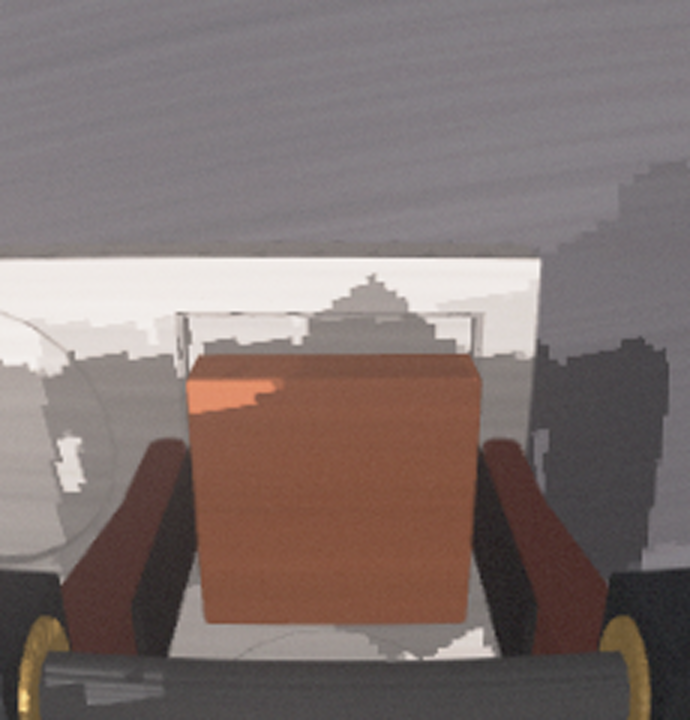

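Run:
```python
from h import *
im=load("pics/w45"); T((0,0))
f=lambda u,v,z:w(im,"wrist",u/3+150-.3,v/3+80-.3,z).round(1)
a,b=f(178,313,16),f(483,313,16); print("pocket front",a,b,np.linalg.norm(a-b))
for z in (23,25):
    c,d=f(195,355,z),f(472,355,z); print("blk bottom front",z,c,d,np.linalg.norm(c-d))
for z in (39,41):
    c,d=f(187,378,z),f(480,378,z); e,g=f(204,623,z),f(468,623,z);print("blk top",z,c,d,e,g,np.linalg.norm(c-d),np.linalg.norm(c-e))
```

```text
ee [491.5 247.1  42. ] f [-0.4  1.1 -2.6] Mz -0.06 Ttot 0.56 psi -99.1 w 55.6 t 48.925
pocket front [528.7 273.1  16. ] [518.5 209.7  16. ] 64.21526298318808
blk bottom front 23 [521.1 269.9  23. ] [512.1 213.9  23. ] 56.7186036499489
blk bottom front 25 [521.7 269.5  25. ] [512.8 214.1  25. ] 56.11033772844361
blk top 39 [521.8 269.   39. ] [513.  214.7  39. ] [466.6 277.9  39. ] [457.6 222.3  39. ] 55.00845389574225 55.91287865957173
blk top 41 [522.4 268.5  41. ] [513.8 214.9  41. ] [468.  277.3  41. ] [459.1 222.4  41. ] 54.28554135310801 55.10716831774245
```

The block centre is at about (489.6,246.1) and the pocket centre at (493.0,246.3), so I'll shift +3.4 mm in x and lower.

```bash
python3 -m creep '[{"tx":3.4,"ty":0,"tz":-3,"rx":0,"ry":0,"rz":0,"fingers":255},{"tx":3.4,"ty":0.2,"tz":-7,"rx":0,"ry":0,"rz":0,"fingers":255},{"tx":3.4,"ty":0.2,"tz":-11,"rx":0,"ry":0,"rz":0,"fingers":255},{"tx":3.4,"ty":0.2,"tz":-11,"rx":0,"ry":0,"rz":0,"fingers":255}]';python3 - <<'E'
from h import *
T((0,0)); im=save("wrist","pics/w46"); crop(im,150,80,380,320,3,"pics/c46.png")
E
```

```text
t: 49.42
ee_pos: [495.9, 248.2, 32.1]
orientation: [-0.17, -2.14, 2.139]
ft_force: [-0.1, -0.0, 3.1]
width: 55.6
ee [495.9 248.2  32.1] f [-0.1 -0.   3.1] Mz 0.03 Ttot 0.05 psi -99.1 w 55.6 t 49.425
```

View pics/c46.png

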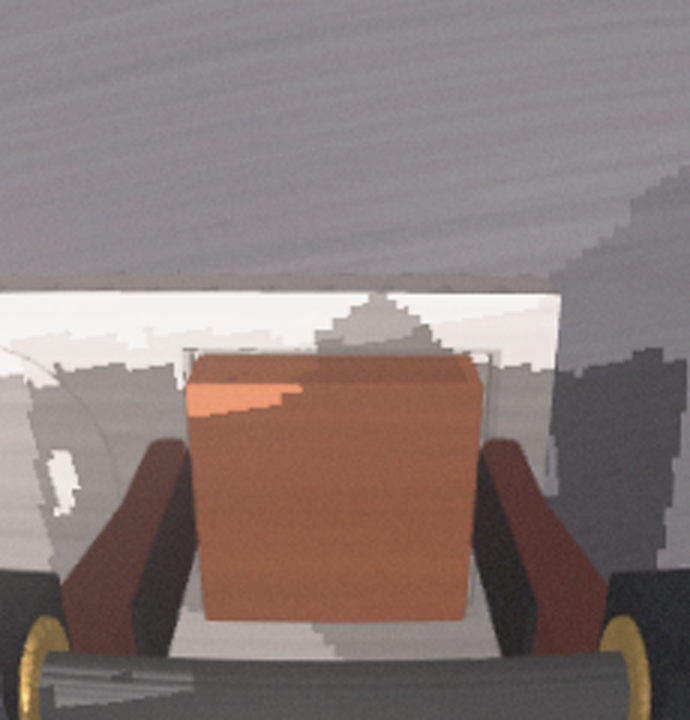

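```bash
python3 -m creep '[{"tx":-1.6,"ty":-1.2,"tz":2,"rx":0,"ry":0,"rz":0,"fingers":255},{"tx":-1.8,"ty":-1.2,"tz":2,"rx":0,"ry":0,"rz":0,"fingers":255},{"tx":-1.8,"ty":-1.2,"tz":2,"rx":0,"ry":0,"rz":0,"fingers":255}]';python3 - <<'E'
from h import *
T((0,0)); im=save("wrist","pics/w47"); crop(im,150,80,380,320,3,"pics/c47.png")
E
```

```text
t: 49.85
ee_pos: [493.6, 246.6, 33.5]
orientation: [-0.169, -2.139, 2.139]
ft_force: [0.2, -0.3, -1.5]
width: 55.7
ee [493.6 246.6  33.5] f [ 0.2 -0.3 -1.5] Mz 0.05 Ttot -0.16 psi -99.1 w 55.7 t 49.85
```

View pics/c47.png

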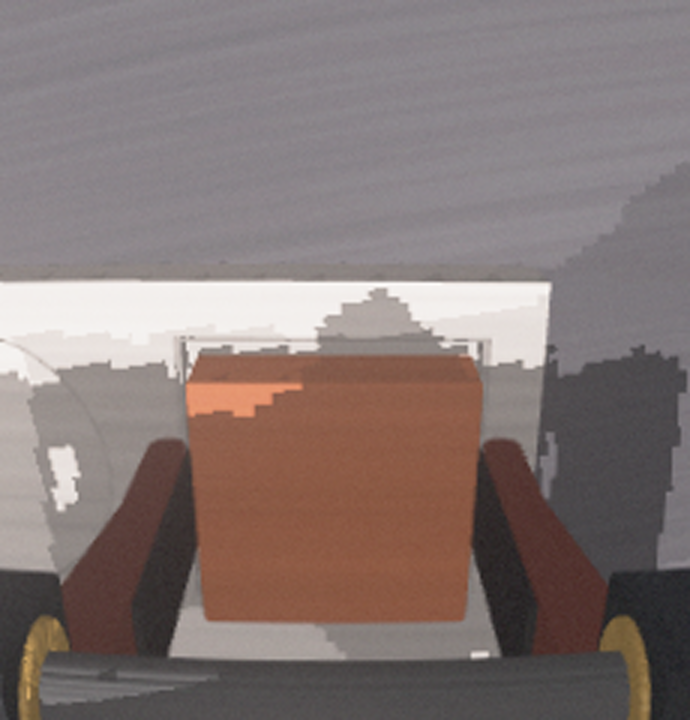

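Gaps are even now (15 and 16 px at the sides, about 16 at the front), so I'll lower into the pocket.

```bash
python3 -m creep '[{"tx":0,"ty":0,"tz":-3,"rx":0,"ry":0,"rz":0,"fingers":255},{"tx":0,"ty":0,"tz":-5.5,"rx":0,"ry":0,"rz":0,"fingers":255},{"tx":0,"ty":0,"tz":-5.5,"rx":0,"ry":0,"rz":0,"fingers":255}]';python3 - <<'E'
from h import *
T((0,0)); im=save("wrist","pics/w48"); crop(im,150,80,380,320,3,"pics/c48.png")
E
```

```text
t: 50.28
ee_pos: [494.1, 246.7, 28.3]
orientation: [-0.17, -2.139, 2.139]
ft_force: [0.2, -1.4, 0.7]
width: 55.3
ee [494.1 246.7  28.3] f [ 0.2 -1.4  0.7] Mz 0.08 Ttot -0.67 psi -99.1 w 55.3 t 50.275
```

View pics/c48.png

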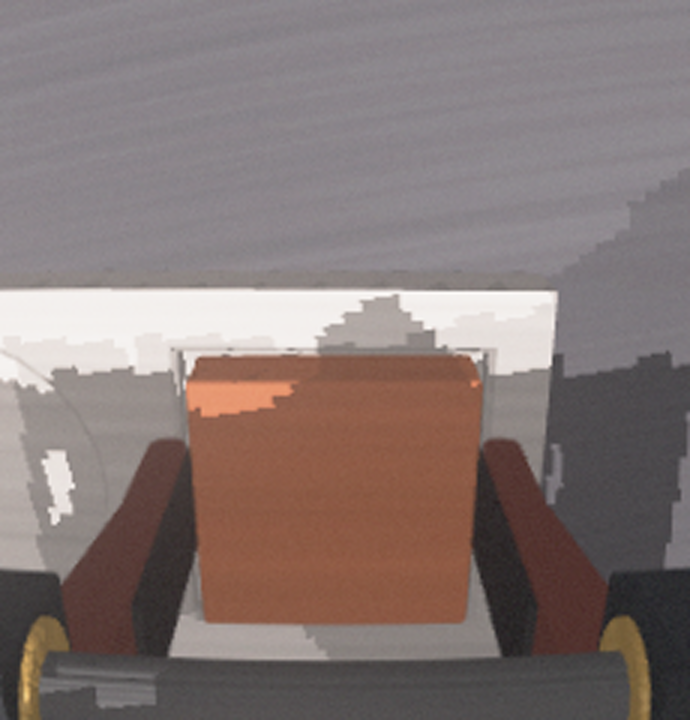

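The block is down in the pocket. Release and lift.

```bash
python3 -m creep '[{"tx":0,"ty":0,"tz":0,"rx":0,"ry":0,"rz":0,"fingers":0},{"tx":0,"ty":0,"tz":0,"rx":0,"ry":0,"rz":0,"fingers":0},{"tx":0,"ty":0,"tz":0,"rx":0,"ry":0,"rz":0,"fingers":0},{"tx":0,"ty":0,"tz":0,"rx":0,"ry":0,"rz":0,"fingers":0},{"tx":-10,"ty":0,"tz":40,"rx":0,"ry":0,"rz":0,"fingers":0},{"tx":-40,"ty":30,"tz":90,"rx":0,"ry":0,"rz":0,"fingers":0},{"tx":-70,"ty":40,"tz":140,"rx":0,"ry":0,"rz":0.08,"fingers":0},{"tx":-90,"ty":40,"tz":180,"rx":0,"ry":0,"rz":0.15,"fingers":0},{"tx":-90,"ty":40,"tz":180,"rx":0,"ry":0,"rz":0.15,"fingers":0},{"tx":-90,"ty":40,"tz":180,"rx":0,"ry":0,"rz":0.15,"fingers":0}]';python3 - <<'E'
from h import *
T((0,0)); im=save("wrist","pics/w49")
rectify(im,"wrist",456,292,100,16,3.8,"pics/n49.png")
E
```

```text
t: 51.58
ee_pos: [403.8, 286.6, 207.8]
orientation: [-0.01, -2.217, 2.217]
ft_force: [0.8, -0.8, 0.9]
width: 87.7
ee [403.8 286.6 207.8] f [ 0.8 -0.8  0.9] Mz -0.02 Ttot -0.59 psi -90.5 w 87.7 t 51.575
```

View pics/n49.png

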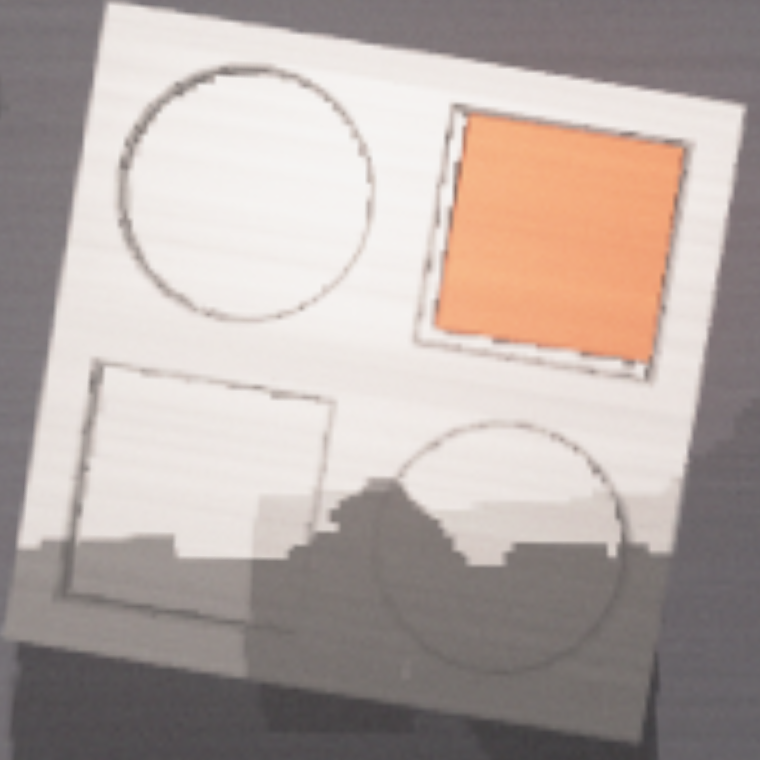

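View pics/w49.png

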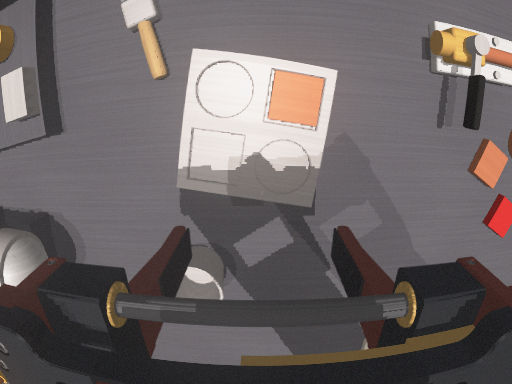

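The first square is home in its pocket. Next is the second square at about (421,-58).

```bash
python3 -m creep '[{"tx":2,"ty":-45,"tz":0,"rx":0,"ry":0,"rz":-0.05,"fingers":0},{"tx":4,"ty":-95,"tz":0,"rx":0,"ry":0,"rz":-0.1,"fingers":0},{"tx":6,"ty":-145,"tz":0,"rx":0,"ry":0,"rz":-0.16,"fingers":0},{"tx":8,"ty":-195,"tz":0,"rx":0,"ry":0,"rz":-0.22,"fingers":0},{"tx":10,"ty":-245,"tz":0,"rx":0,"ry":0,"rz":-0.3,"fingers":0},{"tx":13,"ty":-295,"tz":-20,"rx":0,"ry":0,"rz":-0.4,"fingers":0},{"tx":16,"ty":-344,"tz":-60,"rx":0,"ry":0,"rz":-0.463,"fingers":0},{"tx":16,"ty":-344,"tz":-110,"rx":0,"ry":0,"rz":-0.463,"fingers":0},{"tx":16,"ty":-344,"tz":-150,"rx":0,"ry":0,"rz":-0.463,"fingers":0},{"tx":16,"ty":-344,"tz":-150,"rx":0,"ry":0,"rz":-0.463,"fingers":0}]';python3 - <<'E'
from h import *
T((0,0)); im=save("wrist","pics/w50")
E
```

```text
t: 52.88
ee_pos: [416.8, -57.3, 54.9]
orientation: [-0.462, -1.954, 1.955]
ft_force: [-0.4, -0.7, 0.3]
width: 87.7
ee [416.8 -57.3  54.9] f [-0.4 -0.7  0.3] Mz 0.03 Ttot -0.27 psi -117.1 w 87.7 t 52.875
```

View pics/w50.png

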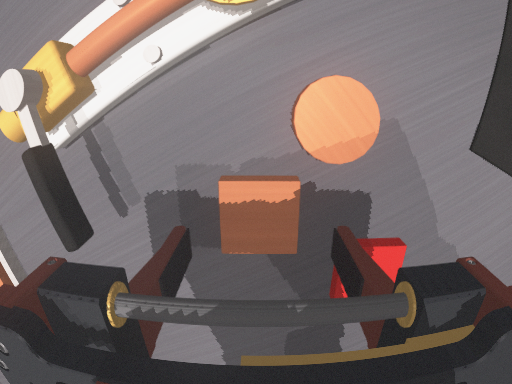

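```bash
python3 -m creep '[{"tx":0,"ty":0,"tz":0,"rx":0,"ry":0,"rz":0,"fingers":40},{"tx":0,"ty":0,"tz":-15,"rx":0,"ry":0,"rz":0,"fingers":40},{"tx":0,"ty":0,"tz":-30,"rx":0,"ry":0,"rz":0,"fingers":40},{"tx":0,"ty":0,"tz":-41,"rx":0,"ry":0,"rz":0,"fingers":40},{"tx":0,"ty":0,"tz":-41,"rx":0,"ry":0,"rz":0,"fingers":40},{"tx":0,"ty":0,"tz":-41,"rx":0,"ry":0,"rz":0,"fingers":255},{"tx":0,"ty":0,"tz":-41,"rx":0,"ry":0,"rz":0,"fingers":255},{"tx":0,"ty":0,"tz":-41,"rx":0,"ry":0,"rz":0,"fingers":255},{"tx":0,"ty":0,"tz":-41,"rx":0,"ry":0,"rz":0,"fingers":255},{"tx":0,"ty":0,"tz":-41,"rx":0,"ry":0,"rz":0,"fingers":255}]'; python3 -c "
from h import *
T((0,0))"; python3 -m creep '[{"tx":0,"ty":0,"tz":10,"rx":0,"ry":0,"rz":0,"fingers":255},{"tx":0,"ty":0,"tz":30,"rx":0,"ry":0,"rz":0,"fingers":255},{"tx":0,"ty":0,"tz":60,"rx":0,"ry":0,"rz":0,"fingers":255},{"tx":0,"ty":0,"tz":100,"rx":0,"ry":0,"rz":0,"fingers":255},{"tx":0,"ty":0,"tz":100,"rx":0,"ry":0,"rz":0,"fingers":255}]';python3 - <<'E'
from h import *
T((0,0)); im=save("wrist","pics/w51")
E
```

```text
t: 54.18
ee_pos: [420.1, -57.3, 17.4]
orientation: [-0.471, -1.959, 1.959]
ft_force: [-0.3, 0.4, 3.9]
width: 55.4
ee [420.1 -57.3  17.4] f [-0.3  0.4  3.9] Mz -0.03 Ttot 0.11 psi -117.0 w 55.4 t 54.175
t: 54.8
ee_pos: [421.5, -57.5, 119.6]
orientation: [-0.476, -1.961, 1.961]
ft_force: [0.4, -0.6, -1.7]
width: 55.6
ee [421.5 -57.5 119.6] f [ 0.4 -0.6 -1.7] Mz -0.05 Ttot -0.27 psi -117.0 w 55.6 t 54.8
```

View pics/w51.png

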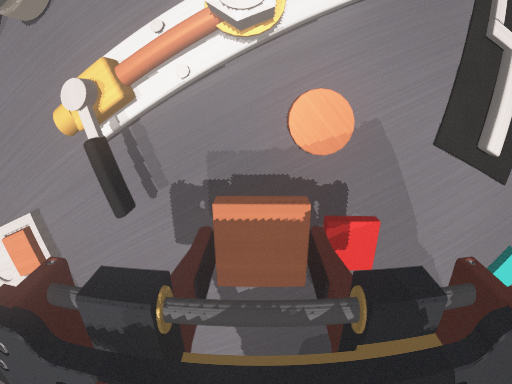

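```bash
python3 -m creep '[{"tx":0,"ty":40,"tz":0,"rx":0,"ry":0,"rz":0.04,"fingers":255},{"tx":0,"ty":85,"tz":0,"rx":0,"ry":0,"rz":0.08,"fingers":255},{"tx":1,"ty":135,"tz":0,"rx":0,"ry":0,"rz":0.12,"fingers":255},{"tx":1,"ty":185,"tz":0,"rx":0,"ry":0,"rz":0.16,"fingers":255},{"tx":2,"ty":235,"tz":0,"rx":0,"ry":0,"rz":0.2,"fingers":255},{"tx":2,"ty":285,"tz":0,"rx":0,"ry":0,"rz":0.24,"fingers":255},{"tx":3,"ty":335,"tz":0,"rx":0,"ry":0,"rz":0.28,"fingers":255},{"tx":3,"ty":375,"tz":-20,"rx":0,"ry":0,"rz":0.3125,"fingers":255},{"tx":3,"ty":398,"tz":-50,"rx":0,"ry":0,"rz":0.3125,"fingers":255},{"tx":3,"ty":398,"tz":-76,"rx":0,"ry":0,"rz":0.3125,"fingers":255}]';python3 -m creep '[{"tx":0,"ty":0,"tz":0,"rx":0,"ry":0,"rz":0,"fingers":255},{"tx":0,"ty":0,"tz":0,"rx":0,"ry":0,"rz":0,"fingers":255}]'
python3 - <<'E'
from h import *
T((0,0)); im=save("wrist","pics/w52"); crop(im,150,80,380,320,3,"pics/c52.png")
E
```

```text
t: 56.1
ee_pos: [421.7, 341.8, 38.4]
orientation: [-0.166, -2.138, 2.141]
ft_force: [-0.4, -0.4, -3.3]
width: 55.7
t: 56.35
ee_pos: [422.5, 340.3, 40.8]
orientation: [-0.169, -2.137, 2.139]
ft_force: [0.1, -0.2, -1.6]
width: 55.5
ee [422.5 340.3  40.8] f [ 0.1 -0.2 -1.6] Mz 0.01 Ttot -0.1 psi -99.1 w 55.5 t 56.35
```

View pics/c52.png

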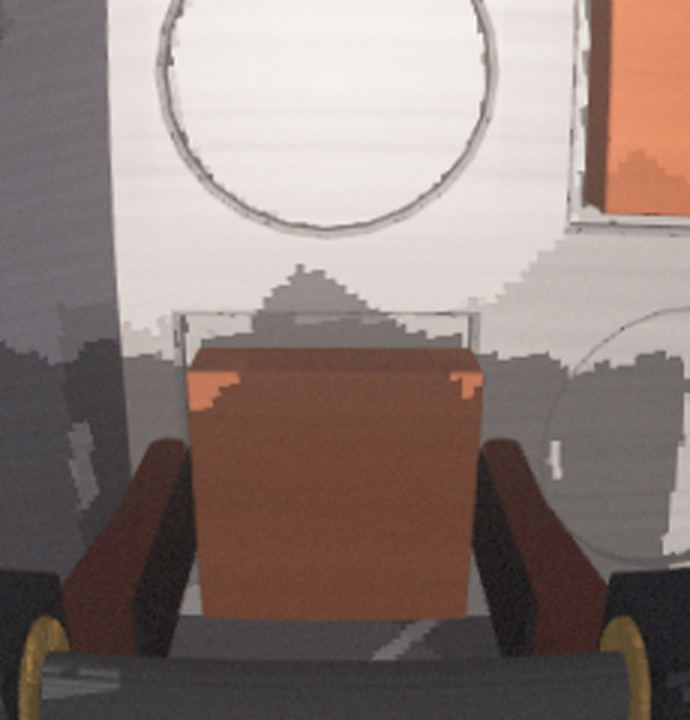

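Run:
```python
from h import *
im=load("pics/w52"); T((0,0))
f=lambda u,v,z:w(im,"wrist",u/3+150-.3,v/3+80-.3,z)
e=np.array([.987,-.158,0])
a,b=f(174,313,16),f(481,313,16); pc=(a+b)/2-31*e
c,d=f(196,349,23.3),f(472,349,23.3); bc=(c+d)/2-28*e
print(pc.round(1),bc.round(1),(pc-bc).round(1), np.linalg.norm(a-b),np.linalg.norm(c-d))
```

```text
ee [423.  340.6  41.5] f [-0.1 -0.4 -1.9] Mz -0.05 Ttot -0.19 psi -99.1 w 55.4 t 56.4
[425.2 340.5  16. ] [422.4 339.6  23.3] [ 2.8  1.  -7.3] 64.65623639895384 56.34729762007401
```

```bash
python3 -m creep '[{"tx":1,"ty":0.8,"tz":-4,"rx":0,"ry":0,"rz":0,"fingers":255},{"tx":1,"ty":0.8,"tz":-8,"rx":0,"ry":0,"rz":0,"fingers":255},{"tx":1,"ty":0.8,"tz":-8,"rx":0,"ry":0,"rz":0,"fingers":255}]';python3 - <<'E'
from h import *
im=save("wrist","pics/w53"); crop(im,150,80,380,320,3,"pics/c53.png");T((0,0)); 
E
```

```text
t: 56.78
ee_pos: [423.8, 341.4, 33.2]
orientation: [-0.17, -2.139, 2.139]
ft_force: [-0.5, -0.5, -2.3]
width: 55.8
ee [423.8 341.5  33.2] f [ 0.4  0.2 -2.7] Mz -0.02 Ttot -0.07 psi -99.1 w 55.7 t 56.825
```

View pics/c53.png

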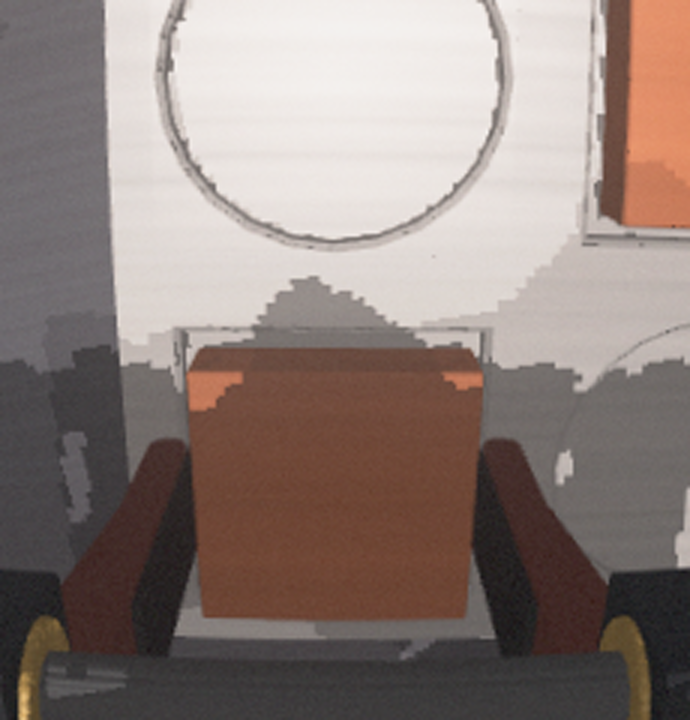

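```bash
python3 -m creep '[{"tx":1,"ty":0,"tz":-2,"rx":0,"ry":0,"rz":0,"fingers":255},{"tx":1,"ty":0,"tz":-5.5,"rx":0,"ry":0,"rz":0,"fingers":255},{"tx":1,"ty":0,"tz":-5.5,"rx":0,"ry":0,"rz":0,"fingers":255}]';python3 - <<'E'
from h import *
T((0,0))
im=save("wrist","pics/w54"); crop(im,150,80,380,320,3,"pics/c54.png")
E
```

```text
t: 57.2
ee_pos: [424.9, 341.6, 27.5]
orientation: [-0.17, -2.139, 2.139]
ft_force: [-0.9, -0.3, -2.5]
width: 55.8
ee [424.9 341.6  27.5] f [-0.9 -0.3 -2.5] Mz -0.0 Ttot 0.17 psi -99.1 w 55.8 t 57.2
```

View pics/c54.png

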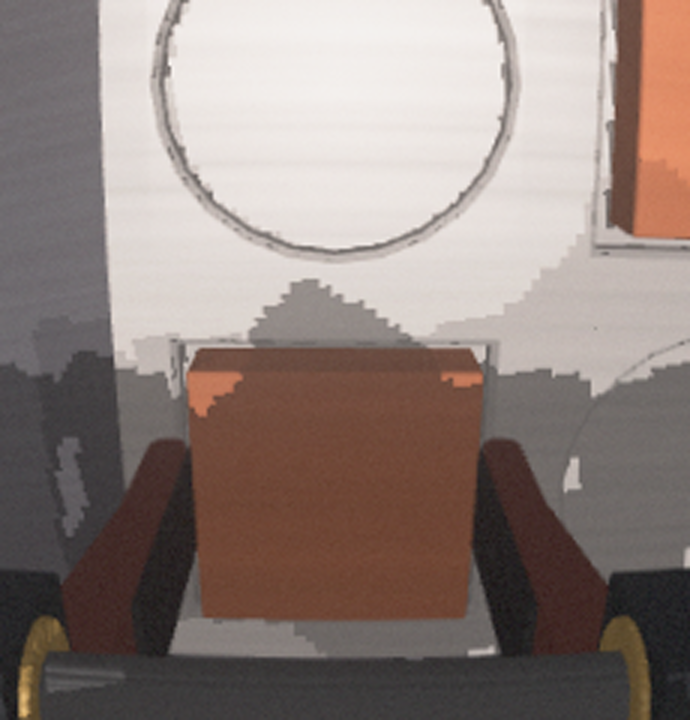

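The block is inside the mouth with free gaps and nothing loaded. Release and lift.

```bash
python3 -m creep '[{"tx":0,"ty":0,"tz":-0.5,"rx":0,"ry":0,"rz":0,"fingers":0},{"tx":0,"ty":0,"tz":-0.5,"rx":0,"ry":0,"rz":0,"fingers":0},{"tx":0,"ty":0,"tz":0,"rx":0,"ry":0,"rz":0,"fingers":0},{"tx":0,"ty":0,"tz":0,"rx":0,"ry":0,"rz":0,"fingers":0},{"tx":0,"ty":0,"tz":40,"rx":0,"ry":0,"rz":0,"fingers":0},{"tx":-7,"ty":-15,"tz":90,"rx":0,"ry":0,"rz":0,"fingers":0},{"tx":-14,"ty":-35,"tz":140,"rx":0,"ry":0,"rz":0.08,"fingers":0},{"tx":-21,"ty":-55,"tz":180,"rx":0,"ry":0,"rz":0.15,"fingers":0},{"tx":-21,"ty":-55,"tz":180,"rx":0,"ry":0,"rz":0.15,"fingers":0},{"tx":-21,"ty":-55,"tz":180,"rx":0,"ry":0,"rz":0.15,"fingers":0}]';python3 - <<'E'
from h import *
T((0,0)); im=save("wrist","pics/w55")
rectify(im,"wrist",456,292,100,16,3.8,"pics/n55.png")
E
```

```text
t: 58.5
ee_pos: [403.7, 286.6, 207.3]
orientation: [-0.011, -2.217, 2.217]
ft_force: [1.0, 1.0, -1.2]
width: 88.2
ee [403.7 286.6 207.3] f [ 1.   1.  -1.2] Mz 0.04 Ttot 0.14 psi -90.5 w 88.2 t 58.5
```

View pics/n55.png

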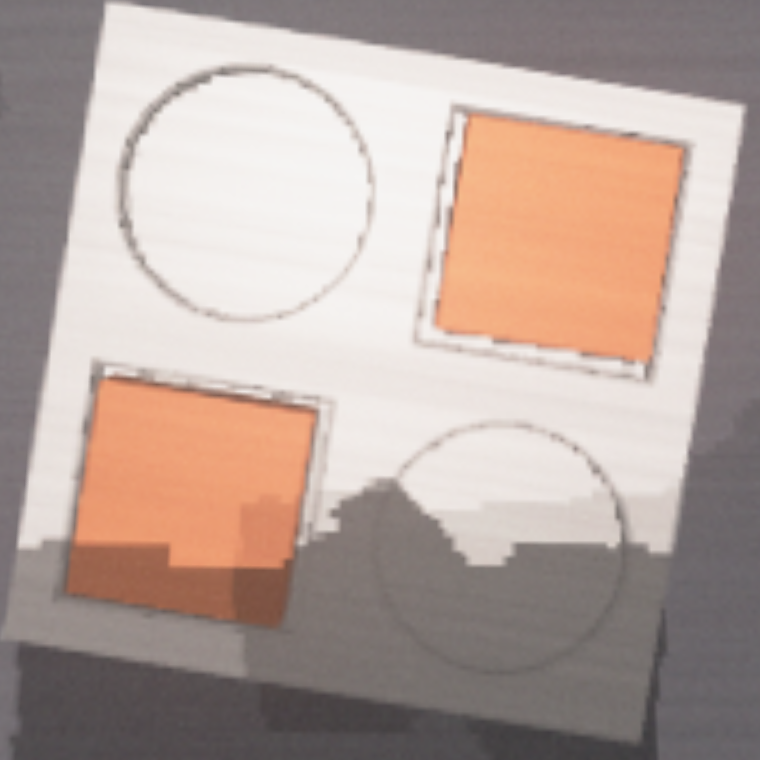

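Both squares are home. Now the disc at about (459,-136).

```bash
python3 -m creep '[{"tx":6,"ty":-45,"tz":0,"rx":0,"ry":0,"rz":0.07,"fingers":0},{"tx":12,"ty":-95,"tz":0,"rx":0,"ry":0,"rz":0.14,"fingers":0},{"tx":18,"ty":-145,"tz":0,"rx":0,"ry":0,"rz":0.21,"fingers":0},{"tx":24,"ty":-195,"tz":0,"rx":0,"ry":0,"rz":0.28,"fingers":0},{"tx":30,"ty":-245,"tz":0,"rx":0,"ry":0,"rz":0.35,"fingers":0},{"tx":36,"ty":-295,"tz":0,"rx":0,"ry":0,"rz":0.42,"fingers":0},{"tx":42,"ty":-345,"tz":-20,"rx":0,"ry":0,"rz":0.49,"fingers":0},{"tx":48,"ty":-390,"tz":-60,"rx":0,"ry":0,"rz":0.56,"fingers":0},{"tx":54,"ty":-422,"tz":-110,"rx":0,"ry":0,"rz":0.635,"fingers":0},{"tx":54,"ty":-422,"tz":-150,"rx":0,"ry":0,"rz":0.635,"fingers":0}]';python3 -m creep '[{"tx":0,"ty":0,"tz":0,"rx":0,"ry":0,"rz":0,"fingers":0},{"tx":0,"ty":0,"tz":0,"rx":0,"ry":0,"rz":0,"fingers":0}]';python3 - <<'E'
from h import *
T((0,0)); im=save("wrist","pics/w56")
E
```

```text
t: 59.8
ee_pos: [457.4, -136.9, 54.4]
orientation: [-0.603, 1.866, -1.864]
ft_force: [0.3, 0.5, 0.9]
width: 87.9
t: 60.05
ee_pos: [457.9, -135.0, 57.8]
orientation: [-0.604, 1.863, -1.862]
ft_force: [-0.5, 0.0, -0.2]
width: 87.7
ee [ 457.9 -135.    57.8] f [-0.5  0.  -0.2] Mz 0.0 Ttot -0.05 psi -54.1 w 87.7 t 60.05
```

View pics/w56.png

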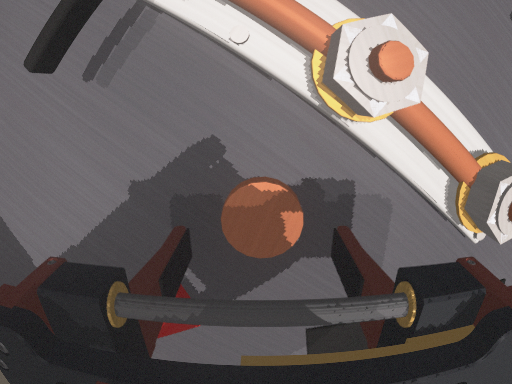

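Run:
```python
from h import *
im=load("pics/w56")
overlay(im,"wrist",[circ(x,y,30,16) for x,y in [(458,-135.5),(460,-136)]]+[circ(460,-136,30,0)],200,150,330,290,4,"pics/ov56.png")
```

```text
(no output)
```

View pics/ov56.png

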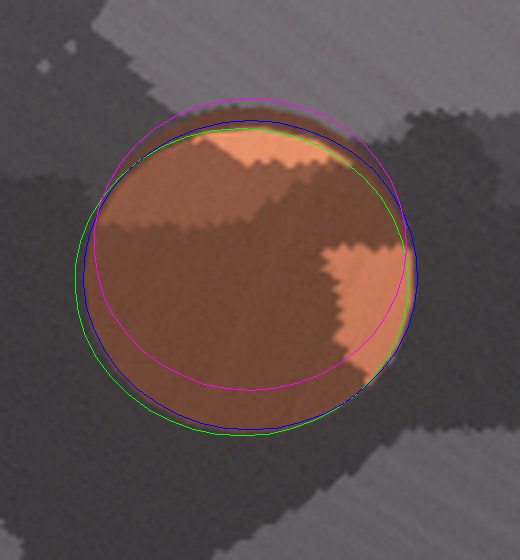

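```bash
python3 -m creep '[{"tx":0,"ty":0,"tz":-20,"rx":0,"ry":0,"rz":0,"fingers":0},{"tx":0,"ty":0,"tz":-42,"rx":0,"ry":0,"rz":0,"fingers":0},{"tx":0,"ty":0,"tz":-42,"rx":0,"ry":0,"rz":0,"fingers":0},{"tx":0,"ty":0,"tz":-42,"rx":0,"ry":0,"rz":0,"fingers":255},{"tx":0,"ty":0,"tz":-42,"rx":0,"ry":0,"rz":0,"fingers":255},{"tx":0,"ty":0,"tz":-42,"rx":0,"ry":0,"rz":0,"fingers":255},{"tx":0,"ty":0,"tz":-42,"rx":0,"ry":0,"rz":0,"fingers":255},{"tx":0,"ty":0,"tz":-42,"rx":0,"ry":0,"rz":0,"fingers":255}]'; python3 -c "
from h import *
T((0,0))"; python3 -m creep '[{"tx":0,"ty":0,"tz":10,"rx":0,"ry":0,"rz":0,"fingers":255},{"tx":0,"ty":0,"tz":30,"rx":0,"ry":0,"rz":0,"fingers":255},{"tx":0,"ty":0,"tz":60,"rx":0,"ry":0,"rz":0,"fingers":255},{"tx":0,"ty":0,"tz":110,"rx":0,"ry":0,"rz":0,"fingers":255},{"tx":0,"ty":0,"tz":110,"rx":0,"ry":0,"rz":0,"fingers":255}]';python3 - <<'E'
from h import *
T((0,0)); im=save("wrist","pics/w57")
E
```

```text
t: 61.1
ee_pos: [458.3, -135.6, 16.3]
orientation: [-0.602, 1.862, -1.863]
ft_force: [-0.1, 1.0, 7.3]
width: 59.4
ee [ 458.3 -135.6   16.3] f [-0.1  1.   7.3] Mz -0.03 Ttot 0.4 psi -54.1 w 59.4 t 61.1
t: 61.72
ee_pos: [460.0, -136.1, 129.0]
orientation: [-0.597, 1.857, -1.865]
ft_force: [0.1, -0.6, -2.3]
width: 59.1
ee [ 460.  -136.1  129. ] f [ 0.1 -0.6 -2.3] Mz -0.01 Ttot -0.24 psi -54.1 w 59.1 t 61.725
```

View pics/w57.png

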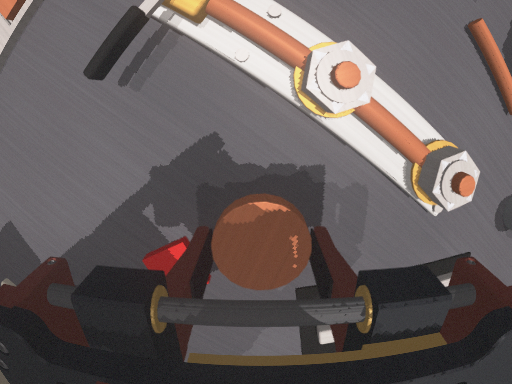

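```bash
python3 -m creep '[{"tx":4,"ty":45,"tz":0,"rx":0,"ry":0,"rz":0,"fingers":255},{"tx":9,"ty":98,"tz":0,"rx":0,"ry":0,"rz":0,"fingers":255},{"tx":14,"ty":151,"tz":0,"rx":0,"ry":0,"rz":0,"fingers":255},{"tx":19,"ty":204,"tz":0,"rx":0,"ry":0,"rz":0,"fingers":255},{"tx":24,"ty":257,"tz":0,"rx":0,"ry":0,"rz":0,"fingers":255},{"tx":30,"ty":310,"tz":0,"rx":0,"ry":0,"rz":0,"fingers":255},{"tx":36,"ty":363,"tz":0,"rx":0,"ry":0,"rz":0,"fingers":255},{"tx":42,"ty":416,"tz":0,"rx":0,"ry":0,"rz":0,"fingers":255},{"tx":46,"ty":464,"tz":-20,"rx":0,"ry":0,"rz":0,"fingers":255},{"tx":46,"ty":464,"tz":-60,"rx":0,"ry":0,"rz":0,"fingers":255}]';python3 -m creep '[{"tx":0,"ty":0,"tz":-25,"rx":0,"ry":0,"rz":0,"fingers":255},{"tx":0,"ty":0,"tz":-25,"rx":0,"ry":0,"rz":0,"fingers":255},{"tx":0,"ty":0,"tz":-25,"rx":0,"ry":0,"rz":0,"fingers":255}]';python3 - <<'E'
from h import *
T((0,0)); im=save("wrist","pics/w58"); crop(im,150,80,380,320,3,"pics/c58.png")
E
```

```text
t: 63.02
ee_pos: [504.5, 332.3, 64.6]
orientation: [-0.603, 1.861, -1.858]
ft_force: [0.2, -1.1, -2.2]
width: 58.9
t: 63.4
ee_pos: [503.7, 328.4, 40.5]
orientation: [-0.604, 1.863, -1.863]
ft_force: [0.9, 1.4, -1.5]
width: 59.0
ee [503.7 328.4  40.5] f [ 0.9  1.4 -1.5] Mz 0.01 Ttot 0.42 psi -54.1 w 59.0 t 63.4
```

View pics/c58.png

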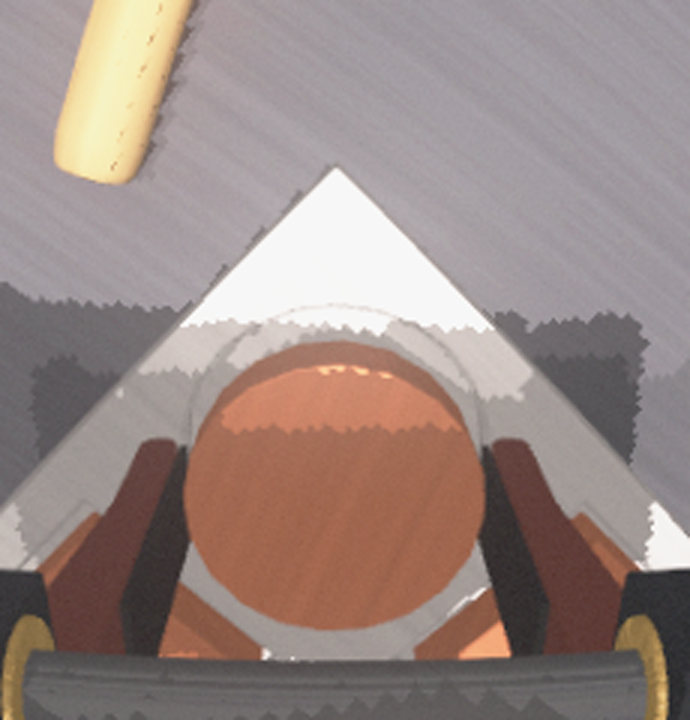

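Run:
```python
from h import *
im=load("pics/w58")
overlay(im,"wrist",[circ(506.5,326.5,33,16),circ(505,327,30,40.3),circ(505,327,30,24.3)],150,80,380,320,3,"pics/ov58.png")
print(w(im,"wrist",336/3+150-.3,167/3+80-.3,16))
```

```text
[555.95456755 364.14713398  16.        ]
```

View pics/ov58.png

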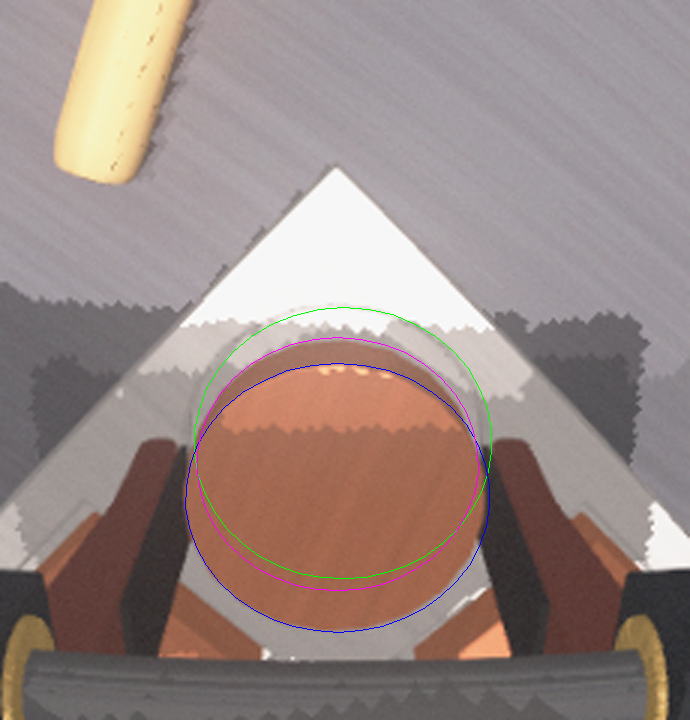

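```bash
python3 -m creep '[{"tx":1,"ty":0.8,"tz":-4,"rx":0,"ry":0,"rz":0,"fingers":255},{"tx":1,"ty":0.8,"tz":-8.5,"rx":0,"ry":0,"rz":0,"fingers":255},{"tx":1,"ty":0.8,"tz":-8.5,"rx":0,"ry":0,"rz":0,"fingers":255}]';python3 - <<'E'
from h import *
T((0,0)); im=save("wrist","pics/w59"); crop(im,150,80,380,320,3,"pics/c59.png")
E
```

```text
t: 63.82
ee_pos: [504.7, 329.2, 32.1]
orientation: [-0.603, 1.863, -1.863]
ft_force: [-0.4, -0.1, -1.1]
width: 59.0
ee [504.7 329.2  32.1] f [-0.4 -0.1 -1.1] Mz 0.03 Ttot 0.1 psi -54.1 w 59.0 t 63.825
```

View pics/c59.png

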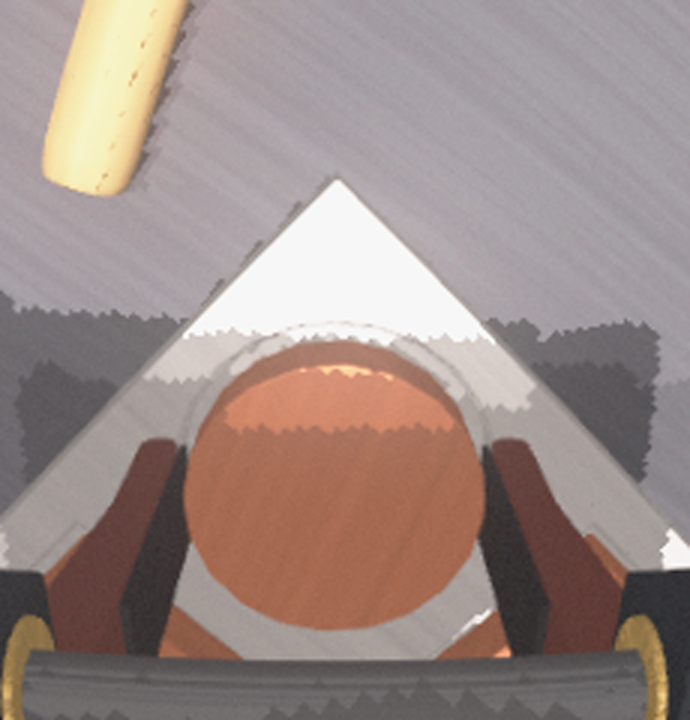

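```bash
python3 -m creep '[{"tx":0.7,"ty":0.5,"tz":-2,"rx":0,"ry":0,"rz":0,"fingers":255},{"tx":0.7,"ty":0.5,"tz":-5,"rx":0,"ry":0,"rz":0,"fingers":255},{"tx":0.7,"ty":0.5,"tz":-5,"rx":0,"ry":0,"rz":0,"fingers":255}]';python3 - <<'E'
from h import *
T((0,0)); im=save("wrist","pics/w60"); crop(im,150,80,380,320,3,"pics/c60.png")
E
```

```text
t: 64.25
ee_pos: [505.3, 329.8, 26.9]
orientation: [-0.604, 1.863, -1.863]
ft_force: [0.4, 0.2, -1.8]
width: 59.0
ee [505.3 329.8  26.9] f [ 0.4  0.2 -1.8] Mz 0.06 Ttot 0.02 psi -54.1 w 59.0 t 64.25
```

View pics/c60.png

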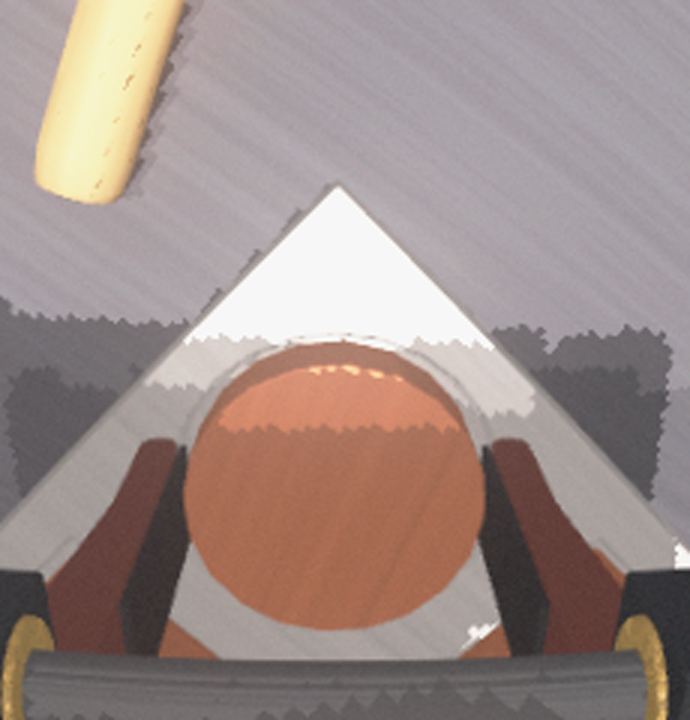

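The disc is inside the mouth and unloaded. I'll release with limited opening and lift.

```bash
python3 -m creep '[{"tx":0,"ty":0,"tz":-0.5,"rx":0,"ry":0,"rz":0,"fingers":40},{"tx":0,"ty":0,"tz":-0.5,"rx":0,"ry":0,"rz":0,"fingers":40},{"tx":0,"ty":0,"tz":0,"rx":0,"ry":0,"rz":0,"fingers":40},{"tx":0,"ty":0,"tz":0,"rx":0,"ry":0,"rz":0,"fingers":40},{"tx":0,"ty":0,"tz":40,"rx":0,"ry":0,"rz":0,"fingers":40},{"tx":-20,"ty":-10,"tz":90,"rx":0,"ry":0,"rz":-0.15,"fingers":0},{"tx":-50,"ty":-20,"tz":140,"rx":0,"ry":0,"rz":-0.32,"fingers":0},{"tx":-80,"ty":-35,"tz":180,"rx":0,"ry":0,"rz":-0.48,"fingers":0},{"tx":-101,"ty":-43,"tz":180,"rx":0,"ry":0,"rz":-0.635,"fingers":0},{"tx":-101,"ty":-43,"tz":180,"rx":0,"ry":0,"rz":-0.635,"fingers":0}]';python3 - <<'E'
from h import *
T((0,0)); im=save("wrist","pics/w61")
rectify(im,"wrist",456,292,100,16,3.8,"pics/n61.png")
save("scene","pics/s61"); save("top","pics/t61")
E
```

```text
t: 65.55
ee_pos: [403.6, 286.5, 207.8]
orientation: [-0.008, -2.219, 2.218]
ft_force: [0.4, 0.1, 0.4]
width: 87.8
ee [403.6 286.5 207.8] f [0.4 0.1 0.4] Mz 0.03 Ttot -0.05 psi -90.4 w 87.8 t 65.55
```

View pics/n61.png

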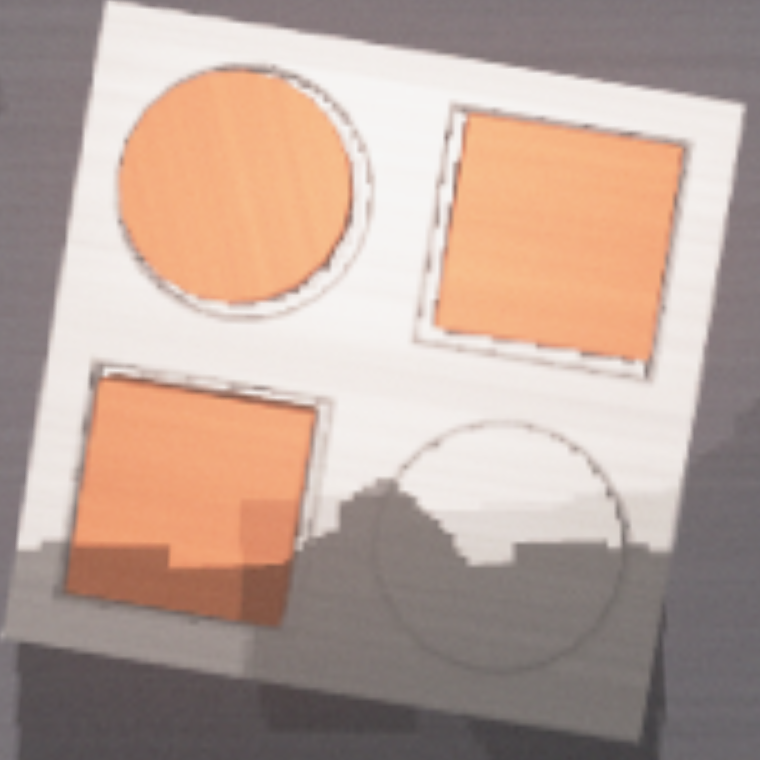

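View pics/s61.png

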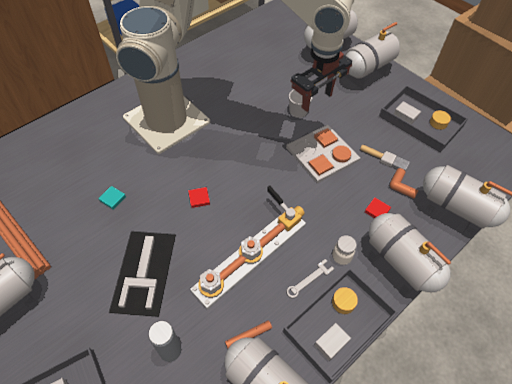

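View pics/t61.png

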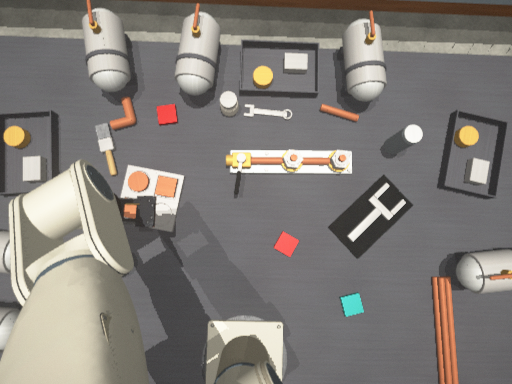

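All three blanks look flat in their pockets and nothing else has moved. A numerical check at the home height (top face z=26):

Run:
```python
from h import *
im=load("pics/w61"); s=3.8;cx,cy,h=456,292,100
for z in (26,):
    o=rectify(im,"wrist",cx,cy,h,z,s,"pics/n61b.png")
    hsv=cv2.cvtColor(o,cv2.COLOR_BGR2HSV); m=cv2.inRange(hsv,(5,110,80),(18,255,255))
    for c in cv2.findContours(m,cv2.RETR_EXTERNAL,cv2.CHAIN_APPROX_NONE)[0]:
        if cv2.contourArea(c)<3000: continue
        (u,v),(a,b),t=cv2.minAreaRect(c); print(round(cx+h-v/s,1),round(cy+h-u/s,1),round(a/s,1),round(b/s,1))
print("pockets UR(492.1,246.3) LL(424.2,340.3) UL(505.3,327.3)")
```

```text
426.2 340.4 55.8 56.5
493.6 246.3 55.7 55.4
506.2 328.8 58.9 57.7
pockets UR(492.1,246.3) LL(424.2,340.3) UL(505.3,327.3)
```

All within about 2 mm of the pocket centres, with the correct apparent size at home height. Last step is the valve: I turn the wrist half round (joint 6 would run out of range otherwise) and go over the handle.

```bash
python3 -m creep '[{"tx":5,"ty":-15,"tz":0,"rx":0,"ry":0,"rz":0.18,"fingers":0},{"tx":10,"ty":-30,"tz":0,"rx":0,"ry":0,"rz":0.36,"fingers":0},{"tx":15,"ty":-45,"tz":0,"rx":0,"ry":0,"rz":0.54,"fingers":0},{"tx":20,"ty":-60,"tz":0,"rx":0,"ry":0,"rz":0.72,"fingers":0},{"tx":25,"ty":-75,"tz":0,"rx":0,"ry":0,"rz":0.9,"fingers":0},{"tx":30,"ty":-90,"tz":0,"rx":0,"ry":0,"rz":1.08,"fingers":0},{"tx":35,"ty":-105,"tz":0,"rx":0,"ry":0,"rz":1.26,"fingers":0},{"tx":40,"ty":-120,"tz":0,"rx":0,"ry":0,"rz":1.44,"fingers":0},{"tx":45,"ty":-135,"tz":0,"rx":0,"ry":0,"rz":1.62,"fingers":0},{"tx":50,"ty":-150,"tz":0,"rx":0,"ry":0,"rz":1.8,"fingers":0}]'; python3 -m creep '[{"tx":5,"ty":-15,"tz":0,"rx":0,"ry":0,"rz":0.18,"fingers":0},{"tx":10,"ty":-30,"tz":0,"rx":0,"ry":0,"rz":0.36,"fingers":0},{"tx":15,"ty":-45,"tz":0,"rx":0,"ry":0,"rz":0.54,"fingers":0},{"tx":20,"ty":-60,"tz":0,"rx":0,"ry":0,"rz":0.72,"fingers":0},{"tx":30,"ty":-75,"tz":0,"rx":0,"ry":0,"rz":0.9,"fingers":0},{"tx":37,"ty":-95,"tz":0,"rx":0,"ry":0,"rz":1.08,"fingers":0},{"tx":43,"ty":-111,"tz":-20,"rx":0,"ry":0,"rz":1.24,"fingers":0},{"tx":43,"ty":-111,"tz":-40,"rx":0,"ry":0,"rz":1.34,"fingers":0},{"tx":43,"ty":-111,"tz":-40,"rx":0,"ry":0,"rz":1.34,"fingers":0},{"tx":43,"ty":-111,"tz":-40,"rx":0,"ry":0,"rz":1.34,"fingers":0}]'
python3 - <<'E'
from h import *
T((0,0)); im=save("wrist","pics/w62"); print(ctrl.get_obs()["qpos"].round(2))
st=(576.4,26.7)
P=[]
for a in (180,176,172):
    d=np.array([np.cos(np.radians(a)),np.sin(np.radians(a))]); n=np.array([-d[1],d[0]])
    P.append(np.array([[*(np.array(st)+r*d+k*n),78] for r,k in [(39,5.5),(105,5.5),(105,-5.5),(39,-5.5)]]))
overlay(im,"wrist",P,130,60,390,270,3,"pics/ov62.png")
E
```

```text
t: 66.95
ee_pos: [455.6, 136.4, 206.4]
orientation: [-1.309, 1.04, -1.039]
ft_force: [0.2, -0.5, -0.3]
width: 87.9
t: 68.2
ee_pos: [498.1, 25.9, 167.2]
orientation: [-1.571, 0.009, -0.009]
ft_force: [0.5, -0.1, -0.5]
width: 87.8
ee [498.1  25.9 167.2] f [ 0.5 -0.1 -0.5] Mz -0.02 Ttot -0.06 psi 89.3 w 87.8 t 68.2
[ 0.03  0.33  1.95 -0.    0.86 -1.53]
```

View pics/w62.png

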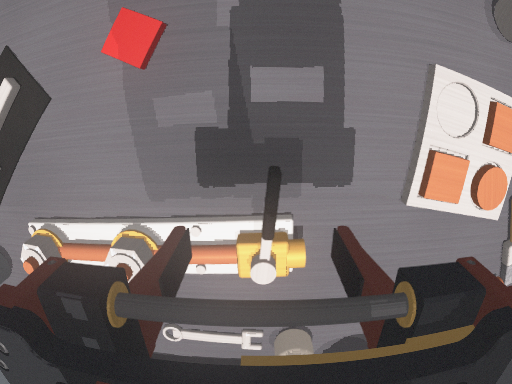

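View pics/ov62.png

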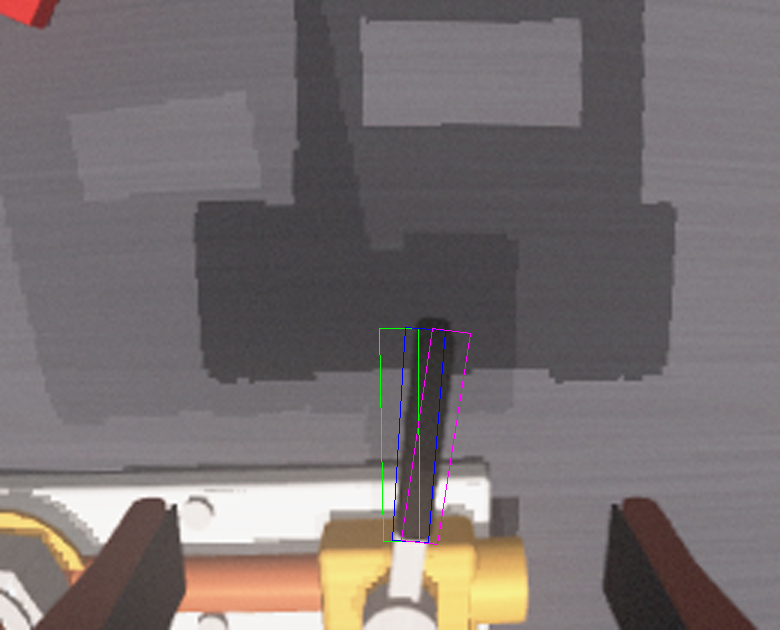

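The handle lies at about 174.5°, so the grip point is near (497,34). I'll align, go down and grip it.

```bash
python3 -m creep '[{"tx":-1,"ty":8.5,"tz":0,"rx":0,"ry":0,"rz":-0.085,"fingers":0},{"tx":-1,"ty":8.5,"tz":-40,"rx":0,"ry":0,"rz":-0.085,"fingers":0},{"tx":-1,"ty":8.5,"tz":-80,"rx":0,"ry":0,"rz":-0.085,"fingers":0},{"tx":-1,"ty":8.5,"tz":-109,"rx":0,"ry":0,"rz":-0.085,"fingers":0},{"tx":-1,"ty":8.5,"tz":-109,"rx":0,"ry":0,"rz":-0.085,"fingers":0},{"tx":-1,"ty":8.5,"tz":-109,"rx":0,"ry":0,"rz":-0.085,"fingers":255},{"tx":-1,"ty":8.5,"tz":-109,"rx":0,"ry":0,"rz":-0.085,"fingers":255},{"tx":-1,"ty":8.5,"tz":-109,"rx":0,"ry":0,"rz":-0.085,"fingers":255},{"tx":-1,"ty":8.5,"tz":-109,"rx":0,"ry":0,"rz":-0.085,"fingers":255},{"tx":-1,"ty":8.5,"tz":-109,"rx":0,"ry":0,"rz":-0.085,"fingers":255}]'
python3 - <<'E'
from h import *
T((576.4,26.7)); im=save("wrist","pics/w63")
p=ctrl.get_obs()["ee_pos"][:2]-np.array([576.4,26.7]); print(np.degrees(np.arctan2(p[1],p[0])),np.hypot(*p))
for k in range(0,100,10):
    a=-np.radians(k); q=np.array([[np.cos(a),-np.sin(a)],[np.sin(a),np.cos(a)]])@p-p; print(k,round(a,3),q.round(1))
E
```

```text
t: 69.5
ee_pos: [496.6, 34.4, 58.4]
orientation: [-1.569, 0.075, -0.075]
ft_force: [-0.0, 0.0, 0.5]
width: 41.2
ee [496.6  34.4  58.4] f [-0.   0.   0.5] Mz 0.06 Ttot 0.06 psi 84.5 w 41.2 t 69.5
174.51230873006162 80.19857328733781
0 -0.0 [0. 0.]
10 -0.175 [ 2.5 13.7]
20 -0.349 [ 7.4 26.8]
30 -0.524 [14.5 38.9]
40 -0.698 [23.6 49.5]
50 -0.873 [34.4 58.4]
60 -1.047 [46.6 65.3]
70 -1.222 [59.7 70. ]
80 -1.396 [73.5 72.3]
90 -1.571 [87.5 72.2]
```

View pics/w63.png

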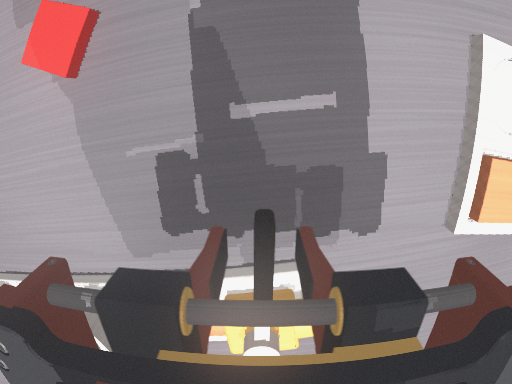

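The jaws are still closing on the centred handle, so I'll let them finish.

```bash
python3 -m creep '[{"tx":0,"ty":0,"tz":0,"rx":0,"ry":0,"rz":0,"fingers":255},{"tx":0,"ty":0,"tz":0,"rx":0,"ry":0,"rz":0,"fingers":255},{"tx":0,"ty":0,"tz":0,"rx":0,"ry":0,"rz":0,"fingers":255},{"tx":0,"ty":0,"tz":0,"rx":0,"ry":0,"rz":0,"fingers":255},{"tx":0,"ty":0,"tz":0,"rx":0,"ry":0,"rz":0,"fingers":255},{"tx":0,"ty":0,"tz":0,"rx":0,"ry":0,"rz":0,"fingers":255}]'; python3 -c "
from h import *
T((576.4,26.7))"
```

```text
t: 70.3
ee_pos: [496.4, 34.5, 58.1]
orientation: [-1.569, 0.075, -0.075]
ft_force: [-0.3, 1.0, 0.0]
width: 10.8
ee [496.4  34.5  58.1] f [-0.3  1.   0. ] Mz 0.04 Ttot -0.03 psi 84.5 w 10.8 t 70.3
```

Gripped at a width of 10.8 mm. Now I swing it clockwise about the stem.

```bash
python3 -m creep '[{"tx":2.5,"ty":13.7,"tz":0,"rx":0,"ry":0,"rz":-0.175,"fingers":255},{"tx":7.4,"ty":26.8,"tz":0,"rx":0,"ry":0,"rz":-0.349,"fingers":255},{"tx":14.5,"ty":38.9,"tz":0,"rx":0,"ry":0,"rz":-0.524,"fingers":255},{"tx":23.6,"ty":49.5,"tz":0,"rx":0,"ry":0,"rz":-0.698,"fingers":255},{"tx":34.4,"ty":58.4,"tz":0,"rx":0,"ry":0,"rz":-0.873,"fingers":255},{"tx":46.6,"ty":65.3,"tz":0,"rx":0,"ry":0,"rz":-1.047,"fingers":255},{"tx":59.7,"ty":70,"tz":0,"rx":0,"ry":0,"rz":-1.222,"fingers":255},{"tx":66.5,"ty":71.5,"tz":0,"rx":0,"ry":0,"rz":-1.31,"fingers":255},{"tx":66.5,"ty":71.5,"tz":0,"rx":0,"ry":0,"rz":-1.31,"fingers":255}]'
python3 - <<'E'
from h import *
T((576.4,26.7)); im=save("wrist","pics/w64")
E
```

```text
t: 71.42
ee_pos: [563.3, 106.0, 58.1]
orientation: [-1.283, 1.086, -1.086]
ft_force: [0.3, 1.3, 0.3]
width: 11.1
ee [563.3 106.   58.1] f [0.3 1.3 0.3] Mz -0.13 Ttot -0.18 psi 9.5 w 11.1 t 71.425
```

View pics/w64.png

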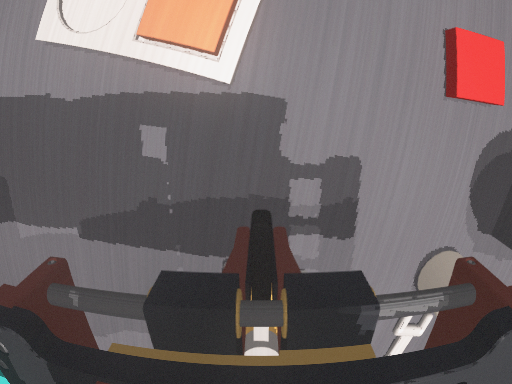

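```bash
python3 -m creep '[{"tx":7,"ty":0.7,"tz":0,"rx":0,"ry":0,"rz":-0.087,"fingers":255},{"tx":11.2,"ty":0.9,"tz":0,"rx":0,"ry":0,"rz":-0.14,"fingers":255},{"tx":11.2,"ty":0.9,"tz":0,"rx":0,"ry":0,"rz":-0.14,"fingers":255}]'; python3 -c "
from h import *
T((576.4,26.7))"; python3 -m creep '[{"tx":2.8,"ty":0,"tz":0,"rx":0,"ry":0,"rz":-0.035,"fingers":255},{"tx":2.8,"ty":0,"tz":0,"rx":0,"ry":0,"rz":-0.035,"fingers":255}]'; python3 -c "
from h import *
T((576.4,26.7))"
```

```text
t: 71.85
ee_pos: [574.3, 107.0, 58.2]
orientation: [-1.221, 1.189, -1.189]
ft_force: [0.3, 2.9, -1.9]
width: 10.9
ee [574.3 107.   58.2] f [ 0.3  2.9 -1.9] Mz -0.08 Ttot -0.11 psi 1.6 w 10.9 t 71.85
t: 72.1
ee_pos: [574.5, 106.9, 58.0]
orientation: [-1.21, 1.218, -1.213]
ft_force: [-7.1, 5.1, 6.1]
width: 11.2
ee [574.5 106.9  58. ] f [-7.1  5.1  6.1] Mz 0.53 Ttot 1.09 psi -0.4 w 11.2 t 72.1
```

The handle is at its open stop (7 N against further motion, no movement). I'll release and back off clear.

```bash
python3 -m creep '[{"tx":-1.5,"ty":0,"tz":0,"rx":0,"ry":0,"rz":0.02,"fingers":255},{"tx":-1.5,"ty":0,"tz":0,"rx":0,"ry":0,"rz":0.02,"fingers":0},{"tx":-1.5,"ty":0,"tz":0,"rx":0,"ry":0,"rz":0.02,"fingers":0},{"tx":-1.5,"ty":0,"tz":0,"rx":0,"ry":0,"rz":0.02,"fingers":0},{"tx":-1.5,"ty":0,"tz":0,"rx":0,"ry":0,"rz":0.02,"fingers":0},{"tx":-1.5,"ty":0,"tz":0,"rx":0,"ry":0,"rz":0.02,"fingers":0},{"tx":-1.5,"ty":0,"tz":40,"rx":0,"ry":0,"rz":0.02,"fingers":0},{"tx":-20,"ty":0,"tz":95,"rx":0,"ry":0,"rz":0.02,"fingers":0},{"tx":-70,"ty":-20,"tz":150,"rx":0,"ry":0,"rz":0.02,"fingers":0},{"tx":-120,"ty":-40,"tz":170,"rx":0,"ry":0,"rz":0.02,"fingers":0}]'; python3 -m creep '[{"tx":0,"ty":-40,"tz":0,"rx":0,"ry":0,"rz":0,"fingers":0},{"tx":0,"ty":-80,"tz":0,"rx":0,"ry":0,"rz":0,"fingers":0},{"tx":0,"ty":-80,"tz":0,"rx":0,"ry":0,"rz":0,"fingers":0}]'
python3 - <<'E'
from h import *
T((576.4,26.7)); save("wrist","pics/w65"); s=save("scene","pics/s65"); save("top","pics/t65"); crop(s,90,110,370,330,2.8,"pics/s65c.png")
E
```

```text
t: 73.35
ee_pos: [464.4, 69.5, 226.8]
orientation: [-1.211, 1.198, -1.202]
ft_force: [0.2, -0.9, 0.6]
width: 87.7
t: 73.72
ee_pos: [463.9, -12.2, 225.0]
orientation: [-1.212, 1.203, -1.204]
ft_force: [-1.3, 0.4, 0.4]
width: 87.6
ee [463.9 -12.2 225. ] f [-1.3  0.4  0.4] Mz 0.04 Ttot -0.05 psi 0.4 w 87.6 t 73.725
```

View pics/s65c.png

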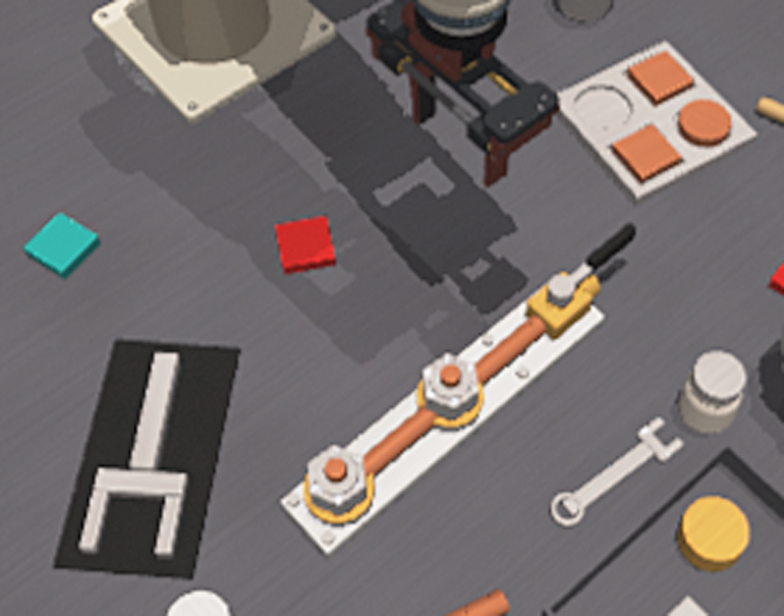

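View pics/t65.png

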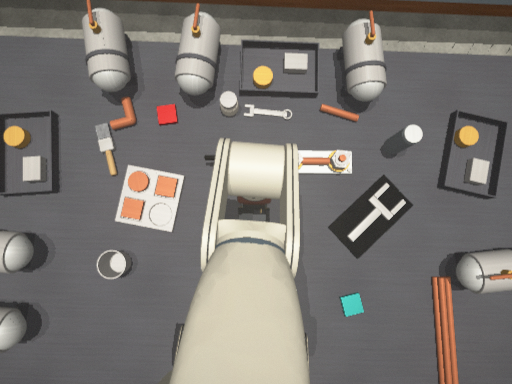

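View pics/w65.png

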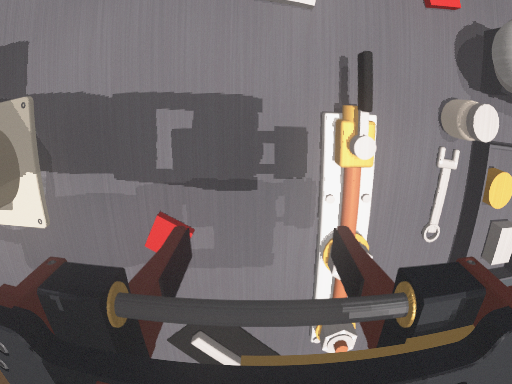

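Everything is in place and the robot is clear. Handing in.

```bash
python3 -c "
from workcell import ctrl
print(ctrl.close_job())"
```

```text
the job is handed in; nothing more can be done
None
```

I finished every step in the required order and handed the job in at about 74 s of the 210 s allowed. No verdict was reported.

**What I did**
- I ran both nuts clockwise with the fingers to the hand-tight stop. Torque rose by about 0.7 N m there.
- I pulled both up with the large wrench to the final stop, at 1.7 to 2.2 N m, and laid the wrench flat on the middle of its mat.
- I put the two copper squares and the one disc in matching pockets. The second disc was absent, so one round pocket stays empty.
- I swung the valve handle to its open stop and moved the robot clear.

**Last checks**
- **Blanks:** each was within about 2 mm of its pocket centre and showed the right size for lying fully home.
- **Wrench and valve:** the wrench lay flat in the middle of the mat. The handle was in line with the pipe.
- **Bystanders:** none had visibly moved.

**What went wrong or disagreed**
- **Wrench slipped:** it slid about 14 mm in the grip on the first lift, so I set it back on the mat and gripped it again.
- **Jaw wedged:** the wrench jaw jammed on both nuts. Backing off nut_a unwound it about 16°, so I re-tightened it and then slid the wrench off along its handle.
- **Nut angles:** before I put the wrench back, nut_a read 31 to 32° past hand-tight and nut_b about 33°. The limit is 28.6° and the final stop is 34°, so nut_a has the smaller margin. I did not measure the angles again before handing in.
- **Knocked square:** one square had been knocked aside during the run, so I measured it again before picking it up.

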